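Unwedge the stock box and stow the carving slabs

ROBOT

A 6-joint arm with a two-finger parallel gripper is mounted at the origin on the work surface. World frame = base frame: x ahead of the robot, y to its left, z up, the work surface at z = 0. Lengths are in m, angles in rad, forces in N, time in s.
With the tool pointing down it reaches from about 0.35 to 0.975 m from the base axis. Payload 4.9 kg.
Tool frame: the origin (TCP) lies midway between the tips of the shut fingers; the grasp point (between the pads) lies ctrl.grip_point_offset behind it (ctrl.grip_point_offset is the distance from the TCP to the grasp point, in m); x points along the fingers, y is the direction in which the jaws open and shut, and the axes are right-handed (so a half turn about x gives the same grasp; the last joint's range is limited). The gripper opens to 85 mm and grips with 20 to 120 N. Pads are 22 mm wide; open, the fingers measure 114 mm over their backs; the gripper's body (76 mm by 85 mm) begins 54 mm behind the grasp point. The pads swing forward as they close: fully open they stand 13 mm farther back than shut.
Start: joints at [-1.232, 0.053, 1.613, -0, 1.476, -0.119], TCP at [0.276, -0.561, 0.193] pointing down, gripper open.
Joint ranges: [-3.01, 3.01], [-1.01, 2.22], [0.06, 2.58], [-1.02, 4.17], [0.09, 2.62], [-3.14, 3.14]. Speed limits (rad/s): [2.57, 2.57, 3.14, 3.14, 3.14, 3.14].

INTERFACE

Orientations are given as a rotation vector (axis times angle).
In Python, from station import ctrl gives the robot as it stands. The module is installed in compiled form; this text tells all that it offers.
- The arm moves only by the tool drive_tool, never from a script. Its argument "commands" is text: rows parted by semicolons, each of 5 numbers parted by spaces: the closure, from -1 (fully open) to 1 (shut), so that 0 is half open, then the shift along the tool's x, y, z in units of 40 mm (1.0 is 40 mm), then the turn about the tool's x in units of 5 degrees (1.0 is 5 degrees). A call has 1 to 8 rows; each row is the pose to reach, as a shift and turn from the pose commanded when the call began, along the tool's axes at that moment; what a row does not reach only later rows make up. A row lasts 1/12 s, in which the tool goes at most 41.7 mm and 7.16 degrees, less where a joint would pass 70% of its speed; a pose out of reach is approached as far as the arm can. A call with a gripper value outside its range is refused whole. The fingers move at their own pace and stop on an object; "newtons" is the grip in N (left out, the last holds). Time passes only in rows, so rows that repeat a pose let the fingers close. It gives the time, the measured TCP pose, the force and the opening at its end, in the units of the state.
- ctrl.get_obs(): the state, without advancing time (a new reading comes with each control period).
- ctrl.get_image(name): name is "scene" or "top" or "wrist"; returns (picture, depth): 400x640x3 uint8, blue, green, red; 400x640 float32, m along the optical axis (not along the pixel's ray), 0 where there is no reading.
- ctrl.camera_info(name): a dict with "K" (3x3 intrinsics, pixels), "k1" (the pictures are not rectified: a ray, as slopes to the right and down, at radius r is drawn at 1 + k1 r^2 times it, then the intrinsics apply), "T" (4x4, takes a point from camera to world coordinates). Camera axes: x right, y down, z forward; pixel columns grow to the right and rows downward; lengths in m; the calibration is good to about 2 mm. A picture is of the moment at which its call begins: read the wrist's pose just before it. camera_info takes no time and is no camera call; for the wrist camera it gives the pose at the moment of the call.
- ctrl.finish_job(): hands the job in, once; it reports no verdict.
The state is a dict: "t": time; "q": joint angles; "dq": joint speeds; "effort": joint torques, N m; "tool_pos": TCP position; "tool_rot": TCP orientation; "contact_force": force on the tool from outside, world axes, zero at the start; "wrist_torque": the same for the moment, N m; "opening": finger opening in m.
Only numpy, scipy, OpenCV 4.12 (cv2) and the standard library are available. Lean on these libraries where they do the work, as an engineer would, in place of code of your own. Each camera call takes 0.05 s, during which the arm holds its last target.

TASK

Put the loose soapstone slabs away in the stock box: work the jammed wedge loose with small alternating side pulls until it slides out without dragging the box along, lay it flat in the tin with its post up, and slide the lid fully back. Taking the slabs one at a time, largest first, slide each into the aluminium corner until it is fully home against both strips, long side along the strip that points towards the robot, then grip it there and lay it flat in the nest of its size in the box. Finally slide the lid fully shut; do not knock over the little carving or the glass jar.

Things in the scene. Friction and masses are not known exactly. Their poses are not given: they have to be found in the camera images.
- wedge: hardwood wedge, 120 long, 24 wide, 6 thick at the tip, 26 at the thick end (slope 1 in 6), flat underside, upright round grip post on its thick end, about 0.07 kg. Origin at the middle of the underside; x runs from tip to thick end, z up. It starts jammed tip first in the keeper, x along the box's -y, underside 33.5 above the bench, the tip over the deck 12 behind the closed lid
- wedge_grip (a point): where to pinch the wedge's grip post: on its axis, 46 from the wedge's origin along its x and 47 above the underside. The post is dark wood, 16 diameter, and stands from about 24 to 60 above the underside
- keeper (a point): middle of the keeper's seat, 33.5 above the bench; the jammed wedge's origin is 15 outward of it. Keeper: steel bridge on the box's right (-y) side, 30 deep, 42 between its cheeks, top 75 above the bench. A sprung pad (16 by 16 mm) in it presses the wedge down with some 90 N, easing to nothing once the wedge is 18 out
- keeper_mouth (a point): outer face of the keeper, 33.5 above the bench; the wedge comes out here along the box's -y. A straight pull on it takes far over 40 N. Drawn 10 to 15 mm to one side and then the other by its post (10 to 20 N) it swings about the seat, and creeps out 1 to 3 mm a swing if led outward that much meanwhile
- stockbox (a joint): how far the box has been dragged along its own -y axis (m; 0 as it stood). Its rubber feet give way at a 40 N pull in that direction; it must not be dragged more than 0.015
- box_centre (a point): middle of the inner floor of the box's front chamber, 5 above the bench; axes of the box: x away from the robot (the way the lid opens), y left, z up. Pale wooden stock box, outside 260 (x from -65 to +195) by 150 (y), 32 high. The front chamber, 120 by 132 inside, has three nests side by side in y; the rear half is decked over at 32
- lid (a joint): the sliding wooden lid over the front chamber: 0 closed, 0.125 fully open, slid along the box's x onto the rear deck (m); friction about 1.5 N. Lid 130 by 146 by 6, its top 39 above the bench
- lid_knob (a point): grip point of the lid's round dark knob (18 diameter, 27 high): on its axis, 21 above the lid's top, 6 below the knob's top; 47 nearer the robot than the lid's middle
- corner: squaring corner: two aluminium strips fixed to the bench at a right angle, 15 wide, 6 high. Origin at the inner corner, on the bench. One inner face lies along y (to y = +100) and stops what is pushed along +x; the other lies along x (to x = -105, towards the robot) and stops what is pushed along -y. Slabs lie on the -x, +y side
- tin: open shallow steel tin, 100 (x) by 160 (y) by 14 high, walls and floor 3 thick. Origin at the centre of its underside
- figure: small finished carving (bystander), upright, 50 high and 34 across at the foot, standing on the mat. Origin under its foot; z up
- jar: small glass jar with a steel cap (bystander), 52 across, 70 high. Origin under its foot; z up
- slab_a: the largest grey-green soapstone slab, 62 (its x) by 46 (its y) by 14 thick, lying flat on the carpet mat (4 thick) at the start. Origin at the centre of the underside. May be absent
- nest_a (a point): middle of the floor of the largest slab's nest, 5 above the bench; the slab's origin lies here when stowed, its length along the box's x. The nest is the slab's size plus 4 (2 mm play all round); its ledges are only 6 high, so fingers astride the slab's two ends fit above them (29 or more to the chamber wall beyond each end)
- home_a (a point): where the origin of the largest slab lies, on the bench, when it is fully home in the squaring corner with its long side along the corner's x axis
- slab_b: the middle grey-green soapstone slab, 50 (its x) by 36 (its y) by 14 thick, lying flat on the carpet mat (4 thick) at the start. Origin at the centre of the underside. May be absent
- nest_b (a point): middle of the floor of the middle slab's nest, 5 above the bench; the slab's origin lies here when stowed, its length along the box's x. The nest is the slab's size plus 4 (2 mm play all round); its ledges are only 6 high, so fingers astride the slab's two ends fit above them (29 or more to the chamber wall beyond each end)
- home_b (a point): where the origin of the middle slab lies, on the bench, when it is fully home in the squaring corner with its long side along the corner's x axis
- slab_c: the smallest grey-green soapstone slab, 40 (its x) by 26 (its y) by 14 thick, lying flat on the carpet mat (4 thick) at the start. Origin at the centre of the underside. May be absent
- nest_c (a point): middle of the floor of the smallest slab's nest, 5 above the bench; the slab's origin lies here when stowed, its length along the box's x. The nest is the slab's size plus 4 (2 mm play all round); its ledges are only 6 high, so fingers astride the slab's two ends fit above them (29 or more to the chamber wall beyond each end)
- home_c (a point): where the origin of the smallest slab lies, on the bench, when it is fully home in the squaring corner with its long side along the corner's x axis
Mind the look-alikes: they are no part of the job. Of the things shaped like the tin, the steel one is meant.

How it is judged:
By the outcome, as a careful person would: the job done as asked, in the order asked, and still so for the second after the job is handed in, with the robot touching nothing.
Of slab_a, slab_b, slab_c only 2 to 3 are there at a start; the rules pass over those that are not, and their reading is None.
At some moment in a run one of slab_a, slab_b, slab_c may be knocked a few centimetres aside while the robot is not near it.
Once in a run the grip may slacken for a moment while it holds something.
It also fails if it takes over 210 s, if anything falls off the work surface, if the arm or the gripper's body presses on something with over 40 N, if the wrist force passes 120 N, or if a joint passes its speed limit or range.

## Working session

There is one attempt and no reset: what is moved stays moved. The work goes in short steps, Python scripts to look and compute and a tool call to move; the robot and the scene stay as the last step left them, time stands still between calls to the robot, and variables do not carry over. Pictures are saved under pics/ and viewed, and the job is handed in when it is done.

Besides the shell and the picture viewer there is one more tool, called after ">>>" as name(argument=value, ...) on one line, values as JSON. drive_tool: Moves the arm, as the interface text tells. Its arguments: {"type":"object","properties":{"commands":{"type":"string"},"newtons":{"type":"number"}},"required":["commands"]}

```bash
mkdir -p pics; cat > h.py <<'E'
from station import ctrl
import numpy as np, cv2
from scipy.spatial.transform import Rotation as R
def snap(name,fn):
    info=ctrl.camera_info(name); im,d=ctrl.get_image(name)
    cv2.imwrite('pics/'+fn+'.png',im); np.savez('pics/'+fn+'.npz',im=im,d=d,K=info['K'],k1=info['k1'],T=info['T'])
    return im,d,info
def load(fn):
    z=np.load('pics/'+fn+'.npz'); return z['im'],z['d'],dict(K=z['K'],k1=float(z['k1']),T=z['T'])
def und(info,uv):
    K=info['K'];k1=info['k1']
    p=np.array([(uv[0]-K[0,2])/K[0,0],(uv[1]-K[1,2])/K[1,1]]);s=p.copy()
    for _ in range(20): s=p/(1+k1*(s@s))
    return s
def atz(info,uv,z):
    s=und(info,uv);T=info['T'];r=T[:3,:3]@np.array([s[0],s[1],1]);o=T[:3,3]
    return o+r*(z-o[2])/r[2]
def dep(info,uv,d):
    s=und(info,uv);T=info['T'];v=d[int(round(uv[1])),int(round(uv[0]))]
    return T[:3,:3]@(np.array([s[0],s[1],1])*v)+T[:3,3]
def proj(info,P):
    T=info['T'];c=T[:3,:3].T@(np.array(P)-T[:3,3]);s=c[:2]/c[2];s=s*(1+info['k1']*(s@s))
    return info['K'][:2,:2]@s+info['K'][:2,2]
def cloud(info,d):
    K=info['K'];k1=info['k1'];v,u=np.mgrid[0:400,0:640]
    p=np.stack([(u-K[0,2])/K[0,0],(v-K[1,2])/K[1,1]],-1);s=p.copy()
    for _ in range(20): s=p/(1+k1*(s**2).sum(-1,keepdims=True))
    c=np.concatenate([s,np.ones((400,640,1))],-1)*d[...,None]
    return c@info['T'][:3,:3].T+info['T'][:3,3]
E
python3 - <<'E'
from h import *
o=ctrl.get_obs();print({k:np.round(v,3) for k,v in o.items()},ctrl.grip_point_offset)
print(np.round(R.from_rotvec(o['tool_rot']).as_matrix(),3))
for n in ['top','scene','wrist']:
    im,d,i=snap(n,n+'0');print(n,np.round(i['K'],1).tolist(),i['k1'],np.round(i['T'],3).tolist())
E
```

```text
{'t': np.float64(0.0), 'q': array([-1.232,  0.053,  1.614,  0.   ,  1.476, -0.119]), 'dq': array([ 0.   , -0.001, -0.   , -0.   , -0.   , -0.   ]), 'effort': array([ 1.0000e-03, -3.9367e+01, -3.7018e+01, -0.0000e+00,  7.0000e-03,
       -0.0000e+00]), 'tool_pos': array([ 0.276, -0.56 ,  0.192]), 'tool_rot': array([ 1.968,  0.461, -1.968]), 'contact_force': array([ 0.257, -0.698, -0.442]), 'wrist_torque': array([0.08 , 0.003, 0.009]), 'opening': np.float64(0.086)} 0.0187
[[-0.001  0.442 -0.897]
 [ 0.002 -0.897 -0.442]
 [-1.    -0.002 -0.   ]]
top [[454.1, 0.0, 326.0], [0.0, 454.1, 199.1], [0.0, 0.0, 1.0]] 0.039875728166936686 [[-0.008, -0.997, 0.072, 0.412], [-1.0, 0.006, -0.024, -0.01], [0.024, -0.072, -0.997, 1.332], [0.0, 0.0, 0.0, 1.0]]
scene [[411.3, 0.0, 319.4], [0.0, 411.3, 201.6], [0.0, 0.0, 1.0]] -0.07392881674035953 [[0.493, 0.683, -0.539, 1.017], [0.87, -0.377, 0.319, -0.305], [0.014, -0.626, -0.78, 0.811], [0.0, 0.0, 0.0, 1.0]]
wrist [[352.4, 0.0, 319.8], [0.0, 352.4, 200.2], [0.0, 0.0, 1.0]] -0.010600074413451292 [[0.441, -0.852, -0.28, 0.348], [-0.897, -0.42, -0.136, -0.526], [-0.002, 0.312, -0.95, 0.372], [0.0, 0.0, 0.0, 1.0]]
```

View pics/top0.png

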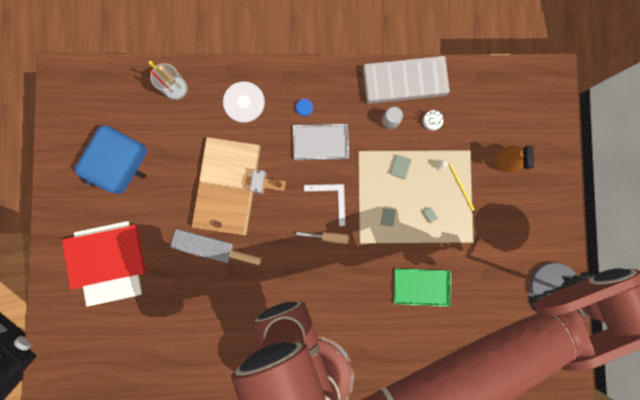

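View pics/scene0.png

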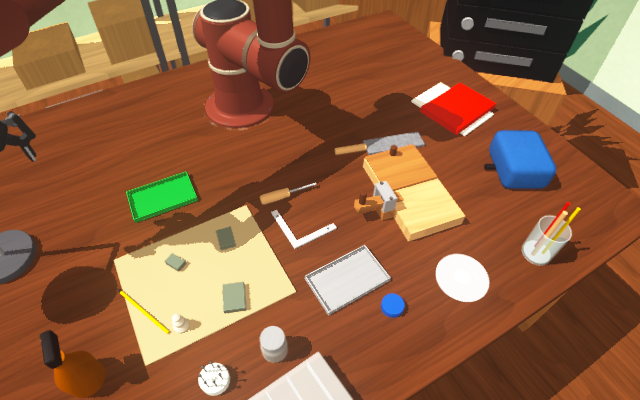

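View pics/wrist0.png

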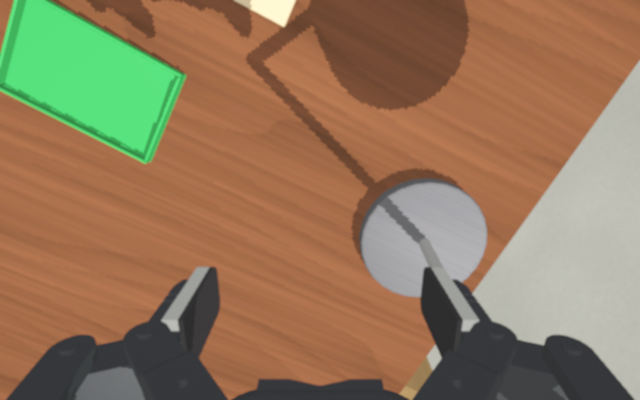

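```bash
python3 - <<'E'
from h import *
im,d,i=load('top0')
c=im[90:250,180:480];cv2.imwrite('pics/c1.png',cv2.resize(c,None,fx=2.66,fy=2.66,interpolation=cv2.INTER_CUBIC))
c=im[125:245,185:295];cv2.imwrite('pics/c2.png',cv2.resize(c,None,fx=5,fy=5,interpolation=cv2.INTER_CUBIC))
P=cloud(i,d)
# height image
z=P[...,2];print(np.round(np.percentile(z[100:240,190:470],[1,20,50,90,99]),4))
h=np.clip(z*1000*3,0,255).astype(np.uint8)[90:250,180:480]
cv2.imwrite('pics/c3.png',cv2.resize(cv2.applyColorMap(h,cv2.COLORMAP_JET),None,fx=2.66,fy=2.66,interpolation=cv2.INTER_NEAREST))
E
```

```text
[-0.0065 -0.0018  0.0015  0.0332  0.0727]
```

View pics/c1.png

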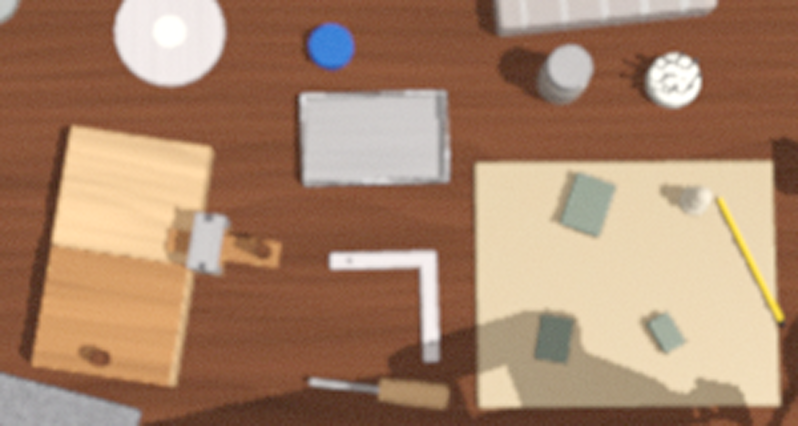

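View pics/c2.png

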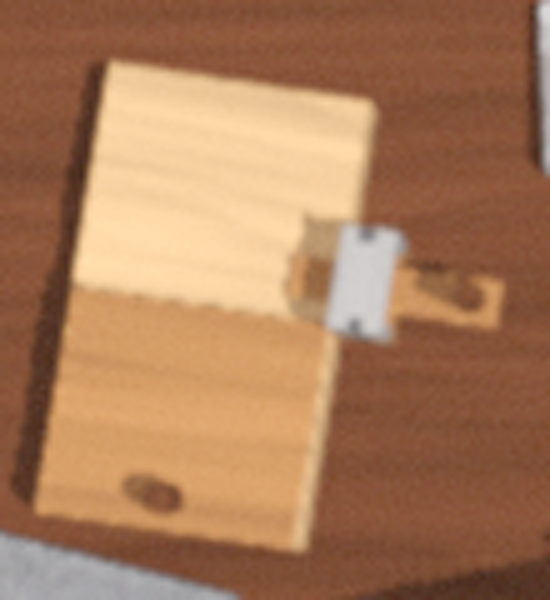

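View pics/c3.png

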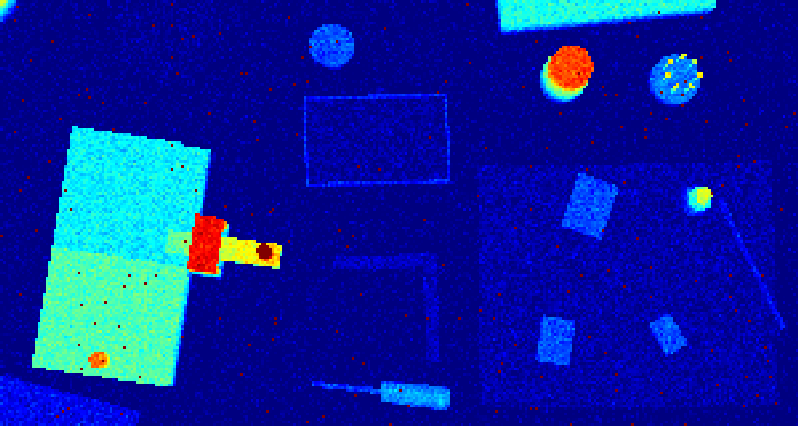

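```bash
cat > m.py <<'E'
from h import *
def rectw(info,mask,z):
    # min area rect of mask contour in world at height z
    m=cv2.morphologyEx(mask.astype(np.uint8),cv2.MORPH_OPEN,np.ones((2,2)))
    n,l,s,_=cv2.connectedComponentsWithStats(m); k=1+np.argmax(s[1:,4])
    ys,xs=np.where(l==k)
    pts=np.array([atz(info,(x,y),z)[:2] for x,y in zip(xs,ys)],np.float32)
    r=cv2.minAreaRect((pts*1000).astype(np.float32)); return r,pts.mean(0)*1000,len(xs)
if __name__=='__main__':
    im,d,i=load('top0');P=cloud(i,d);X,Y,Z=P[...,0],P[...,1],P[...,2]
    def win(u0,u1,v0,v1):
        m=np.zeros((400,640),bool);m[v0:v1,u0:u1]=1;return m
    bx=win(190,292,130,240)
    print('box',rectw(i,bx&(Z>.024)&(Z<.046),.035))
    print('deck',rectw(i,bx&(Z>.024)&(Z<.0355),.032))
    print('lid',rectw(i,bx&(Z>.0355)&(Z<.046),.039))
    print('keeper',rectw(i,win(245,270,165,200)&(Z>.065),.075))
    print('post',rectw(i,win(272,292,165,200)&(Z>.078),.0935))
    print('wedge',rectw(i,win(262,292,165,200)&(Z>.04)&(Z<.078),.055))
    print('knob',rectw(i,win(205,230,210,240)&(Z>.052),.066))
    print('tin',rectw(i,win(285,355,118,165)&(Z>.007)&(Z<.03),.014))
    print('corner',rectw(i,win(296,348,178,230)&(Z>.0025)&(Z<.01),.006))
    for n,w in dict(a=(380,420,150,185),b=(375,402,200,232),c=(418,442,202,230)).items():
        print(n,rectw(i,win(*w)&(Z>.011)&(Z<.03),.018))
    print('fig',rectw(i,win(432,450,155,175)&(Z>.03),.045))
    print('jar',rectw(i,win(380,405,105,132)&(Z>.06),.07))
    s=np.abs(X-.5)<.1
    print('bench med',np.median(Z[160:230,300:330]),'deck',np.median(Z[145:170,210:240]))
E
python3 m.py
```

```text
box (((543.37060546875, 242.54745483398438), (150.33856201171875, 261.53448486328125), 81.1527099609375), array([542.9447 , 243.76126], dtype=float32), 4734)
deck (((607.7740478515625, 233.36981201171875), (150.42588806152344, 132.4217529296875), 81.06780242919922), array([609.60913, 236.73372], dtype=float32), 2150)
lid (((478.28094482421875, 253.6182098388672), (145.1865692138672, 129.0574951171875), 81.0872802734375), array([478.3586 , 253.67642], dtype=float32), 1914)
keeper (((551.5709228515625, 148.84213256835938), (30.21965217590332, 58.62614822387695), 81.51134490966797), array([551.56635, 148.89876], dtype=float32), 232)
post (((540.9905395507812, 86.97379302978516), (13.619657516479492, 13.512489318847656), 44.584083557128906), array([541.68787,  86.71016], dtype=float32), 27)
wedge (((544.3509521484375, 105.07421875), (65.9822769165039, 25.618236541748047), 82.05138397216797), array([544.3664 , 106.99441], dtype=float32), 182)
knob (((432.3192443847656, 259.8236999511719), (19.197254180908203, 13.786767959594727), 89.47575378417969), array([431.9538 , 259.82184], dtype=flo
[... 489 characters left out ...]
 330)
b (((449.6656494140625, -224.82958984375), (36.264854431152344, 49.82877731323242), 79.52117156982422), array([ 449.34933, -224.76334], dtype=float32), 212)
c (((455.5738525390625, -347.91387939453125), (39.52446746826172, 26.685169219970703), 30.28851890563965), array([ 455.72403, -348.03854], dtype=float32), 123)
fig (((602.3422241210938, -380.3732604980469), (22.97236442565918, 20.39405059814453), 88.5790786743164), array([ 602.28973, -380.02908], dtype=float32), 59)
jar (((739.0704345703125, -237.62411499023438), (44.24519348144531, 46.28666687011719), 62.80915832519531), array([ 738.55444, -237.57341], dtype=float32), 218)
bench med -0.0006600682896371612 deck 0.031159644129713282
```

```bash
cat >> h.py <<'E'
def st():
    o=ctrl.get_obs();M=R.from_rotvec(o['tool_rot']).as_matrix();yaw=np.degrees(np.arctan2(M[1,1],M[0,1]))
    return o,M,yaw
def rel(dx=0,dy=0,dz=0,dyaw=0):
    o,M,yaw=st();s=M.T@np.array([dx,dy,dz])/40
    print('units xyz',np.round(s,3),'turn',round(-dyaw/5,3))
def go(x,y,z,yawt=None):
    "mm, deg"
    o,M,yaw=st();p=o['tool_pos']*1000
    dyaw=0 if yawt is None else yawt-yaw
    d=np.array([x,y,z])-p;s=M.T@d/40
    q6=np.degrees(np.arctan2(y,x))-(yawt if yawt is not None else yaw)
    n=max(np.linalg.norm(d)/41.7,abs(dyaw)/7.16)
    print('at',np.round(p,1),'yaw',round(yaw,2),'t',round(float(o['t']),2),'open',round(o['opening']*1000,1),'F',np.round(o['contact_force'],1))
    print('units xyz',np.round(s,3),'turn',round(-dyaw/5,3),'rows>=',round(n,1),'q6~',round(q6))
E
python3 - <<'E'
from h import *
go(541.3,86.8,180,81.1)
E
```

```text
at [ 276.1 -560.1  192. ] yaw -63.77 t 0.15 open 85.4 F [-0.2 -0.6 -0.2]
units xyz [  0.322 -11.576 -13.096] turn -28.974 rows>= 20.2 q6~ -72
```

>>> drive_tool(commands="0 0.1 -4 -4.5 -10; 0 0.1 -4 -4.5 -10; 0 0.1 -4 -4.5 -10; 0 0.1 -4 -4.5 -10; 0 0.1 -4 -4.5 -10; 0 0.1 -4 -4.5 -10; 0 0.1 -4 -4.5 -10; 0 0.1 -4 -4.5 -10")

```text
t: 0.82
tool_pos: [0.3675, -0.3359, 0.1888]
tool_rot: [1.38, 1.089, -1.38]
contact_force: [-0.9, -0.4, -0.3]
opening: 0.0426
```

```bash
python3 - <<'E'
from h import *
go(541.3,86.8,180,81.1)
E
```

```text
at [ 367.5 -335.9  188.8] yaw -13.48 t 0.82 open 42.6 F [-0.9 -0.4 -0.3]
units xyz [  0.218   1.761 -11.288] turn -18.916 rows>= 13.2 q6~ -72
```

>>> drive_tool(commands="0 0.1 0.9 -6 -10; 0 0.1 0.9 -6 -10; 0 0.1 0.9 -6 -10; 0 0.1 0.9 -6 -10; 0 0.1 0.9 -6 -10; 0 0.1 0.9 -6 -10; 0 0.1 0.9 -6 -10; 0 0.1 0.9 -6 -10")

```text
t: 1.48
tool_pos: [0.4595, -0.1121, 0.1848]
tool_rot: [0.731, 1.445, -0.731]
contact_force: [0.2, -0.5, 0.7]
opening: 0.0425
```

```bash
python3 - <<'E'
from h import *
go(541.3,86.8,180,81.1)
E
```

```text
at [ 459.5 -112.1  184.8] yaw 36.32 t 1.48 open 42.5 F [ 0.2 -0.5  0.7]
units xyz [ 0.118  4.594 -2.794] turn -8.955 rows>= 6.3 q6~ -72
```

>>> drive_tool(commands="0 0.12 4.6 -2.8 -8.95; 0 0.12 4.6 -2.8 -8.95; 0 0.12 4.6 -2.8 -8.95; 0 0.12 4.6 -2.8 -8.95; 0 0.12 4.6 -2.8 -8.95; 0 0.12 4.6 -2.8 -8.95; 0 0.12 4.6 -2.8 -8.95; 0 0.12 4.6 -2.8 -8.95")

```text
t: 2.15
tool_pos: [0.5418, 0.0853, 0.1797]
tool_rot: [0.127, 1.568, -0.128]
contact_force: [-0.5, -0.3, -0.1]
opening: 0.0425
```

```bash
python3 - <<'E'
from h import *
go(541.3,86.8,64,81.1)
im,d,i=snap('wrist','w1')
snap('scene','s1')
P=cloud(i,d)
z=P[...,2]
m=(z>.08)&(np.hypot(P[...,0]-.541,P[...,1]-.087)<.02); m&=z<.1
print('post',rectw(i,m,.0935) if 0 else None)
from m import rectw
print('post',rectw(i,m,.0935))
m=(z>.065)&(z<.085)&(np.hypot(P[...,0]-.5515,P[...,1]-.149)<.045);print('keeper',rectw(i,m,.075))
E
```

```text
at [541.8  85.3 179.7] yaw 80.68 t 2.15 open 42.5 F [-0.5 -0.3 -0.1]
units xyz [ 2.894  0.036 -0.015] turn -0.084 rows>= 2.8 q6~ -72
post None
post (((545.9553833007812, 90.58043670654297), (14.312116622924805, 17.412508010864258), 80.63157653808594), array([545.7165 ,  90.54045], dtype=float32), 347)
keeper (((556.9171752929688, 149.2498779296875), (31.524810791015625, 60.80449676513672), 81.30643463134766), array([555.3976 , 149.61838], dtype=float32), 2506)
```

View pics/w1.png

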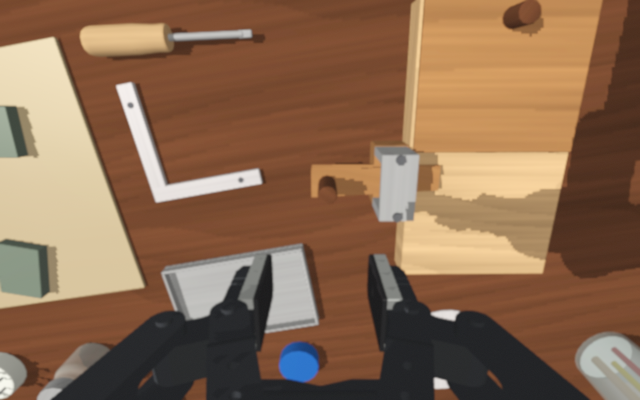

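```bash
python3 - <<'E'
from h import *
from m import rectw
im,d,i=load('w1')
print(np.round(i['T'],4))
o,M,yaw=st();p=o['tool_pos']
for s in(-1,1):
  for b in (0,.0187,.03): print(s,b,proj(i,p+M[:,1]*s*.02125-M[:,0]*b).round(1))
P=cloud(i,d)
for uv in [(258,262),(264,262),(376,262),(382,262),(250,290),(390,300)]:
    q=P[uv[1],uv[0]]; print(uv,np.round((M.T@(q-p))*1000,1))
im,d,i=load('s1');P=cloud(i,d);z=P[...,2]
m=(z>.085)&(z<.1)&(np.hypot(P[...,0]-.543,P[...,1]-.089)<.018);print('scene post',rectw(i,m,.0935))
m=(z>.068)&(z<.08)&(np.hypot(P[...,0]-.5535,P[...,1]-.149)<.04);print('scene keeper',rectw(i,m,.075))
im,d,i=load('scene0');P=cloud(i,d);z=P[...,2]
for n,(x,y,w) in dict(a=(597,-265,.045),b=(450,-225,.035),c=(455.5,-348,.03)).items():
    m=(z>.012)&(z<.03)&(np.hypot(P[...,0]-x/1e3,P[...,1]-y/1e3)<w);print('scene',n,rectw(i,m,.018))
m=(z>.085)&(z<.1)&(np.hypot(P[...,0]-.543,P[...,1]-.089)<.018);print('scene0 post',rectw(i,m,.0935))
m=(z>.06)&(z<.08)&(np.hypot(P[...,0]-.739,P[...,1]+.238)<.04);print('jar',rectw(i,m,.07))
im,d,i=load('w1');P=cloud(i,d);z=P[...,2]
m=(z>.028)&(z<.05)&(P[...,1]>.14)
print('wrist box',rectw(i,m,.035))
E
```

```text
[[ 0.1628  0.9373  0.3083  0.4631]
 [ 0.9867 -0.1547 -0.0509  0.0977]
 [-0.      0.3124 -0.9499  0.36  ]
 [ 0.      0.      0.      1.    ]]
-1 0 [281.6 234.9]
-1 0.0187 [277.8 250. ]
-1 0.03 [275.1 260.6]
1 0 [358.  234.9]
1 0.0187 [361.8 249.9]
1 0.03 [364.5 260.6]
(258, 262) [-50.7 -25.4 -10.3]
(264, 262) [-50.5 -22.9 -10.2]
(376, 262) [-49.7  23.2  -9.8]
(382, 262) [-51.4  25.4 -10.7]
(250, 290) [-71.1 -24.9 -10.1]
(390, 300) [-77.4  23.7 -10.2]
scene post (((552.2075805664062, 87.35150146484375), (13.708761215209961, 21.123859405517578), 56.78895568847656), array([551.80804,  87.39609], dtype=float32), 42)
scene keeper (((560.5643310546875, 148.32485961914062), (33.284706115722656, 64.53466796875), 79.35752868652344), array([560.8493 , 147.89792], dtype=float32), 278)
scene a (((606.101806640625, -263.31744384765625), (44.99858474731445, 63.67713165283203), 70.72477722167969), array([ 606.63715, -263.38824], dtype=float32), 591)
scene b (((458.2010192871094, -223.42123413085938), (36.25090026855469, 52.838741302490234), 79.12353515625), array([ 458.476  , -223.42874], dtype=float32), 298)
scene c (((464.2901916503906, -346.21087646484375), (42.84589767456055, 26.166187286376953), 27.68703269958496), array([ 464.32654, -345.7996 ], dtype=float32), 185)
scene0 post (((551.0526123046875, 88.10762023925781), (13.70882511138916, 18.362913131713867), 56.78985595703125), array([551.60785,  87.7224 ], dtype=float32), 41)
jar (((745.1668701171875, -236.1586151123047), (44.399410247802734, 47.00459671020508), 61.0880012512207), array([ 745.0756 , -235.94193], dtype=float32), 511)
wrist box (((546.6365966796875, 229.9404296875), (182.42041015625, 254.89637756347656), 80.97362518310547), array([534.3026 , 247.05377], dtype=float32), 43351)
```

View pics/s1.png

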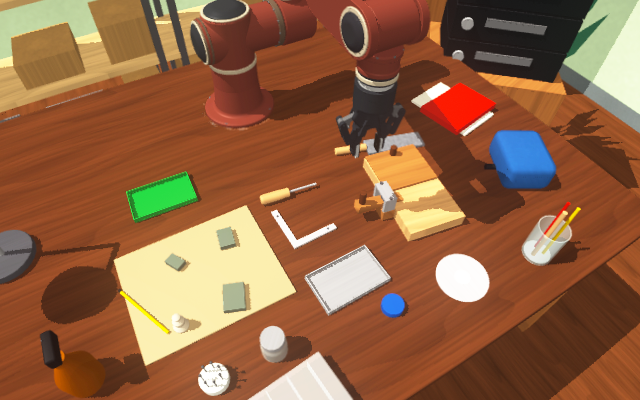

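```bash
python3 - <<'E'
from h import *
go(544,88.5,112,81.1)
E
```

```text
at [541.5  84.7 179.9] yaw 80.62 t 2.25 open 42.5 F [-0.9  0.2 -0.4]
units xyz [1.698 0.104 0.047] turn -0.095 rows>= 1.6 q6~ -72
```

>>> drive_tool(commands="0 1.7 0.1 0.05 -0.1; 0 1.7 0.1 0.05 -0.1; 0 1.7 0.1 0.05 -0.1; 0 1.7 0.1 0.05 -0.1")

```text
t: 2.58
tool_pos: [0.5425, 0.0885, 0.1107]
tool_rot: [0.119, 1.571, -0.12]
contact_force: [-0.3, -0.2, 0.5]
opening: 0.0423
```

```bash
python3 - <<'E'
from h import *
from m import rectw
o,M,yaw=st();p=o['tool_pos'];print(p,yaw)
im,d,i=snap('wrist','w2')
P=cloud(i,d);z=P[...,2]
m=(z>.086)&(z<.1)&(np.hypot(P[...,0]-.544,P[...,1]-.089)<.02)
print('post',rectw(i,m,.0935))
m=(z>.065)&(z<.085)&(np.hypot(P[...,0]-.5535,P[...,1]-.149)<.045);print('keeper',rectw(i,m,.075))
E
```

```text
[0.54250607 0.0885458  0.11066611] 81.26776706873406
post (((545.8636474609375, 90.55291748046875), (14.575774192810059, 16.994400024414062), 81.21941375732422), array([545.66315,  90.47169], dtype=float32), 522)
keeper (((556.3011474609375, 148.9469757080078), (31.894176483154297, 61.11612319946289), 81.25630950927734), array([554.6526 , 149.41066], dtype=float32), 4081)
```

View pics/w2.png

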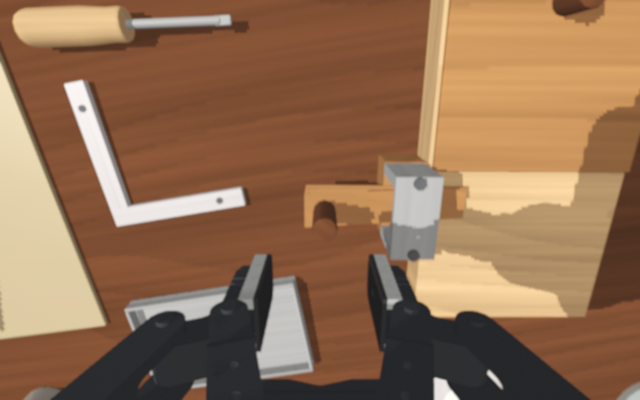

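```bash
python3 - <<'E'
from h import *
go(545,90.3,64,81.1)
E
```

```text
at [544.2  88.8 112.9] yaw 81.31 t 2.63 open 42.5 F [-0.2 -0.6  0.3]
units xyz [1.224 0.041 0.014] turn 0.041 rows>= 1.2 q6~ -72
```

>>> drive_tool(commands="0 1.22 0.04 0.01 0.04; 0 1.22 0.04 0.01 0.04; 0 1.22 0.04 0.01 0.04; 0 1.22 0.04 0.01 0.04; 0 1.22 0.04 0.01 0.04; 0 1.22 0.04 0.01 0.04")

```text
t: 3.13
tool_pos: [0.5464, 0.0912, 0.0662]
tool_rot: [0.12, 1.563, -0.119]
contact_force: [-0.1, -0.7, 0.3]
opening: 0.0425
```

>>> drive_tool(commands="0.45 0 0 0 0; 0.45 0 0 0 0; 0.45 0 0 0 0; 0.45 0 0 0 0", newtons=20)

```text
t: 3.47
tool_pos: [0.5447, 0.0913, 0.0637]
tool_rot: [0.12, 1.567, -0.119]
contact_force: [0.1, 0.6, -0.1]
opening: 0.0236
```

```bash
python3 - <<'E'
from h import *
o,M,yaw=st();print(o['tool_pos'],yaw,o['contact_force'])
im,d,i=snap('wrist','w3')
E
```

```text
[0.54466779 0.09128574 0.06370433] 81.28084247752565 [ 0.10339568  0.57175166 -0.08527356]
```

View pics/w3.png

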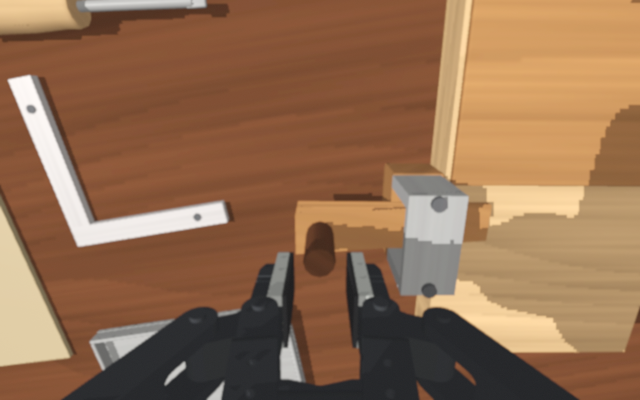

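```bash
python3 - <<'E'
from h import *
im,d,i=load('w3')
print(atz(i,(319,264),.0935),dep(i,(319,266),d),dep(i,(319,258),d))
o,M,yaw=st();p=o['tool_pos'].copy();p[2]=.0935;print(proj(i,p))
c=im[180:340,230:420];cv2.imwrite('pics/c4.png',cv2.resize(c,None,fx=4,fy=3.5,interpolation=cv2.INTER_CUBIC))
E
```

```text
[0.54632714 0.08993312 0.0935    ] [0.5476851  0.08972187 0.09295439] [0.54360787 0.0903533  0.0926509 ]
[321.16370998 260.35160054]
```

View pics/c4.png

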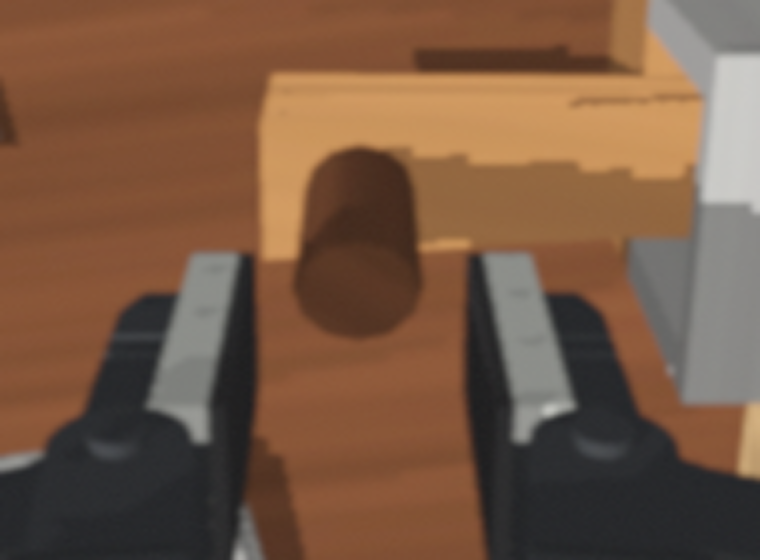

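```bash
python3 - <<'E'
from h import *
go(546,90.2,64,81.1)
E
```

```text
at [544.6  91.2  63.5] yaw 81.28 t 3.52 open 23.5 F [ 0.4  0.  -0.7]
units xyz [-0.012 -0.02   0.04 ] turn 0.036 rows>= 0.0 q6~ -72
```

>>> drive_tool(commands="0.45 0 -0.02 0.04 0.03; 0.45 0 -0.02 0.04 0.03; 1 0 -0.02 0.04 0.03; 1 0 -0.02 0.04 0.03; 1 0 -0.02 0.04 0.03; 1 0 -0.02 0.04 0.03; 1 0 -0.02 0.04 0.03", newtons=20)

```text
t: 4.1
tool_pos: [0.546, 0.0902, 0.0634]
tool_rot: [0.122, 1.567, -0.122]
contact_force: [-0.0, -0.1, 0.9]
opening: 0.0004
```

```bash
python3 - <<'E'
from h import *
im,d,i=snap('wrist','w4')
E
```

```text
(no output)
```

View pics/w4.png

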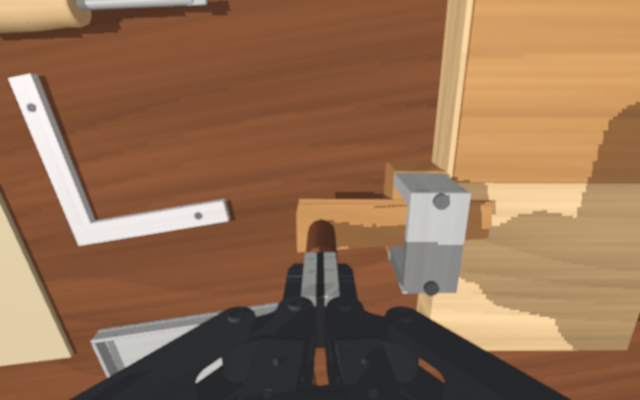

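```bash
python3 - <<'E'
from h import *
im,d,i=load('w4')
o,M,yaw=st();p=o['tool_pos'];print(p,o['opening'])
P=cloud(i,d)
for v in (225,235,245,250,254,258,265,275,290):
    for u in (313,327): print((u,v),np.round((M.T@(P[v,u]-p))*1000,1),np.round(P[v,u],4),end=' ')
    print()
for b in (0,10,20,40,50):
  for z in (-11,0,11): print(b,z,proj(i,p-M[:,0]*b/1e3+M[:,2]*z/1e3).round(1))
E
```

```text
[0.54597183 0.0902347  0.06338011] 0.00012018924582307182
(313, 225) [ 0.7 -4.4 -5.8] [0.5396 0.0867 0.0627] (327, 225) [ 0.   3.3 -6. ] [0.5405 0.0944 0.0633] 
(313, 235) [-13.3  -4.2  -5.9] [0.5395 0.087  0.0767] (327, 235) [-13.7   3.   -6.1] [0.5404 0.0942 0.0771] 
(313, 245) [-26.   -4.   -6.3] [0.5391 0.0873 0.0893] (327, 245) [-26.1   2.8  -6.3] [0.5401 0.0939 0.0894] 
(313, 250) [-29.   -3.9  -5.2] [0.5403 0.0872 0.0924] (327, 250) [-27.8   2.7  -4.5] [0.5419 0.0936 0.0912] 
(313, 254) [-42.7  -3.6 -10. ] [0.5355 0.0882 0.1061] (327, 254) [-42.5   2.4  -9.9] [0.5366 0.0942 0.1059] 
(313, 258) [-46.7  -3.6 -10.2] [0.5354 0.0883 0.1101] (327, 258) [-47.7   2.3 -10.7] [0.5358 0.0942 0.1111] 
(313, 265) [-52.6  -3.5 -10.1] [0.5355 0.0884 0.116 ] (327, 265) [-52.9   2.2 -10.2] [0.5362 0.094  0.1163] 
(313, 275) [-60.1  -3.3  -9.8] [0.5358 0.0885 0.1235] (327, 275) [-61.2   2.  -10.5] [0.5359 0.0939 0.1246] 
(313, 290) [-71.7  -3.1 -10.6] [0.5351 0.0888 0.135 ] (327, 290) [-70.7   1.9  -9.9] [0.5364 0.0936 0.1341] 
0 -11 [321.  216.6]
0 0 [321.  235.1]
0 11 [321.  252.9]
10 -11 [321.1 223.4]
10 0 [321.1 242.7]
10 11 [321.1 261.3]
20 -11 [321.2 231.1]
20 0 [321.2 251.2]
20 11 [321.2 270.6]
40 -11 [321.4 249.1]
40 0 [321.4 271.3]
40 11 [321.4 292.5]
50 -11 [321.5 259.9]
50 0 [321.5 283.3]
50 11 [321.5 305.5]
```

```bash
python3 - <<'E'
from h import *
im,d,i=snap('scene','s2')
c=im[80:260,300:480];cv2.imwrite('pics/c5.png',cv2.resize(c,None,fx=3.3,fy=3.3,interpolation=cv2.INTER_CUBIC))
E
```

```text
(no output)
```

View pics/c5.png

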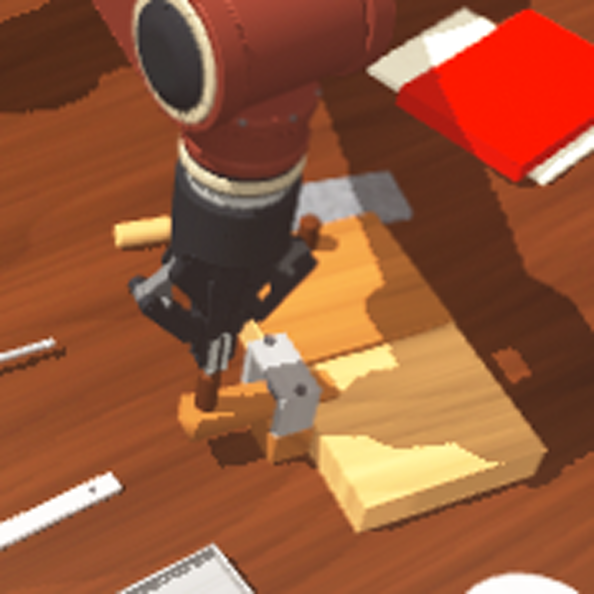

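```bash
python3 - <<'E'
from h import *
im,d,i=load('w4');P=cloud(i,d)
print('bench',np.round(np.median(P[60:120,220:400,2]),4),'lid',np.round(np.median(P[20:150,500:560,2]),4))
im,d,i=load('s2');P=cloud(i,d)
for uv in [(363,188),(364,190),(365,191),(366,188),(365,186),(363,196),(364,198),(363,200)]:print(uv,np.round(P[uv[1],uv[0]],4))
E
```

```text
bench -0.0007 lid 0.0383
(363, 188) [0.5515 0.0822 0.1183]
(364, 190) [0.5541 0.0838 0.1131]
(365, 191) [0.5551 0.0862 0.1094]
(366, 188) [0.5555 0.0874 0.1194]
(365, 186) [0.5554 0.0838 0.1282]
(363, 196) [0.5509 0.0862 0.0874]
(364, 198) [0.5509 0.09   0.0778]
(363, 200) [0.5513 0.0876 0.0724]
```

>>> drive_tool(commands="0 0 0 0 0; 0 0 0 0 0; 0 0.5 0 0 0; 0 0.5 0 0 0; 0 0.5 0 0 0")

```text
t: 4.62
tool_pos: [0.5447, 0.0902, 0.0422]
tool_rot: [0.121, 1.57, -0.122]
contact_force: [-0.5, -0.3, 0.5]
opening: 0.043
```

```bash
python3 - <<'E'
from h import *
im,d,i=snap('wrist','w5')
o,M,yaw=st();p=o['tool_pos'];print(p,o['opening'],o['contact_force'])
P=cloud(i,d)
for v in (240,245,250,254,258,262,270):
    for u in (258,264,376,382): print((u,v),np.round((M.T@(P[v,u]-p))*1000,1),end=' ')
    print()
c=im[180:340,230:420];cv2.imwrite('pics/c6.png',cv2.resize(c,None,fx=4,fy=3.5,interpolation=cv2.INTER_CUBIC))
E
```

```text
[0.54550617 0.09019172 0.04314927] 0.04278907925970608 [-0.58811446  0.0015022  -0.00494782]
(258, 240) [ 42.9 -43.4  21.4] (264, 240) [ 43.8 -39.4  21.8] (376, 240) [-7.7 29.1 -1.7] (382, 240) [-7.4 32.4 -1.6] 
(258, 245) [ 44.  -43.9  25.7] (264, 245) [ 43.1 -39.5  25.3] (376, 245) [-8.8 29.1  0.7] (382, 245) [-8.7 32.3  0.7] 
(258, 250) [ 43.1 -43.9  29.1] (264, 250) [ 43.5 -39.8  29.3] (376, 250) [-7.6 29.4  4.2] (382, 250) [-8.8 32.4  3.6] 
(258, 254) [-41.5 -27.6 -10.6] (264, 254) [-42.  -24.9 -10.9] (376, 254) [-41.9  23.5 -10.7] (382, 254) [-42.2  26.  -10.9] 
(258, 258) [-46.3 -26.8 -11.2] (264, 258) [-46.4 -24.3 -11.2] (376, 258) [-45.6  22.9 -10.7] (382, 258) [-46.5  25.3 -11.2] 
(258, 262) [-48.3 -26.5 -10.4] (264, 262) [-49.5 -23.8 -11. ] (376, 262) [-50.   22.2 -11.2] (382, 262) [-49.4  24.8 -10.9] 
(258, 270) [-56.7 -25.  -11.3] (264, 270) [-56.1 -22.8 -11. ] (376, 270) [-56.   21.3 -10.9] (382, 270) [-55.8  23.7 -10.8]
```

View pics/c6.png

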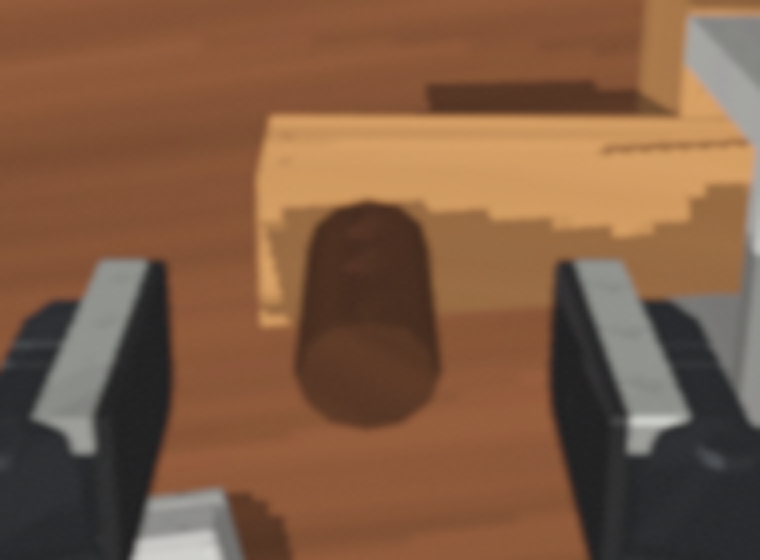

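```bash
python3 - <<'E'
from h import *
im,d,i=load('w5')
print(atz(i,(322,287.4),.0935))
go(546,90.2,23,81.1)
E
```

```text
[0.54604731 0.09021713 0.0935    ]
at [545.5  90.2  43.1] yaw 81.13 t 4.67 open 42.8 F [-0.6  0.  -0. ]
units xyz [0.504 0.002 0.013] turn 0.006 rows>= 0.5 q6~ -72
```

>>> drive_tool(commands="0 0.25 0 0 0; 0 0.48 0 0.01 0; 0 0.48 0 0.01 0; 1 0.48 0 0.01 0; 1 0.48 0 0.01 0; 1 0.48 0 0.01 0; 1 0.48 0 0.01 0", newtons=20)

```text
t: 5.25
tool_pos: [0.5465, 0.0906, 0.0243]
tool_rot: [0.122, 1.567, -0.121]
contact_force: [-0.7, 1.5, -1.6]
opening: 0.0154
```

```bash
python3 - <<'E'
from h import *
im,d,i=snap('wrist','w6')
o,M,yaw=st();p=o['tool_pos'];print(p,yaw,o['opening'],o['contact_force'],o['wrist_torque'])
E
```

```text
[0.54651281 0.09066489 0.02437591] 81.12908944906337 0.015349862331839177 [ 0.93847608  1.9857138  -1.31461532] [ 0.39285095 -0.0927072   0.00903547]
```

View pics/w6.png

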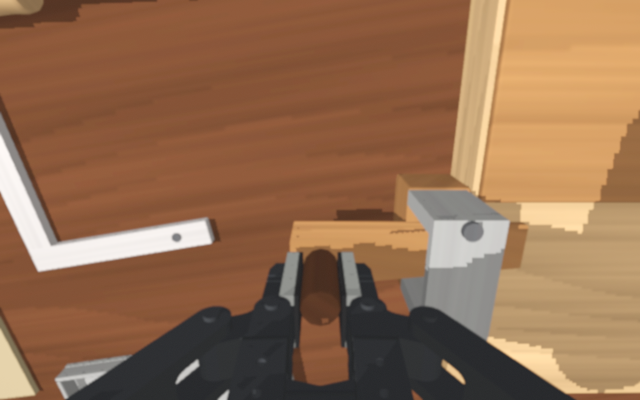

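>>> drive_tool(commands="1 0 -0.01 0.1 -0.75; 1 0 -0.01 0.2 -1.5; 1 0 0 0.3 -2.25; 1 0 0 0.3 -2.25", newtons=90)

```text
t: 5.63
tool_pos: [0.5575, 0.0888, 0.0243]
tool_rot: [-0.032, 1.573, 0.034]
contact_force: [-3.7, 1.6, 2.1]
opening: 0.0137
```

```bash
cat >> h.py <<'E'
def w():
    o,M,yaw=st();p=o['tool_pos']*1000
    a=np.radians(-8.9);bx=np.array([np.cos(a),np.sin(a),0]);by=np.array([-np.sin(a),np.cos(a),0])
    q=p-np.array([546.3,90.4,24])
    print('t',round(float(o['t']),2),'box-frame disp',np.round([q@bx,q@by,q[2]],1),'yaw',round(yaw,1),'F box',np.round([o['contact_force']@bx,o['contact_force']@by,o['contact_force'][2]],1),'open',round(o['opening']*1e3,1))
E
python3 -c "
from h import *
w()"
```

```text
t 5.63 box-frame disp [11.3  0.1  0.3] yaw 92.4 F box [-3.9  1.   2.1] open 13.7
```

>>> drive_tool(commands="1 0 0 -0.15 1.1; 1 0 0.005 -0.3 2.25; 1 0 0.03 -0.45 3.4; 1 0 0.07 -0.6 4.5; 1 0 0.07 -0.6 4.5")

```text
t: 6.05
tool_pos: [0.5346, 0.0902, 0.0246]
tool_rot: [0.277, 1.55, -0.277]
contact_force: [1.5, 2.2, -3.3]
opening: 0.0133
```

```bash
python3 -c "
from h import *
w();snap('wrist','w7')"
```

```text
t 6.05 box-frame disp [-11.6  -2.    0.6] yaw 69.8 F box [ 1.2  2.4 -3.3] open 13.3
```

View pics/w7.png

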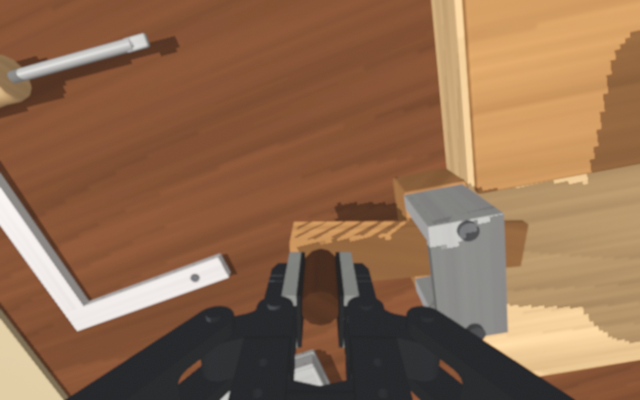

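>>> drive_tool(commands="1 0 -0.005 0.155 -1.1; 1 0 0.005 0.305 -2.25; 1 0 0.03 0.45 -3.4; 1 0 0.07 0.6 -4.5; 1 0 0.005 0.46 -3.4; 1 0 -0.045 0.315 -2.25; 1 0 -0.08 0.17 -1.1; 1 0 -0.1 0.02 0")

```text
t: 6.77
tool_pos: [0.5342, 0.0861, 0.0246]
tool_rot: [0.277, 1.551, -0.277]
contact_force: [1.4, 1.9, -0.6]
opening: 0.0134
```

```bash
python3 -c "
from h import *
w()"
```

```text
t 6.77 box-frame disp [-11.3  -6.2   0.6] yaw 69.8 F box [ 1.1  2.1 -0.6] open 13.4
```

>>> drive_tool(commands="1 0 -0.005 0.155 -1.1; 1 0 0.005 0.305 -2.25; 1 0 0.03 0.45 -3.4; 1 0 0.07 0.6 -4.5; 1 0 0.005 0.46 -3.4; 1 0 -0.045 0.315 -2.25; 1 0 -0.08 0.17 -1.1; 1 0 -0.1 0.02 0")

```text
t: 7.43
tool_pos: [0.533, 0.0822, 0.0246]
tool_rot: [0.278, 1.553, -0.277]
contact_force: [-0.5, 2.7, 0.9]
opening: 0.0134
```

```bash
python3 -c "
from h import *
w();snap('wrist','w8')
import cv2
a=cv2.imread('pics/w7.png');b=cv2.imread('pics/w8.png');cv2.imwrite('pics/w78.png',np.hstack([a[150:,200:600],b[150:,200:600]]))"
```

```text
t 7.43 box-frame disp [-11.9 -10.2   0.6] yaw 69.7 F box [-0.9  2.6  0.9] open 13.4
```

View pics/w78.png

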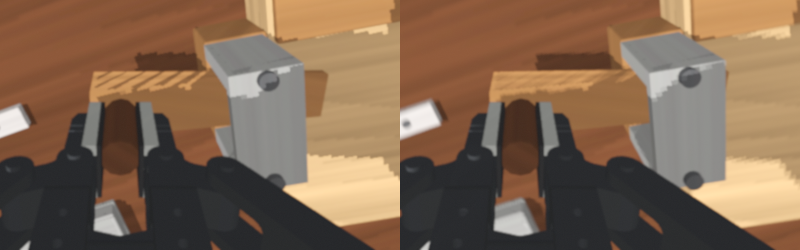

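>>> drive_tool(commands="1 0 -0.005 0.155 -1.1; 1 0 0.005 0.305 -2.25; 1 0 0.03 0.45 -3.4; 1 0 0.07 0.6 -4.5; 1 0 0.005 0.46 -3.4; 1 0 -0.045 0.315 -2.25; 1 0 -0.08 0.17 -1.1; 1 0 -0.1 0.02 0")

```text
t: 8.15
tool_pos: [0.532, 0.0782, 0.0245]
tool_rot: [0.277, 1.554, -0.276]
contact_force: [-1.9, 2.4, 2.1]
opening: 0.0133
```

>>> drive_tool(commands="1 0 -0.005 0.155 -1.1; 1 0 0.005 0.305 -2.25; 1 0 0.03 0.45 -3.4; 1 0 0.07 0.6 -4.5; 1 0 0.005 0.46 -3.4; 1 0 -0.045 0.315 -2.25; 1 0 -0.08 0.17 -1.1; 1 0 -0.1 0.02 0")

```text
t: 8.82
tool_pos: [0.5318, 0.0736, 0.0246]
tool_rot: [0.277, 1.553, -0.277]
contact_force: [-1.2, 1.5, 1.1]
opening: 0.0134
```

```bash
python3 -c "
from h import *
w()
rel(.012*.988,-.012*.155,0,0);rel(-.0155,-.099,0,0)"
```

```text
t 8.82 box-frame disp [-11.7 -18.8   0.6] yaw 69.8 F box [-1.4  1.3  1.1] open 13.4
units xyz [-0.  0.  0.] turn 0.0
units xyz [ 0.    -0.002  0.   ] turn 0.0
```

>>> drive_tool(commands="1 0 -0.005 0.155 -1.1; 1 0 0.005 0.3 -2.25; 1 0 0.005 0.3 -2.25; 1 0 0.005 0.3 -2.25")

```text
t: 9.15
tool_pos: [0.5437, 0.0693, 0.0248]
tool_rot: [0.122, 1.566, -0.123]
contact_force: [-0.5, -1.3, 1.4]
opening: 0.0135
```

>>> drive_tool(commands="1 0 -0.1 0 0; 1 0 -0.2 0 0; 1 0 -0.3 0 0")

```text
t: 9.4
tool_pos: [0.5411, 0.0581, 0.0244]
tool_rot: [0.122, 1.567, -0.121]
contact_force: [0.7, 1.9, 1.9]
opening: 0.0137
```

```bash
python3 -c "
from h import *
w()"
```

```text
t 9.4 box-frame disp [ -0.1 -32.7   0.4] yaw 81.1 F box [0.4 2.  1.9] open 13.7
```

>>> drive_tool(commands="1 0 -0.3 0 0; 1 0 -0.6 0 0; 1 0 -0.9 0 0; 1 0 -1.2 0 0; 1 0 -1.3 0 0; 1 0 -1.3 0 0")

```text
t: 9.9
tool_pos: [0.5326, 0.0052, 0.0239]
tool_rot: [0.123, 1.568, -0.124]
contact_force: [-0.7, 0.4, -0.8]
opening: 0.0135
```

```bash
python3 - <<'E'
from h import *
from m import rectw
w()
im,d,i=snap('wrist','w9');snap('top','t1')
E
```

```text
t 9.9 box-frame disp [ -0.4 -86.3  -0.1] yaw 81.0 F box [-0.7  0.2 -0.8] open 13.5
```

View pics/w9.png

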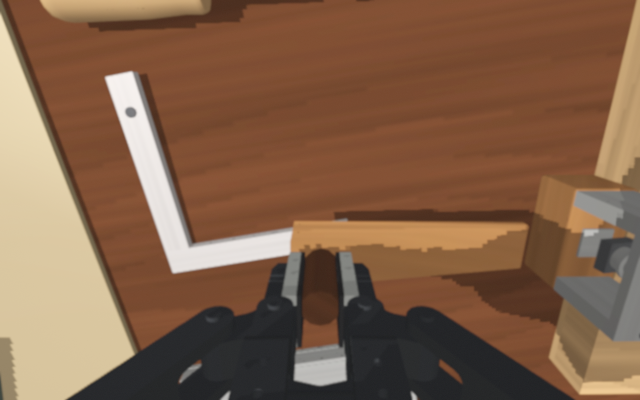

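View pics/t1.png

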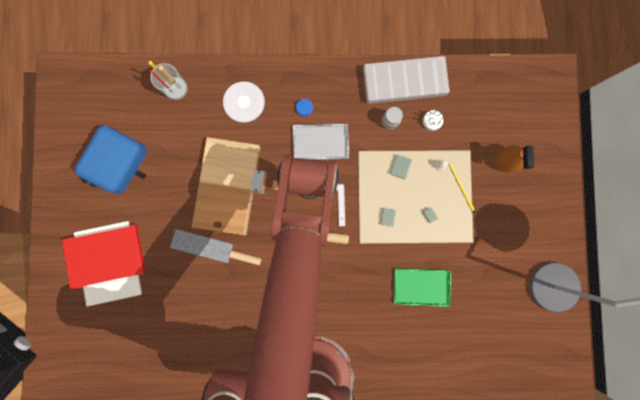

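```bash
python3 - <<'E'
from h import *
im,d,i=load('top0')
for n,c in dict(tin=[(300,93),(447,90),(449,181),(303,186)]).items():
    W=np.array([atz(i,(u/2.66+180,v/2.66+90),.014)[:2]*1000 for u,v in c]);print(n,W.round(1).tolist(),W.mean(0))
for n,uv,z in [('corner inner',(421,268),.006),('yend',(330,269),.006),('xend',(421,360),.006)]:
    print(n,atz(i,(uv[0]/2.66+180,uv[1]/2.66+90),z)*1000)
for f in('w1','w2'):
    im,d,i=load(f)
    c=im[150:350,100:420];cv2.imwrite('pics/z%s.png'%f,cv2.resize(c,None,fx=2.5,fy=2.5,interpolation=cv2.INTER_CUBIC))
E
```

```text
tin [[726.1, 54.0], [729.1, -108.6], [627.5, -109.7], [622.6, 51.1]] [676.3541222  -28.30025873]
corner inner [532.13754006 -78.22463433   6.        ]
yend [531.63162293  22.0744227    6.        ]
xend [430.81972044 -77.19683876   6.        ]
```

View pics/zw1.png

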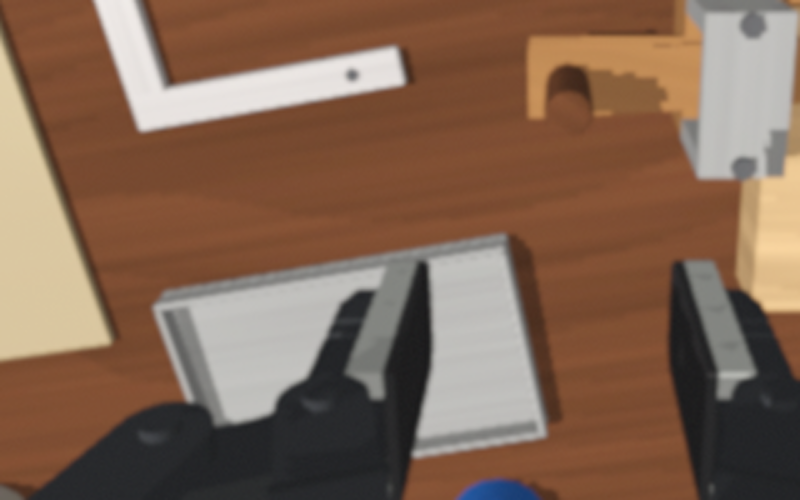

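```bash
python3 - <<'E'
from h import *
im,d,i=load('w1')
f=lambda u,v,z:(atz(i,(u/2.5+100,v/2.5+150),z)*1000).round(1)[:2]
for uv in [(154,306),(509,240),(546,436)]:print('tin',f(*uv,.014))
for n,uv in [('inner',(167,87)),('outer',(140,131)),('yend',(399,46)),('yendo',(406,82)),]:print(n,f(*uv,.006))
print('xend',(atz(i,(132,82),.006)*1000).round(1), (atz(i,(117,85),.006)*1000).round(1))
im,d,i=load('w9')
for n,uv in [('xend in',(135,71)),('xend out',(106,76)),('inner',(190,244)),('outer',(172,272))]:print(n,(atz(i,uv,.006)*1000).round(1)[:2])
go(532,5,65,81)
E
```

```text
tin [ 630.  -108.1]
tin [623.8  53.4]
tin [726.   52.6]
inner [535.2 -76.2]
outer [552.  -93.3]
yend [533.9  23.3]
yendo [549.3  22.9]
xend [431.3 -79.1   6. ] [431.5 -94.2   6. ]
xend in [431.5 -78.5]
xend out [431.4 -94.6]
inner [533.7 -76.8]
outer [550.8 -93.5]
at [532.9   6.5  24. ] yaw 81.08 t 10.0 open 13.2 F [ 0.7  0.7 -1.6]
units xyz [-1.024 -0.04  -0.017] turn 0.016 rows>= 1.0 q6~ -80
```

>>> drive_tool(commands="1 -0.9 0 0 0; 1 -0.9 0 0 0; 1 -0.9 0 0 0; 1 -0.9 0 0 0")

```text
t: 10.33
tool_pos: [0.5331, 0.0072, 0.0602]
tool_rot: [0.121, 1.567, -0.121]
contact_force: [-0.2, -0.4, -1.4]
opening: 0.0136
```

```bash
python3 - <<'E'
from h import *
go(678.3,-73,62,92)
snap('wrist','w10')
E
```

```text
at [533.1   7.2  60.2] yaw 81.17 t 10.33 open 13.6 F [-0.2 -0.4 -1.4]
units xyz [-0.045 -1.424  3.895] turn -2.166 rows>= 4.0 q6~ -98
```

View pics/w10.png

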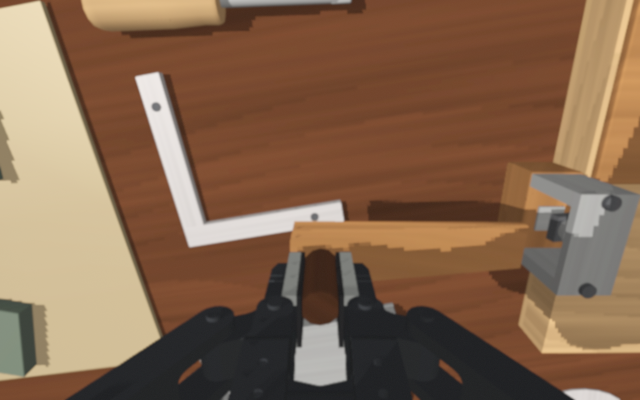

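>>> drive_tool(commands="1 0 -0.4 0.4 -0.4; 1 0 -0.8 1.2 -0.8; 1 0 -1.2 2.1 -1.4; 1 0 -1.42 3 -2.15; 1 0 -1.42 3.9 -2.15; 1 0 -1.42 3.9 -2.15; 1 0 -1.42 3.9 -2.15")

```text
t: 10.97
tool_pos: [0.6783, -0.0734, 0.0573]
tool_rot: [-0.025, 1.575, 0.026]
contact_force: [0.2, 0.6, -0.7]
opening: 0.0133
```

```bash
python3 - <<'E'
from h import *
snap('wrist','w11');snap('scene','s3')
go(678.3,-73,-3.5,92)
E
```

```text
at [677.  -72.7  58.5] yaw 91.9 t 11.07 open 14.1 F [-1.2 -0.1 -1.2]
units xyz [ 1.549 -0.009  0.038] turn -0.02 rows>= 1.5 q6~ -98
```

View pics/w11.png

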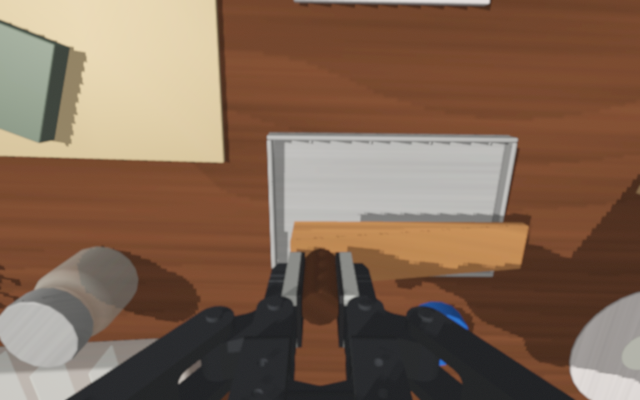

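View pics/s3.png

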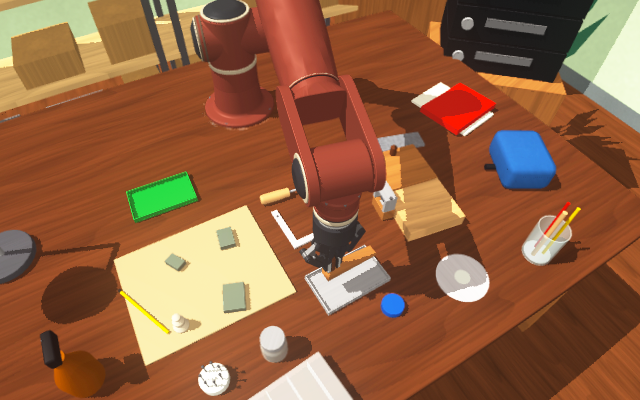

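```bash
python3 - <<'E'
from h import *
im,d,i=load('w11')
for uv in [(268,140),(516,141)]: print((atz(i,uv,.014)*1000).round(1))
E
```

```text
[ 632.8 -108.3   14. ]
[628.4  49.2  14. ]
```

>>> drive_tool(commands="1 0.3 0.02 0.04 0; 1 0.7 0.02 0.07 0; 1 1.1 0.02 0.07 0; 1 1.4 0.02 0.07 0; 1 1.5 0.02 0.07 0; 1 1.54 0.02 0.07 0; 1 1.54 0.02 0.07 0")

```text
t: 11.65
tool_pos: [0.6807, -0.0724, -0.0023]
tool_rot: [-0.025, 1.572, 0.026]
contact_force: [0.7, 0.1, -0.9]
opening: 0.0138
```

```bash
python3 - <<'E'
from h import *
go(680,-74,-6.5,92)
snap('wrist','w12')
E
```

```text
at [680.7 -72.4  -2.3] yaw 91.88 t 11.65 open 13.8 F [ 0.7  0.1 -0.9]
units xyz [ 0.105 -0.041 -0.018] turn -0.025 rows>= 0.1 q6~ -98
```

View pics/w12.png

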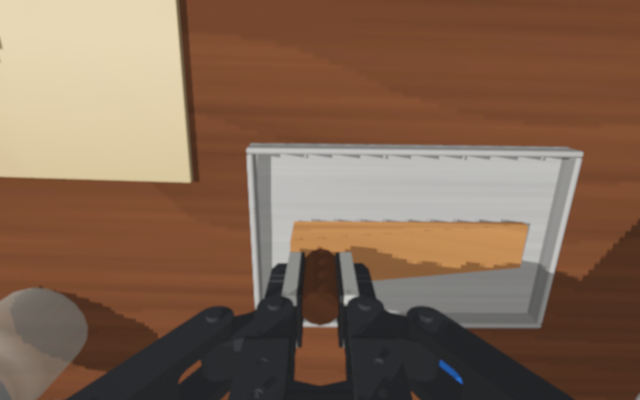

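>>> drive_tool(commands="1 0.05 0 0 0; 1 0.08 0 0 0; 1 0.1 0 0 0; 1 0.1 0 0 0")

```text
t: 12.03
tool_pos: [0.6814, -0.0725, -0.0052]
tool_rot: [-0.026, 1.57, 0.026]
contact_force: [-0.5, -0.2, -0.9]
opening: 0.0132
```

>>> drive_tool(commands="1 0.03 0 0 0; 1 0.05 0 0 0; 1 0.05 0 0 0")

```text
t: 12.28
tool_pos: [0.6817, -0.0725, -0.0053]
tool_rot: [-0.026, 1.57, 0.026]
contact_force: [-4.4, 0.5, 8.3]
opening: 0.0136
```

>>> drive_tool(commands="0.2 -0.03 0 0 0; 0.2 -0.03 0 0 0; 0.2 -0.03 0 0 0; 0.2 -1 0 0 0; 0.2 -2 0 0 0; 0.2 -2.2 0 0 0; 0.2 -2.2 0 0 0", newtons=20)

```text
t: 12.87
tool_pos: [0.6849, -0.0733, 0.0864]
tool_rot: [-0.027, 1.561, 0.024]
contact_force: [0.1, 0.6, 1.4]
opening: 0.0345
```

```bash
python3 - <<'E'
from h import *
snap('wrist','w13')
# knob estimate: top says 432.3,259.8 ; apply +4,+2
go(436,262,90,81)
E
```

```text
at [683.  -72.9  83.2] yaw 91.88 t 12.92 open 34.2 F [-0.   0.  -1.1]
units xyz [-0.207  8.569 -5.896] turn 2.176 rows>= 10.0 q6~ -50
```

View pics/w13.png

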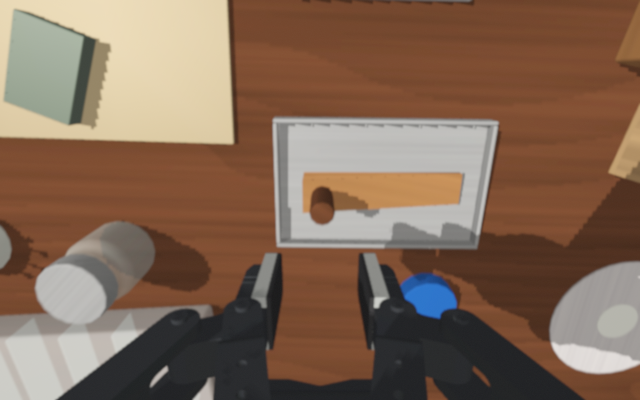

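```bash
python3 - <<'E'
from h import *
go(436,262,70,-8.9)
E
```

```text
at [683.  -72.9  83.2] yaw 91.88 t 12.92 open 34.2 F [-0.   0.  -1.1]
units xyz [ 0.293  8.57  -5.899] turn 20.156 rows>= 14.1 q6~ 40
```

>>> drive_tool(commands="0.1 0 8.5 -5.8 20; 0.1 0 8.5 -5.8 20; 0.1 0 8.5 -5.8 20; 0.1 0 8.5 -5.8 20; 0.1 0 8.5 -5.8 20; 0.1 0 8.5 -5.8 20; 0.1 0 8.5 -5.8 20; 0.1 0 8.5 -5.8 20")

```text
t: 13.58
tool_pos: [0.4854, 0.1924, 0.0781]
tool_rot: [0.742, 1.443, -0.746]
contact_force: [0.2, 1.1, 0.2]
opening: 0.039
```

```bash
python3 - <<'E'
from h import *
go(436,262,70,-8.9)
E
```

```text
at [485.4 192.4  78.1] yaw 35.36 t 13.58 open 39.0 F [0.2 1.1 0.2]
units xyz [ 2.070e-01  2.000e-03 -2.133e+00] turn 8.851 rows>= 6.2 q6~ 40
```

>>> drive_tool(commands="0.1 0.2 0 -2.1 8.8; 0.1 0.2 0 -2.1 8.8; 0.1 0.2 0 -2.1 8.8; 0.1 0.2 0 -2.1 8.8; 0.1 0.2 0 -2.1 8.8; 0.1 0.2 0 -2.1 8.8; 0.1 0.2 0 -2.1 8.8; 0.1 0.2 0 -2.1 8.8")

```text
t: 14.25
tool_pos: [0.4378, 0.2591, 0.0703]
tool_rot: [1.312, 1.138, -1.319]
contact_force: [-0.4, 0.2, 0.5]
opening: 0.0387
```

```bash
python3 - <<'E'
from h import *
from m import rectw
o,M,yaw=st()
im,d,i=snap('wrist','w14');P=cloud(i,d);z=P[...,2]
m=(z>.058)&(z<.072)&(np.hypot(P[...,0]-.436,P[...,1]-.262)<.03)
r=rectw(i,m,.066);print('knob',r)
go(436,262,4,-8.9)
E
```

```text
knob (((436.793212890625, 263.7552490234375), (18.840852737426758, 16.963830947875977), 81.70672607421875), array([436.96405, 263.7606 ], dtype=float32), 778)
at [438.  259.1  70.6] yaw -8.23 t 14.3 open 38.5 F [ 0.9 -0.4  1. ]
units xyz [ 1.664 -0.055 -0.066] turn 0.134 rows>= 1.6 q6~ 40
```

View pics/w14.png

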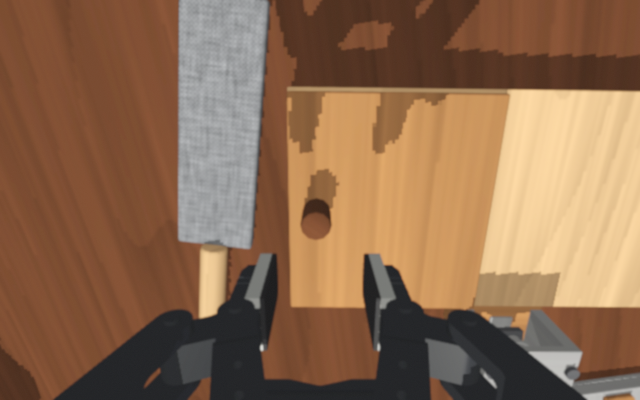

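>>> drive_tool(commands="0.1 0.6 -0.05 -0.1 0.13; 0.1 1.2 -0.05 -0.12 0.13; 0.1 1.65 -0.05 -0.12 0.13; 0.1 1.65 -0.05 -0.12 0.13; 0.1 1.65 -0.05 -0.12 0.13; 1 1.65 -0.05 -0.12 0.13; 1 1.65 -0.05 -0.12 0.13; 1 1.65 -0.05 -0.12 0.13", newtons=20)

```text
t: 14.97
tool_pos: [0.439, 0.265, 0.008]
tool_rot: [1.325, 1.131, -1.321]
contact_force: [-0.3, -0.5, 0.4]
opening: 0.017
```

```bash
python3 - <<'E'
from h import *
go(436.8,263.5,4,-8.9)
im,d,i=snap('wrist','w15')
rel(.125*.988,-.125*.1547,0)
E
```

```text
at [439. 265.   8.] yaw -8.94 t 14.97 open 17.0 F [-0.3 -0.5  0.4]
units xyz [ 0.1   -0.048  0.047] turn -0.007 rows>= 0.1 q6~ 40
units xyz [ 0.     0.003 -0.   ] turn 0.0
```

View pics/w15.png

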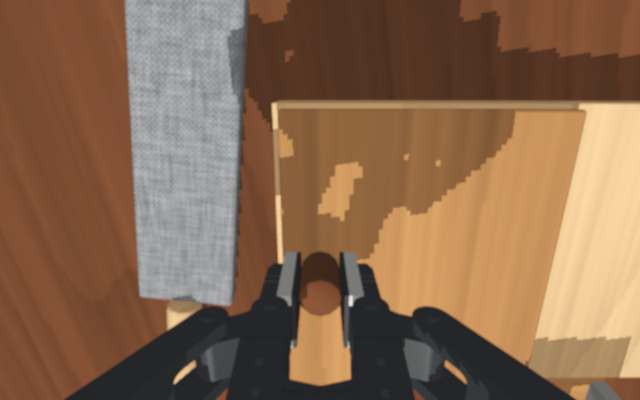

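>>> drive_tool(commands="1 0 0.3 0 0; 1 0 0.8 0 0; 1 0 1.3 0 0; 1 0 1.8 0 0; 1 0 2.3 0 0; 1 0 2.8 0 0; 1 0 3.05 0 0; 1 0 3.1 0 0", newtons=30)

```text
t: 15.68
tool_pos: [0.5596, 0.246, 0.0079]
tool_rot: [1.322, 1.136, -1.329]
contact_force: [-15.2, 2.1, 13.6]
opening: 0.0167
```

>>> drive_tool(commands="1 0 0.04 0 0; 1 0 0.08 0 0; 1 0 0.12 0 0; 1 0 0.12 0 0")

```text
t: 16.02
tool_pos: [0.5594, 0.246, 0.0078]
tool_rot: [1.316, 1.142, -1.334]
contact_force: [-22.9, 2.0, 20.0]
opening: 0.0165
```

```bash
python3 - <<'E'
from h import *
o,M,yaw=st();p=o['tool_pos']*1000;a=np.radians(-8.9)
d=p[:2]-[438.5,264.5];print(p,d@[np.cos(a),np.sin(a)],d@[-np.sin(a),np.cos(a)],o['contact_force'],o['opening'])
im,d,i=snap('wrist','w16')
E
```

```text
[559.36506276 246.00318064   7.76501393] 122.271481251492 0.42496538111482496 [-22.90699338   1.96742177  19.9982514 ] 0.016463999754142453
```

View pics/w16.png

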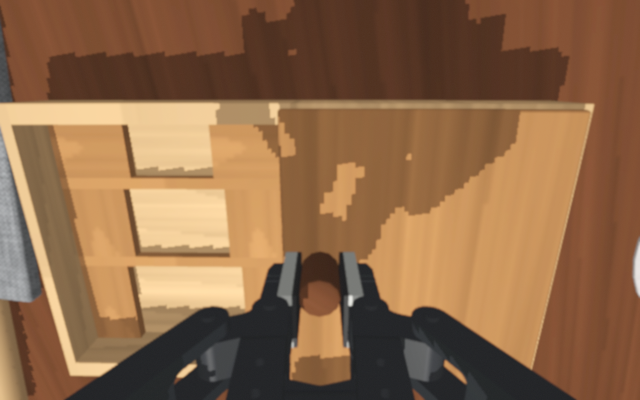

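>>> drive_tool(commands="1 0 -0.1 0 0; 0.2 0 -0.1 0 0; 0.2 0 -0.1 0 0; 0.2 -1 -0.1 0 0; 0.2 -2 -0.1 0 0; 0.2 -3 -1.5 0 0; 0.2 -3 -2.5 0 0; 0.2 -3 -2.5 0 0")

```text
t: 16.73
tool_pos: [0.4662, 0.261, 0.1297]
tool_rot: [1.327, 1.13, -1.319]
contact_force: [-0.8, 0.6, -0.7]
opening: 0.0345
```

```bash
python3 - <<'E'
from h import *
im,d,i=snap('wrist','w17')
print(st()[0]['tool_pos'],st()[2])
E
```

```text
[0.46348837 0.26162511 0.12931122] -8.849477971894965
```

View pics/w17.png

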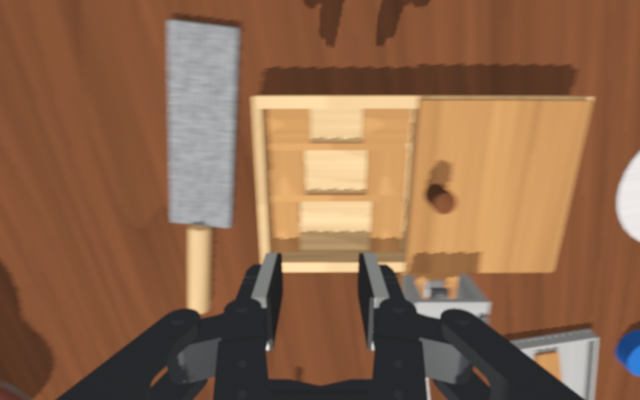

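```bash
python3 - <<'E'
from h import *
im,d,i=load('w17')
c=im[85:280,245:430];cv2.imwrite('pics/c7.png',cv2.resize(c,None,fx=4,fy=3,interpolation=cv2.INTER_CUBIC))
E
```

```text
(no output)
```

View pics/c7.png

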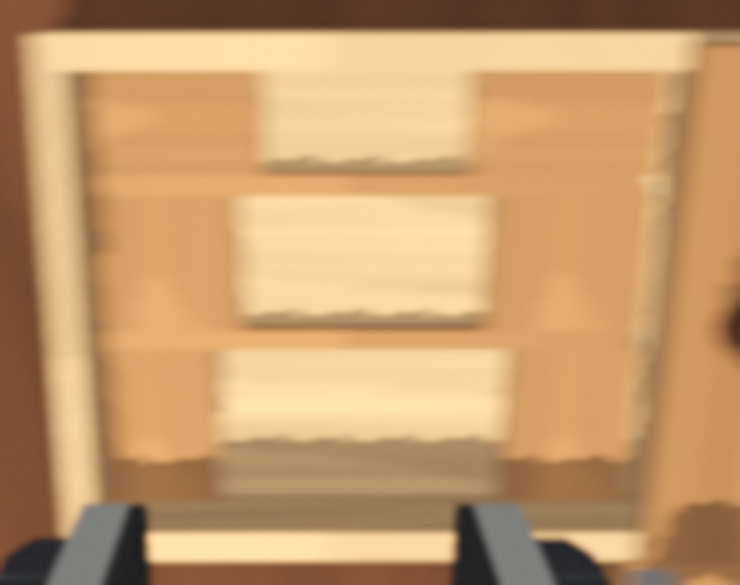

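```bash
python3 - <<'E'
from h import *
im,d,i=load('w17')
f=lambda u,v,z:atz(i,(u/4+245,v/3+85),z)[:2]*1000
a=np.radians(-8.9);B=np.array([[np.cos(a),np.sin(a)],[-np.sin(a),np.cos(a)]])
c0=np.array([483.,254.])
for n,uv,z in [('out TL',(20,35),.032),('in TL',(75,72),.032),('wall TR in',(668,72),.032),('out BL',(65,560),.032),('BL in',(95,530),.032),('b TL',(235,194),.011),('b TR',(493,194),.011),('b BL',(243,328),.011),('b BR',(488,328),.011),('a TL',(213,347),.011),('a TR',(513,347),.011),('c BL',(255,174),.011),('c BR',(470,174),.011)]:
    p=f(*uv,z);print(n,p.round(1),'box',(B@(p-c0)).round(1))
E
```

```text
out TL [425.9 339.5] box [-69.6  75.6]
in TL [434.4 328.9] box [-59.6  66.5]
wall TR in [546.6 311.1] box [54.  66.3]
out BL [403.4 191.9] box [-69.  -73.7]
BL in [412.  200.6] box [-61.9 -63.8]
b TL [457.8 289.8] box [-30.4  31.5]
b TR [512.2 281.1] box [24.6 31.3]
b BL [452.8 250.2] box [-29.3  -8.4]
b BR [506.5 241.7] box [25.1 -8.5]
a TL [445.2 245.5] box [-36.  -14.3]
a TR [511.4 234.9] box [ 31.  -14.5]
c BL [463.  294.7] box [-26.1  37.1]
c BR [508.  287.6] box [19.5 37. ]
```

```bash
python3 - <<'E'
from h import *
go(600,-262,75,-19.5)
E
```

```text
at [463.5 261.6 129.3] yaw -8.85 t 16.78 open 34.1 F [ 0.6  3.7 -1.2]
units xyz [ 1.335  5.385 12.413] turn 2.13 rows>= 13.0 q6~ -4
```

>>> drive_tool(commands="-0.83 0 3 7.2 1.2; -0.83 0 3 7.2 1.2; -0.83 0 3 7.2 1.2; -0.83 0 3 7.2 1.2; -0.83 0 3 7.2 1.2; -0.83 0 3 7.2 1.2; -0.83 0 3 7.2 1.2; -0.83 0 3 7.2 1.2")

```text
t: 17.45
tool_pos: [0.5413, -0.0476, 0.1269]
tool_rot: [1.401, 1.07, -1.401]
contact_force: [0.4, 0.0, -0.4]
opening: 0.0782
```

```bash
python3 - <<'E'
from h import *
go(600,-262,75,-19.5)
E
```

```text
at [541.3 -47.6 126.9] yaw -15.15 t 17.45 open 78.2 F [ 0.4  0.  -0.4]
units xyz [1.311 2.815 4.789] turn 0.869 rows>= 5.5 q6~ -4
```

>>> drive_tool(commands="-0.83 1.3 2.8 4.7 0.85; -0.83 1.3 2.8 4.7 0.85; -0.83 1.3 2.8 4.7 0.85; -0.83 1.3 2.8 4.7 0.85; -0.83 1.3 2.8 4.7 0.85; -0.83 1.3 2.8 4.7 0.85; -0.83 1.3 2.8 4.7 0.85; -0.83 1.3 2.8 4.7 0.85")

```text
t: 18.12
tool_pos: [0.5997, -0.2544, 0.0738]
tool_rot: [1.453, 1.032, -1.454]
contact_force: [0.4, 1.1, 0.5]
opening: 0.0783
```

```bash
cat >> h.py <<'E'
def slab(fn,x,y,rad,zt=.018,lo=None,hi=.03):
    from m import rectw
    im,d,i=load(fn);P=cloud(i,d);z=P[...,2]
    m=(z>(zt-.004 if lo is None else lo))&(z<hi)&(np.hypot(P[...,0]-x/1e3,P[...,1]-y/1e3)<rad/1e3)
    b,g,r=[im[...,k].astype(int) for k in range(3)]
    m&=(abs(r-g)<30)&(g<200)
    return rectw(i,m,zt)
E
python3 - <<'E'
from h import *
snap('wrist','w18')
print(slab('w18',600,-262,48))
go(600,-262,-25,-19.5)
o,M,yaw=st();im,d,i=load('w18');P=cloud(i,d);p=o['tool_pos']
for v in (246,250,254,258,264):print(v,[ (u,np.round((M.T@(P[v,u]-p))*1000,0).tolist()) for u in (205,215,225,235,405,415,425,435)])
E
```

```text
(((602.7081298828125, -263.35748291015625), (46.381072998046875, 61.596012115478516), 70.03671264648438), array([ 602.9267 , -262.76602], dtype=float32), 5242)
at [ 599.9 -253.4   74.3] yaw -19.23 t 18.17 open 77.8 F [0.6 0.5 0.5]
units xyz [2.482 0.075 0.203] turn 0.054 rows>= 2.4 q6~ -4
246 [(205, [71.0, -89.0, 41.0]), (215, [71.0, -81.0, 41.0]), (225, [71.0, -74.0, 41.0]), (235, [71.0, -66.0, 41.0]), (405, [70.0, 67.0, 41.0]), (415, [75.0, 76.0, 43.0]), (425, [74.0, 84.0, 43.0]), (435, [75.0, 92.0, 43.0])]
250 [(205, [72.0, -90.0, 45.0]), (215, [70.0, -81.0, 44.0]), (225, [70.0, -74.0, 44.0]), (235, [71.0, -66.0, 45.0]), (405, [70.0, 67.0, 44.0]), (415, [75.0, 77.0, 47.0]), (425, [76.0, 85.0, 47.0]), (435, [74.0, 93.0, 47.0])]
254 [(205, [70.0, -90.0, 48.0]), (215, [72.0, -82.0, 49.0]), (225, [72.0, -74.0, 49.0]), (235, [70.0, -66.0, 48.0]), (405, [73.0, 68.0, 49.0]), (415, [74.0, 77.0, 50.0]), (425, [74.0, 85.0, 50.0]), (435, [74.0, 93.0, 50.0])]
258 [(205, [73.0, -91.0, 52.0]), (215, [71.0, -82.0, 52.0]), (225, [71.0, -74.0, 52.0]), (235, [71.0, -66.0, 52.0]), (405, [72.0, 68.0, 52.0]), (415, [75.0, 77.0, 54.0]), (425, [75.0, 85.0, 54.0]), (435, [76.0, 94.0, 55.0])]
264 [(205, [71.0, -91.0, 57.0]), (215, [-52.0, -42.0, -10.0]), (225, [-51.0, -38.0, -9.0]), (235, [70.0, -67.0, 56.0]), (405, [70.0, 68.0, 57.0]), (415, [-51.0, 40.0, -9.0]), (425, [-52.0, 44.0, -9.0]), (435, [75.0, 94.0, 59.0])]
```

View pics/w18.png

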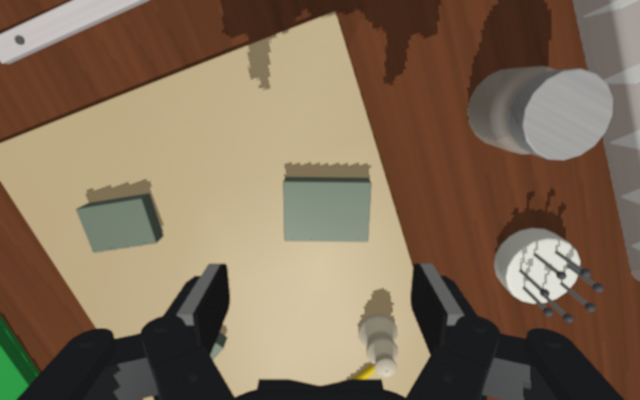

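```bash
python3 - <<'E'
from h import *
go(602.7,-263.2,-36,-20)
E
```

```text
at [ 599.9 -253.4   74.3] yaw -19.23 t 18.17 open 77.8 F [0.6 0.5 0.5]
units xyz [2.757 0.149 0.209] turn 0.154 rows>= 2.7 q6~ -4
```

>>> drive_tool(commands="-0.83 0.3 0.15 0.21 0.15; -0.83 1 0.15 0.21 0.15; -0.83 1.7 0.15 0.21 0.15; -0.83 1.9 0.15 0.21 0.15; -0.83 1.9 0.15 0.21 0.15")

```text
t: 18.58
tool_pos: [0.6006, -0.2607, -0.0044]
tool_rot: [1.459, 1.031, -1.463]
contact_force: [-0.7, -0.2, 0.1]
opening: 0.078
```

```bash
python3 - <<'E'
from h import *
snap('wrist','w19')
print(slab('w19',602,-263,45))
go(602.7,-263.2,-36,-20)
E
```

```text
(((602.74560546875, -262.755615234375), (46.31377410888672, 61.503509521484375), 70.20803833007812), array([ 603.03107, -261.96017], dtype=float32), 10403)
at [ 602.2 -261.8   -2.1] yaw -19.87 t 18.63 open 78.1 F [ 0.2  0.3 -0.2]
units xyz [0.848 0.026 0.029] turn 0.026 rows>= 0.8 q6~ -4
```

View pics/w19.png

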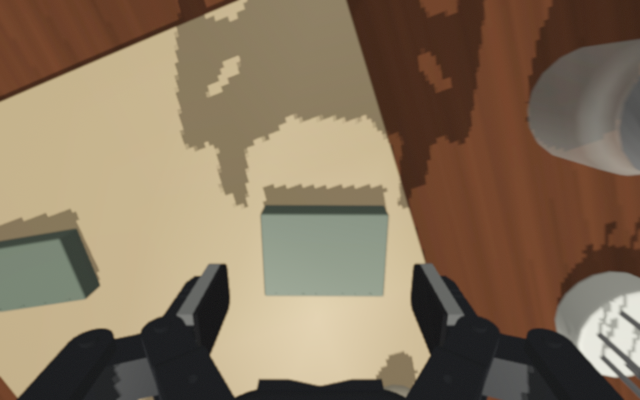

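>>> drive_tool(commands="-0.83 0.4 0.02 0.03 0; -0.83 0.7 0.02 0.03 0; -0.83 0.84 0.02 0.03 0; -0.83 0.84 0.02 0.03 0; 1 0.84 0.02 0.03 0; 1 0.84 0.02 0.03 0; 1 0.84 0.02 0.03 0", newtons=60)

```text
t: 19.22
tool_pos: [0.6042, -0.2653, -0.0338]
tool_rot: [1.461, 1.022, -1.46]
contact_force: [0.3, 0.3, -0.9]
opening: 0.06
```

```bash
python3 - <<'E'
from h import *
go(602.7,-263.2,-36,-20)
snap('wrist','w20')
E
```

```text
at [ 604.2 -265.3  -33.8] yaw -19.95 t 19.22 open 60.0 F [ 0.3  0.3 -0.9]
units xyz [ 0.056 -0.054 -0.037] turn 0.011 rows>= 0.1 q6~ -4
```

View pics/w20.png

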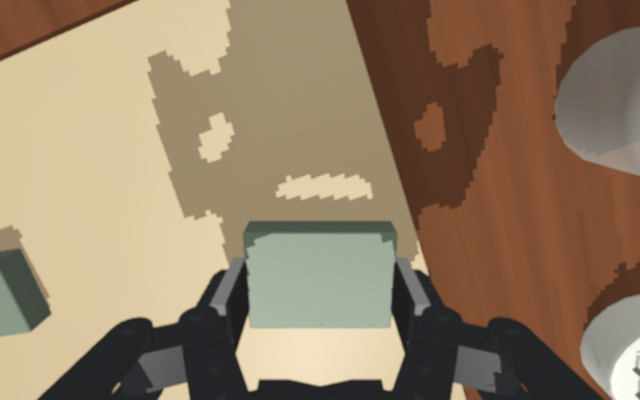

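```bash
python3 - <<'E'
from h import *
im,d,i=load('w1')
for uv in [(250,34),(175,38),(172,22),(168,52)]: print(uv,(atz(i,uv,.01)*1000).round(0))
go(602.7,-263.2,30,-20)
E
```

```text
(250, 34) [410.  42.  10.]
(175, 38) [402. -26.  10.]
(172, 22) [388. -25.  10.]
(168, 52) [412. -36.  10.]
at [ 603.9 -265.2  -34.1] yaw -19.95 t 19.27 open 60.2 F [ 0.6 -0.1 -1.4]
units xyz [-1.602 -0.043 -0.035] turn 0.01 rows>= 1.5 q6~ -4
```

>>> drive_tool(commands="1 -0.3 0 0 0; 1 -0.8 0 0 0; 1 -1.5 0 0 0; 1 -1.6 0 0 0; 1 -1.6 0 0 0")

```text
t: 19.68
tool_pos: [0.6056, -0.2661, 0.0329]
tool_rot: [1.462, 1.017, -1.457]
contact_force: [-0.2, -0.9, -0.8]
opening: 0.0603
```

```bash
python3 - <<'E'
from h import *
go(489,-38,25,1)
E
```

```text
at [ 605.6 -266.1   32.9] yaw -19.94 t 19.68 open 60.3 F [-0.2 -0.9 -0.8]
units xyz [ 0.161 -4.687 -4.366] turn -4.189 rows>= 6.1 q6~ -5
```

>>> drive_tool(commands="1 0 -4.69 -4.37 -4.2; 1 0 -4.69 -4.37 -4.2; 1 0 -4.69 -4.37 -4.2; 1 0 -4.69 -4.37 -4.2; 1 0 -4.69 -4.37 -4.2; 1 0 -4.69 -4.37 -4.2; 1 0 -4.69 -4.37 -4.2; 1 0 -4.69 -4.37 -4.2")

```text
t: 20.35
tool_pos: [0.4839, -0.0341, 0.0271]
tool_rot: [1.192, 1.223, -1.195]
contact_force: [0.2, 0.1, -0.4]
opening: 0.0601
```

```bash
python3 - <<'E'
from h import *
snap('wrist','w21')
go(489,-38,-37,1)
E
```

```text
at [485.4 -35.6  27.9] yaw 1.17 t 20.4 open 60.2 F [ 0.3 -0.8 -2. ]
units xyz [1.621 0.091 0.062] turn 0.033 rows>= 1.6 q6~ -5
```

View pics/w21.png

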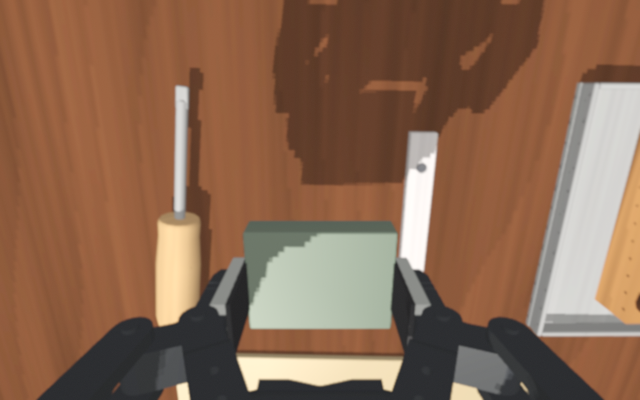

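```bash
python3 - <<'E'
from h import *
im,d,i=load('w21')
A=[atz(i,uv,.006)*1000 for uv in [(410,133),(400.5,255),(437,133),(427,255)]]
print(np.round(A,1))
E
python3 - <<'E'
from h import *
im,d,i=load('w21')
c=im[120:280,380:460];cv2.imwrite('pics/c8.png',cv2.resize(c,None,fx=6,fy=3.7,interpolation=cv2.INTER_CUBIC))
E
```

```text
[[534.1  20.5   6. ]
 [535.8 -56.1   6. ]
 [549.4  20.8   6. ]
 [552.6 -55.7   6. ]]
```

View pics/c8.png

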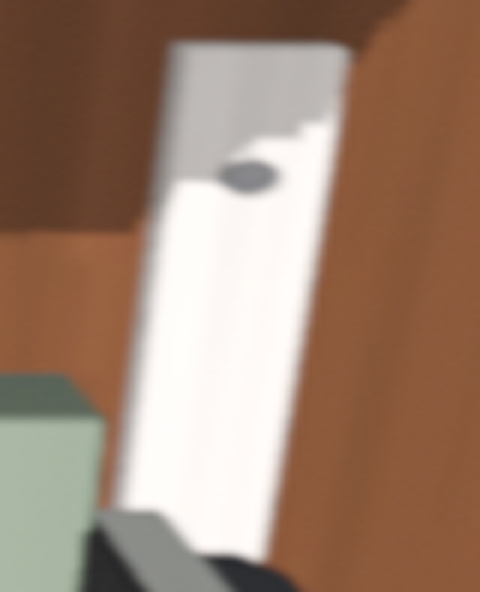

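>>> drive_tool(commands="1 0.5 0.06 0.03 -0.05; 1 1 0.09 0.06 -0.05; 1 1.5 0.09 0.06 -0.05; 1 1.6 0.09 0.06 -0.05; 1 1.62 0.09 0.06 -0.05; 1 1.62 0.09 0.06 -0.05")

```text
t: 20.9
tool_pos: [0.4908, -0.0397, -0.0357]
tool_rot: [1.193, 1.219, -1.193]
contact_force: [0.1, -0.2, -0.7]
opening: 0.0603
```

```bash
python3 - <<'E'
from h import *
go(504,-38,-38,1.4)
E
```

```text
at [490.8 -39.7 -35.7] yaw 1.24 t 20.9 open 60.3 F [ 0.1 -0.2 -0.7]
units xyz [ 0.058  0.33  -0.035] turn -0.032 rows>= 0.3 q6~ -6
```

>>> drive_tool(commands="1 0.03 0 0 -0.03; 1 0.05 0 0 -0.03; 1 0.07 0 0 -0.03; 1 0.07 0 0 -0.03")

```text
t: 21.23
tool_pos: [0.4905, -0.0389, -0.0382]
tool_rot: [1.191, 1.22, -1.19]
contact_force: [-0.5, -0.5, -0.4]
opening: 0.06
```

```bash
python3 - <<'E'
from h import *
go(504,-38,-38,1.4)
E
```

```text
at [490.5 -38.9 -38.2] yaw 1.45 t 21.23 open 60.0 F [-0.5 -0.5 -0.4]
units xyz [-0.004  0.337 -0.013] turn 0.011 rows>= 0.3 q6~ -6
```

>>> drive_tool(commands="1 0.02 0 0 0; 1 0.04 0 0 0; 1 0.04 0 0 0")

```text
t: 21.48
tool_pos: [0.4905, -0.0388, -0.0384]
tool_rot: [1.19, 1.222, -1.191]
contact_force: [-5.4, 0.5, 11.5]
opening: 0.0599
```

>>> drive_tool(commands="1 -0.03 0.06 0 0; 1 -0.03 0.13 0 0; 1 -0.03 0.2 0 0; 1 -0.03 0.26 0 0; 1 -0.03 0.3 0 0; 1 -0.03 0.3 0 0")

```text
t: 21.98
tool_pos: [0.4978, -0.0386, -0.0382]
tool_rot: [1.183, 1.231, -1.199]
contact_force: [-22.8, -0.5, 24.7]
opening: 0.0598
```

```bash
python3 - <<'E'
from h import *
snap('wrist','w22')
go(504,-38,-38,1.4)
E
```

```text
at [497.8 -38.6 -38.2] yaw 1.52 t 22.03 open 59.6 F [-23.4  -1.5  24.6]
units xyz [-0.007  0.156 -0.011] turn 0.024 rows>= 0.1 q6~ -6
```

View pics/w22.png

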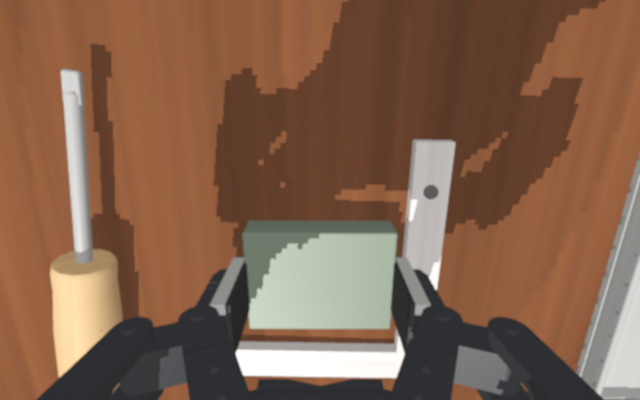

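>>> drive_tool(commands="1 -0.02 -0.15 0 0; 1 -0.02 -0.3 0 0; 1 -0.02 -0.3 0 0; -0.65 -0.02 -0.3 0 0; -0.65 -0.02 -0.3 0 0; -0.65 -0.1 -0.3 0 0; -0.65 -0.1 -0.3 0 0")

```text
t: 22.62
tool_pos: [0.4909, -0.0389, -0.0345]
tool_rot: [1.191, 1.22, -1.19]
contact_force: [-0.0, 0.0, -0.1]
opening: 0.0705
```

```bash
python3 - <<'E'
from h import *
snap('wrist','w23')
print(slab('w23',489,-39,45,zt=.014,lo=.011))
go(490,-38,-35,1.4)
E
```

```text
(((490.5171813964844, -37.10630798339844), (61.342342376708984, 46.17578887939453), 1.364804744720459), array([500.2332 , -32.57077], dtype=float32), 7392)
at [490.9 -38.9 -34.5] yaw 1.46 t 22.67 open 70.5 F [0.6 0.2 0.3]
units xyz [ 0.011 -0.021 -0.022] turn 0.012 rows>= 0.0 q6~ -6
```

View pics/w23.png

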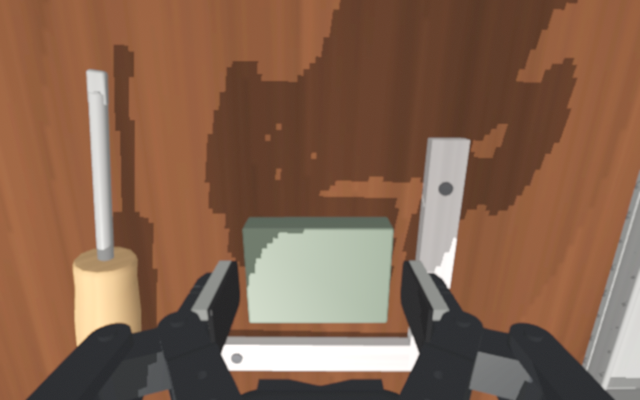

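>>> drive_tool(commands="-0.65 0.04 0 -0.03 0; 1 0.04 0 -0.03 0; 1 0.04 0 -0.03 0; 1 0.04 0 -0.03 0; 1 0.04 0.1 -0.03 0; 1 0.04 0.2 -0.03 0; 1 0.04 0.24 -0.03 0; 1 0.04 0.24 -0.03 0", newtons=40)

```text
t: 23.33
tool_pos: [0.5001, -0.0374, -0.0364]
tool_rot: [1.19, 1.221, -1.191]
contact_force: [-1.2, 0.4, 3.6]
opening: 0.0608
```

```bash
python3 - <<'E'
from h import *
go(504,-38,-36,1.4)
im,d,i=load('w23')
for uv in [(230,336.5),(405,336.5),(427,140),(417,255)]:print((atz(i,uv,.006)*1000).round(1))
E
```

```text
at [500.1 -37.4 -36.4] yaw 1.46 t 23.33 open 60.8 F [-1.2  0.4  3.6]
units xyz [-0.011  0.098  0.017] turn 0.012 rows>= 0.1 q6~ -6
[449. -75.   6.]
[532.9 -73.1   6. ]
[532.2  20.8   6. ]
[533.8 -29.6   6. ]
```

>>> drive_tool(commands="1 0 0.03 0 0; 1 0 0.06 0 0; 1 0 0.08 0 0; 1 0 0.08 0 0")

```text
t: 23.67
tool_pos: [0.5028, -0.0373, -0.0364]
tool_rot: [1.19, 1.222, -1.191]
contact_force: [-2.8, 0.9, 5.5]
opening: 0.0605
```

>>> drive_tool(commands="1 0 0.03 0 0; 1 0 0.03 0 0; 1 0 0.03 0 0")

```text
t: 23.92
tool_pos: [0.504, -0.0373, -0.0364]
tool_rot: [1.19, 1.222, -1.191]
contact_force: [-2.7, -0.2, 5.7]
opening: 0.0607
```

```bash
python3 - <<'E'
from h import *
snap('wrist','w24')
go(504,-38,-36,1.4)
E
```

```text
at [504.  -37.3 -36.4] yaw 1.45 t 23.97 open 61.0 F [-2.3 -0.1  5.4]
units xyz [-0.01   0.     0.018] turn 0.011 rows>= 0.0 q6~ -6
```

View pics/w24.png

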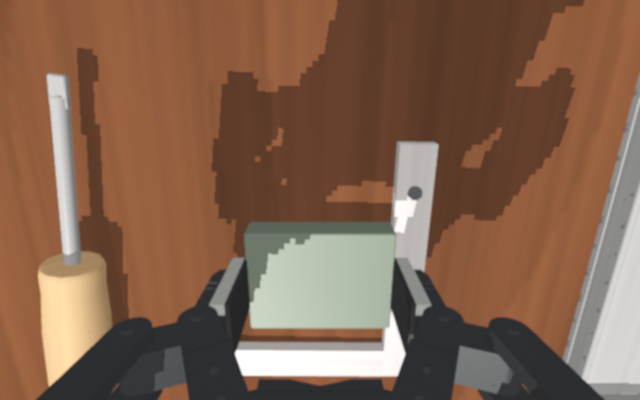

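>>> drive_tool(commands="1 0 0.03 0 0; 1 0 0.05 0 0; 1 0 0.05 0 0")

```text
t: 24.22
tool_pos: [0.5039, -0.0372, -0.0364]
tool_rot: [1.187, 1.226, -1.195]
contact_force: [-11.8, -0.7, 14.0]
opening: 0.0606
```

>>> drive_tool(commands="1 0 0.03 0 0; 1 0 0.05 0 0; 1 0 0.05 0 0")

```text
t: 24.47
tool_pos: [0.5038, -0.0372, -0.0363]
tool_rot: [1.185, 1.23, -1.199]
contact_force: [-20.5, -0.7, 21.8]
opening: 0.0606
```

>>> drive_tool(commands="1 0 -0.05 0.05 0; 1 0 -0.05 0.12 0; 1 0 -0.05 0.2 0; 1 0 -0.05 0.27 0; 1 0 -0.05 0.27 0")

```text
t: 24.88
tool_pos: [0.504, -0.045, -0.0364]
tool_rot: [1.193, 1.23, -1.192]
contact_force: [-10.7, 9.8, 15.0]
opening: 0.0598
```

>>> drive_tool(commands="1 0 0 0.03 0; 1 0 0 0.06 0; 1 0 0 0.09 0; 1 0 0 0.09 0")

```text
t: 25.22
tool_pos: [0.5041, -0.0481, -0.0364]
tool_rot: [1.193, 1.231, -1.192]
contact_force: [-11.4, 11.6, 16.2]
opening: 0.0607
```

>>> drive_tool(commands="1 -0.02 -0.02 0.03 0; 1 -0.02 -0.02 0.06 0; 1 -0.02 -0.02 0.09 0; 1 -0.02 -0.02 0.09 0")

```text
t: 25.55
tool_pos: [0.5042, -0.0536, -0.0364]
tool_rot: [1.191, 1.226, -1.192]
contact_force: [-5.1, 5.5, 6.6]
opening: 0.0607
```

```bash
python3 - <<'E'
from h import *
snap('wrist','w25')
go(504,-51,-36,1.4)
E
```

```text
at [504.2 -53.6 -36.4] yaw 1.44 t 25.6 open 61.0 F [-5.1  5.5  5.8]
units xyz [-0.009 -0.004 -0.066] turn 0.008 rows>= 0.1 q6~ -7
```

View pics/w25.png

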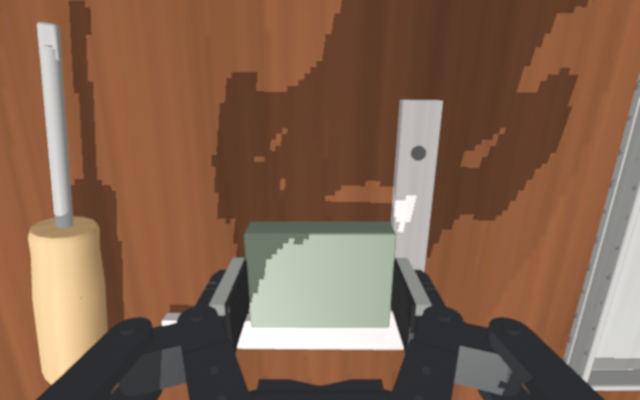

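>>> drive_tool(commands="1 0 0.01 0.03 0; 1 0 0.01 0.06 0; 1 0 0.01 0.06 0")

```text
t: 25.85
tool_pos: [0.5042, -0.0555, -0.0364]
tool_rot: [1.192, 1.228, -1.192]
contact_force: [-7.0, 7.3, 8.0]
opening: 0.0604
```

>>> drive_tool(commands="1 0 0 0.04 0; 1 0 0 0.06 0; 1 0 0 0.06 0")

```text
t: 26.1
tool_pos: [0.5043, -0.0559, -0.0364]
tool_rot: [1.196, 1.23, -1.191]
contact_force: [-7.1, 14.7, 9.5]
opening: 0.0607
```

>>> drive_tool(commands="1 -0.01 -0.02 -0.03 0; 1 -0.01 -0.02 -0.03 0; -0.6 -0.01 -0.02 -0.03 0; -0.6 -0.01 -0.02 -0.03 0; -0.6 -0.01 -0.02 -0.03 0; -0.6 -1 -0.02 -0.03 0; -0.6 -1 -0.02 -0.03 0; -0.6 -1 -0.02 -0.03 0")

```text
t: 26.77
tool_pos: [0.5081, -0.0598, 0.0068]
tool_rot: [1.192, 1.215, -1.188]
contact_force: [0.1, 0.6, -0.8]
opening: 0.0682
```

```bash
python3 - <<'E'
from h import *
im,d,i=snap('wrist','w26')
print(slab('w26',504,-53,45,zt=.014,lo=.0115))
go(504,-55.6,-36,1.4)
c=im[150:370,200:460];cv2.imwrite('pics/c9.png',cv2.resize(c,None,fx=3,fy=2.7,interpolation=cv2.INTER_CUBIC))
E
```

```text
(((505.09381103515625, -55.86096954345703), (61.44998550415039, 45.201171875), 1.2145966291427612), array([505.1162  , -54.975105], dtype=float32), 8847)
at [506.5 -59.4   5.2] yaw 1.44 t 26.82 open 68.2 F [-0.8 -0.1 -0.9]
units xyz [ 1.031 -0.064 -0.097] turn 0.007 rows>= 1.0 q6~ -8
```

View pics/c9.png

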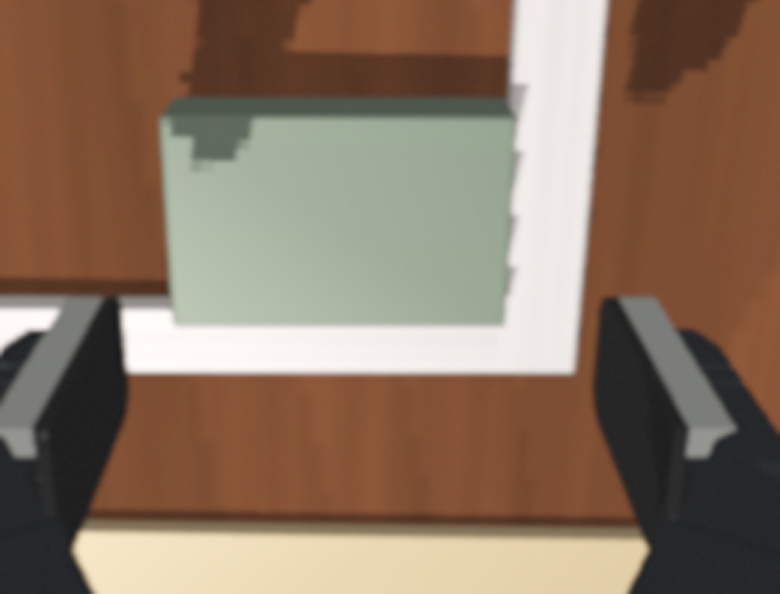

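```bash
python3 - <<'E'
from h import *
im,d,i=load('w26')
f=lambda u,v,z:(atz(i,(u/3+200,v/2.7+150),z)[:2]*1000).round(1)
print('outer corner',f(577,374,.006),'strip out BL',f(128,374,.006),'strip inner left',f(150,297,.006), f(120,299,.006))
print('right strip inner top',f(515,40,.006),f(512,86,.006),'outer',f(608,5,.006))
print('slab top',f(162,116,.014),f(515,117,.014),f(503,325,.014),f(174,325,.014))
E
```

```text
outer corner [552.1 -93.7] strip out BL [463.8 -95.5] strip inner left [468.9 -76.7] [463.1 -77.3]
right strip inner top [534.6 -19.6] [534.8 -28.9] outer [550.2 -12.4]
slab top [474.  -33.9] [534.4 -32.8] [535.3 -77.4] [474.7 -78.7]
```

>>> drive_tool(commands="-0.6 0.5 -0.06 -0.1 0; -0.6 1.0 -0.06 -0.1 0; -0.6 1.03 -0.06 -0.1 0; -0.6 1.03 -0.06 -0.1 0; 1 1.03 -0.06 -0.1 0; 1 1.03 -0.06 -0.1 0; 1 1.03 -0.06 -0.1 0; 1 1.03 -0.06 -0.1 0", newtons=80)

```text
t: 27.48
tool_pos: [0.5029, -0.0548, -0.037]
tool_rot: [1.191, 1.221, -1.191]
contact_force: [-0.6, 1.3, 0.7]
opening: 0.0592
```

```bash
python3 - <<'E'
from h import *
go(504.3,-55.6,30,1.4)
E
```

```text
at [502.9 -54.8 -37. ] yaw 1.45 t 27.48 open 59.2 F [-0.6  1.3  0.7]
units xyz [-1.675  0.034  0.021] turn 0.009 rows>= 1.6 q6~ -8
```

Lift, checking the hold.

>>> drive_tool(commands="1 -0.2 0 0 0; 1 -0.6 0 0 0; 1 -1.2 0 0 0; 1 -2 0 0 0; 1 -2.5 0 0 0; 1 -2.5 0 0 0; 1 -2.5 0 0 0")

```text
t: 28.07
tool_pos: [0.5039, -0.0552, 0.0646]
tool_rot: [1.191, 1.218, -1.189]
contact_force: [0.3, -1.0, -1.1]
opening: 0.0595
```

```bash
python3 - <<'E'
from h import *
im,d,i=snap('wrist','w27')
# nest a centre: box (0,-41)
a=np.radians(-8.9);c=np.array([480.4,255.7])+np.array([np.sin(a)*41,-np.cos(a)*41]);print(c)
go(c[0],c[1],60,-8.9)
E
```

```text
[474.05687416 215.1936455 ]
at [502.5 -54.8  62.8] yaw 1.45 t 28.12 open 59.5 F [-0.8  0.6 -1.4]
units xyz [ 0.069 -0.54  -6.766] turn 2.07 rows>= 6.5 q6~ 33
```

View pics/w27.png

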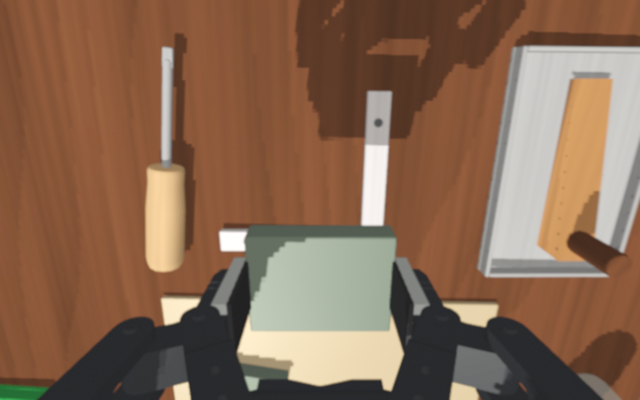

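>>> drive_tool(commands="1 0 -0.54 -6.8 2.07; 1 0 -0.54 -6.8 2.07; 1 0 -0.54 -6.8 2.07; 1 0 -0.54 -6.8 2.07; 1 0 -0.54 -6.8 2.07; 1 0 -0.54 -6.8 2.07; 1 0 -0.54 -6.8 2.07; 1 0 -0.54 -6.8 2.07")

```text
t: 28.78
tool_pos: [0.4717, 0.2203, 0.0606]
tool_rot: [1.317, 1.138, -1.322]
contact_force: [0.6, -0.0, -1.1]
opening: 0.0595
```

```bash
python3 - <<'E'
from h import *
im,d,i=snap('wrist','w28')
o,M,yaw=st();p=o['tool_pos'];print(p,yaw,o['contact_force'],o['opening'])
P=cloud(i,d);Q=(P-p)@M*1000
m=(abs(Q[...,0]+51)<6)&(abs(Q[...,1])<29)&(abs(Q[...,2])<45)
print('slab in tool',np.median(Q[m],0), np.percentile(Q[m],[.5,99.5],axis=0))
E
```

```text
[0.47214927 0.21805246 0.06055395] -8.646825252260637 [ 0.46984027  0.21405173 -1.49602307] 0.059350425227624765
slab in tool [-50.27537815  -0.19637298  -3.44655595] [[-51.73119463 -28.71242126 -23.62209278]
 [-45.58354572  28.68361808  22.12118008]]
```

View pics/w28.png

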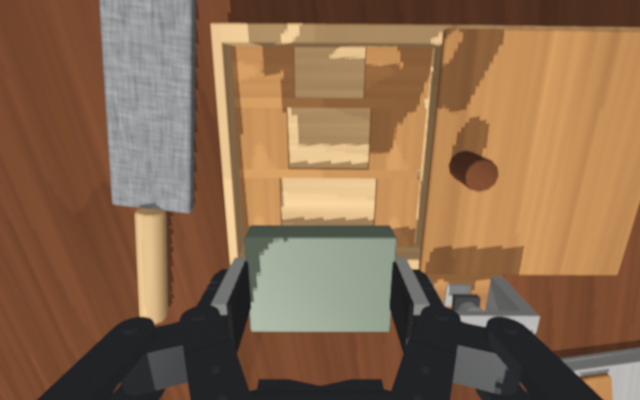

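```bash
python3 - <<'E'
from h import *
im,d,i=load('w28')
c=im[30:240,210:450];cv2.imwrite('pics/c10.png',cv2.resize(c,None,fx=3.3,fy=2.85,interpolation=cv2.INTER_CUBIC))
E
```

```text
(no output)
```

View pics/c10.png

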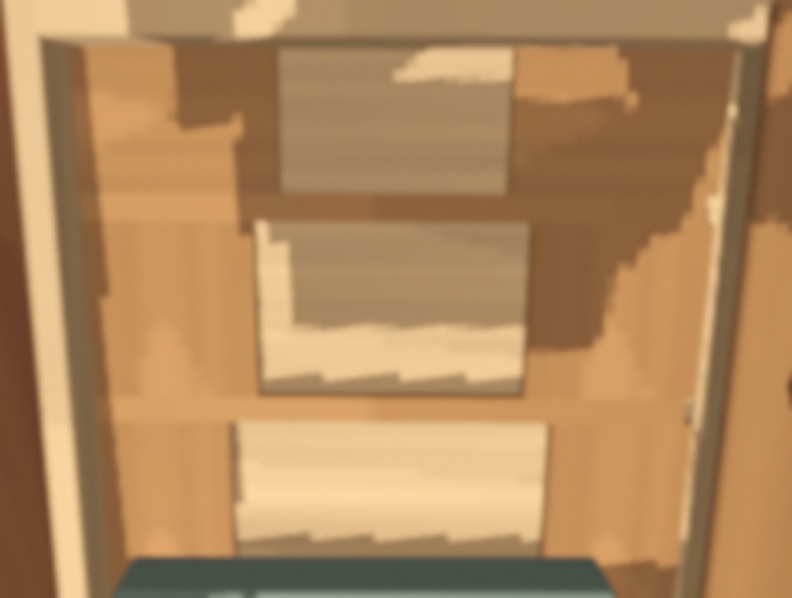

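```bash
python3 - <<'E'
from h import *
im,d,i=load('w28')
f=lambda u,v,z:atz(i,(u/3.3+210,v/2.85+30),z)[:2]*1000
a=np.radians(-8.9);B=np.array([[np.cos(a),np.sin(a)],[-np.sin(a),np.cos(a)]])
img=[(254,220),(531,220),(259,395),(524,395),(232,421),(549,421),(281,193),(508,193)]
box=[(-27,30),(27,30),(-27,-10),(27,-10),(-33,-16),(33,-16),(-22,36),(22,36)]
W=np.array([f(*q,.011) for q in img]);b=np.array(box,float)
# rigid fit
wc,bc=W.mean(0),b.mean(0);H=(b-bc).T@(W-wc);th=np.arctan2(H[0,1]-H[1,0],H[0,0]+H[1,1]);Rm=np.array([[np.cos(th),-np.sin(th)],[np.sin(th),np.cos(th)]])
t=wc-Rm@bc;print('box centre',t,'yaw',np.degrees(th));print(np.round(W-(b@Rm.T+t),1).tolist())
na=Rm@[0,-41]+t;print('nest a',na)
go(*na,-10,np.degrees(th))
E
```

```text
box centre [483.21343336 254.94427161] yaw -8.701538997336414
[[0.3, -0.1], [-0.6, 0.1], [0.3, 0.2], [-0.1, 0.4], [0.6, -0.1], [-0.8, 0.2], [0.6, -0.4], [-0.3, -0.2]]
nest a [477.01065112 214.41618884]
at [472.1 218.1  60.6] yaw -8.65 t 28.83 open 59.4 F [ 0.5  0.2 -1.5]
units xyz [1.763 0.141 0.068] turn 0.011 rows>= 1.7 q6~ 33
```

>>> drive_tool(commands="1 0.4 0.14 0.07 0.01; 1 0.9 0.14 0.07 0.01; 1 1.4 0.14 0.07 0.01; 1 1.7 0.14 0.07 0.01; 1 1.8 0.14 0.07 0.01; 1 1.8 0.14 0.07 0.01")

```text
t: 29.33
tool_pos: [0.4792, 0.2124, -0.0084]
tool_rot: [1.323, 1.133, -1.327]
contact_force: [-4.9, 1.6, 8.7]
opening: 0.0596
```

```bash
python3 - <<'E'
from h import *
im,d,i=snap('wrist','w29')
go(477,214.4,-20,-8.7)
E
```

```text
at [479.2 212.4  -8.4] yaw -9.02 t 29.38 open 59.5 F [-4.2  2.   9.4]
units xyz [ 0.291 -0.061 -0.04 ] turn -0.065 rows>= 0.3 q6~ 33
```

View pics/w29.png

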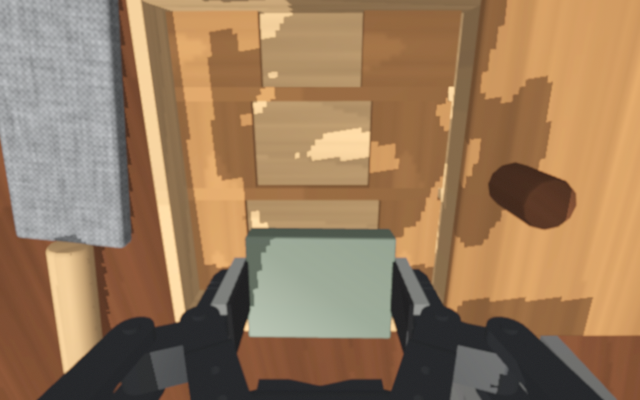

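>>> drive_tool(commands="1 -0.2 0 0 0; 1 -0.2 -0.06 -0.05 0; 1 -0.2 -0.06 -0.06 0; 1 -0.2 -0.06 -0.06 0; 1 -0.2 -0.06 -0.06 0")

```text
t: 29.8
tool_pos: [0.4771, 0.2152, -0.0016]
tool_rot: [1.323, 1.131, -1.324]
contact_force: [0.4, -0.4, -2.0]
opening: 0.0596
```

```bash
python3 - <<'E'
from h import *
im,d,i=snap('wrist','w30')
go(477,214.4,-20,-8.7)
o,M,yaw=st();p=o['tool_pos']
P=cloud(i,d);Q=(P-p)@M*1000
m=(abs(Q[...,0]+51)<2.5)&(abs(Q[...,1])<27)&(abs(Q[...,2])<45)
ys,xs=np.where(m);print('slab top rows',ys.min(),ys.max(),np.percentile(Q[m],[1,50,99],axis=0).round(1))
c=im[0:260,110:480];cv2.imwrite('pics/c11.png',cv2.resize(c,None,fx=2.1,fy=2.2,interpolation=cv2.INTER_CUBIC))
E
```

```text
at [477.2 215.3  -1.5] yaw -8.95 t 29.85 open 59.3 F [ 0.4 -0.4 -0.3]
units xyz [ 0.462 -0.001  0.023] turn -0.05 rows>= 0.4 q6~ 33
slab top rows 236 337 [[-53.4 -26.4 -20.3]
 [-51.1   0.    0.5]
 [-48.7  26.5  24.3]]
```

View pics/c11.png

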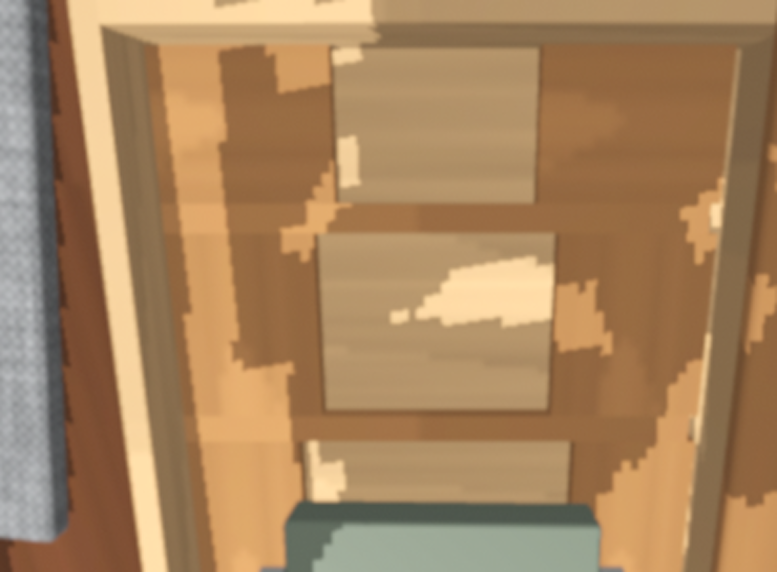

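```bash
python3 - <<'E'
from h import *
for fn in ('w28','w30'):
    im,d,i=load(fn)
    T=i['T']
    # tool pose at that moment approx: use known cam-tool relation from current
    P=cloud(i,d)
    Q=P[245:325,260:380].reshape(-1,3)
    A=np.c_[Q[:,:2],np.ones(len(Q))];s,*_=np.linalg.lstsq(A,Q[:,2],rcond=None)
    r=Q[:,2]-A@s;k=abs(r)<.003;s,*_=np.linalg.lstsq(A[k],Q[k,2],rcond=None)
    a=np.radians(-8.7);print(fn,'slope along box x,y (deg)',np.degrees([s[0]*np.cos(a)+s[1]*np.sin(a),-s[0]*np.sin(a)+s[1]*np.cos(a)]).round(2),'z mean',Q[k,2].mean())
E
```

```text
w28 slope along box x,y (deg) [-0.16  1.54] z mean 0.11086375083834041
w30 slope along box x,y (deg) [ 0.18 -3.06] z mean 0.04964050200708528
```

```bash
python3 - <<'E'
from h import *
im,d,i=load('w30')
a=np.radians(-8.7);c0=np.array([483.2,254.9]);B=np.array([[np.cos(a),np.sin(a)],[-np.sin(a),np.cos(a)]])
P=cloud(i,d)
for u in (270,300,320,350,370):
    col=[(v,round(float(P[v,u,2]*1000),1),(B@(P[v,u,:2]*1000-c0)).round(1).tolist()) for v in range(226,244,2)]
    print(u,col)
E
```

```text
270 [(226, 4.0, [-26.1, -32.2]), (228, 34.9, [-21.4, -20.5]), (230, 37.8, [-21.0, -20.2]), (232, 41.3, [-20.5, -19.6]), (234, 43.9, [-20.1, -19.4]), (236, 46.7, [-19.7, -19.1]), (238, 46.6, [-19.8, -20.0]), (240, 46.7, [-19.8, -20.8]), (242, 48.9, [-19.5, -20.7])]
300 [(226, 4.8, [-10.0, -32.0]), (228, 35.1, [-8.1, -20.4]), (230, 38.6, [-7.9, -19.9]), (232, 41.2, [-7.8, -19.7]), (234, 44.0, [-7.6, -19.4]), (236, 45.5, [-7.6, -19.7]), (238, 46.8, [-7.5, -20.0]), (240, 47.4, [-7.5, -20.6]), (242, 47.8, [-7.5, -21.3])]
320 [(226, 3.6, [0.6, -32.5]), (228, 35.6, [0.7, -20.3]), (230, 38.2, [0.7, -20.1]), (232, 41.4, [0.7, -19.7]), (234, 42.6, [0.7, -20.1]), (236, 46.2, [0.7, -19.4]), (238, 48.2, [0.7, -19.4]), (240, 47.1, [0.7, -20.8]), (242, 48.0, [0.7, -21.2])]
350 [(226, 4.5, [16.6, -32.3]), (228, 4.7, [16.6, -33.3]), (230, 37.3, [13.7, -20.6]), (232, 39.7, [13.5, -20.5]), (234, 42.5, [13.3, -20.2]), (236, 46.2, [12.9, -19.5]), (238, 46.6, [12.9, -20.2]), (240, 48.1, [12.8, -20.4]), (242, 47.3, [12.9, -21.6])]
370 [(226, 3.6, [27.4, -32.7]), (228, 4.6, [27.3, -33.4]), (230, 37.1, [22.4, -20.7]), (232, 39.8, [22.0, -20.5]), (234, 42.5, [21.7, -20.2]), (236, 45.1, [21.3, -20.0]), (238, 47.4, [21.0, -19.8]), (240, 47.6, [21.0, -20.6]), (242, 47.9, [21.0, -21.4])]
```

>>> drive_tool(commands="1 0 0 -0.05 -0.05; 1 0.1 0 -0.055 -0.05; 1 0.3 0 -0.055 -0.05; 1 0.45 0 -0.055 -0.05; 1 0.45 0 -0.055 -0.05")

```text
t: 30.27
tool_pos: [0.4762, 0.2173, -0.0212]
tool_rot: [1.317, 1.135, -1.324]
contact_force: [-0.7, 1.0, -1.5]
opening: 0.0592
```

```bash
cat >> h.py <<'E'
def face(fn,c0=(483.2,254.9),yawb=-8.7,us=(280,320,360),v0=222,v1=250,zmin=12):
    im,d,i=load(fn);a=np.radians(yawb);B=np.array([[np.cos(a),np.sin(a)],[-np.sin(a),np.cos(a)]]);P=cloud(i,d)
    for u in us: print(u,[(v,round(float(P[v,u,2]*1000),1),(B@(P[v,u,:2]*1000-np.array(c0))).round(1).tolist()) for v in range(v0,v1,3) if P[v,u,2]*1000>zmin])
E
python3 - <<'E'
from h import *
im,d,i=snap('wrist','w31')
go(477.3,216.4,-32,-8.7)
face('w31')
E
```

```text
at [476.7 217.4 -20.6] yaw -8.7 t 30.32 open 58.9 F [ 0.7  0.  -1. ]
units xyz [0.286 0.02  0.022] turn 0.001 rows>= 0.3 q6~ 33
280 [(228, 15.3, [-18.2, -18.7]), (231, 21.7, [-17.4, -17.4]), (234, 23.8, [-17.2, -17.8]), (237, 26.8, [-16.9, -17.8]), (240, 27.8, [-16.8, -18.7]), (243, 28.2, [-16.8, -19.8]), (246, 28.5, [-16.8, -21.1]), (249, 27.9, [-16.9, -22.7])]
320 [(228, 15.8, [-0.5, -18.4]), (231, 19.4, [-0.5, -18.3]), (234, 24.0, [-0.5, -17.7]), (237, 26.8, [-0.5, -17.8]), (240, 28.3, [-0.5, -18.5]), (243, 27.8, [-0.5, -20.0]), (246, 28.7, [-0.5, -20.9]), (249, 28.3, [-0.5, -22.5])]
360 [(231, 19.5, [16.6, -18.3]), (234, 22.6, [16.3, -18.3]), (237, 26.9, [15.8, -17.8]), (240, 28.3, [15.7, -18.4]), (243, 27.6, [15.8, -20.1]), (246, 29.1, [15.7, -20.8]), (249, 28.9, [15.8, -22.2])]
```

>>> drive_tool(commands="1 0.08 0.02 0 0; 1 0.16 0.02 0 0; 1 0.22 0.02 0 0; 1 0.25 0.02 0 0; 1 0.25 0.02 0 0")

```text
t: 30.73
tool_pos: [0.4797, 0.2178, -0.0268]
tool_rot: [1.32, 1.133, -1.32]
contact_force: [-6.8, -2.7, 12.0]
opening: 0.0591
```

>>> drive_tool(commands="1 -0.08 0 0 0; 1 -0.08 -0.05 0 0; 1 -0.08 -0.05 0 0; 1 -0.08 -0.05 0 0; 1 -0.08 -0.05 0 0")

```text
t: 31.15
tool_pos: [0.4763, 0.2179, -0.0263]
tool_rot: [1.32, 1.134, -1.321]
contact_force: [0.5, -0.2, -1.3]
opening: 0.0592
```

```bash
python3 - <<'E'
from h import *
im,d,i=snap('wrist','w32')
o,M,y=st();a=np.radians(-8.7);B=np.array([[np.cos(a),np.sin(a)],[-np.sin(a),np.cos(a)]]);print(o['tool_pos'],o['contact_force'],'tool box',B@(o['tool_pos'][:2]*1000-[483.2,254.9]))
face('w32',us=(255,280,320,360,385))
c=im[150:350,200:460];cv2.imwrite('pics/c12.png',cv2.resize(c,None,fx=3,fy=2.9,interpolation=cv2.INTER_CUBIC))
E
```

```text
[ 0.47638943  0.21787479 -0.02622826] [-0.14848366  0.95126595 -0.97260865] tool box [ -1.13173994 -37.62936565]
255 [(231, 15.8, [-28.2, -17.2]), (234, 19.2, [-27.6, -17.1]), (237, 22.0, [-27.1, -17.2]), (240, 21.5, [-27.3, -18.7]), (243, 23.5, [-27.0, -19.1]), (246, 23.4, [-27.1, -20.5]), (249, 22.7, [-27.3, -22.2])]
280 [(231, 15.7, [-17.6, -17.2]), (234, 19.2, [-17.2, -17.1]), (237, 22.2, [-16.9, -17.1]), (240, 23.9, [-16.7, -17.6]), (243, 22.5, [-17.0, -19.6]), (246, 22.6, [-17.0, -20.9]), (249, 23.8, [-16.9, -21.7])]
320 [(231, 14.5, [-0.6, -17.7]), (234, 18.5, [-0.6, -17.4]), (237, 21.8, [-0.6, -17.3]), (240, 23.9, [-0.6, -17.6]), (243, 24.1, [-0.6, -18.9]), (246, 23.2, [-0.6, -20.6]), (249, 24.7, [-0.6, -21.3])]
360 [(231, 13.7, [16.7, -18.1]), (234, 18.0, [16.2, -17.6]), (237, 22.5, [15.7, -17.0]), (240, 24.4, [15.5, -17.4]), (243, 24.2, [15.5, -18.9]), (246, 23.6, [15.7, -20.5]), (249, 22.5, [15.8, -22.3])]
385 [(231, 14.0, [27.4, -18.0]), (234, 18.3, [26.6, -17.5]), (237, 21.1, [26.1, -17.6]), (240, 23.3, [25.7, -18.0]), (243, 23.8, [25.7, -19.1]), (246, 24.1, [25.7, -20.3]), (249, 23.3, [26.0, -22.0])]
```

View pics/c12.png

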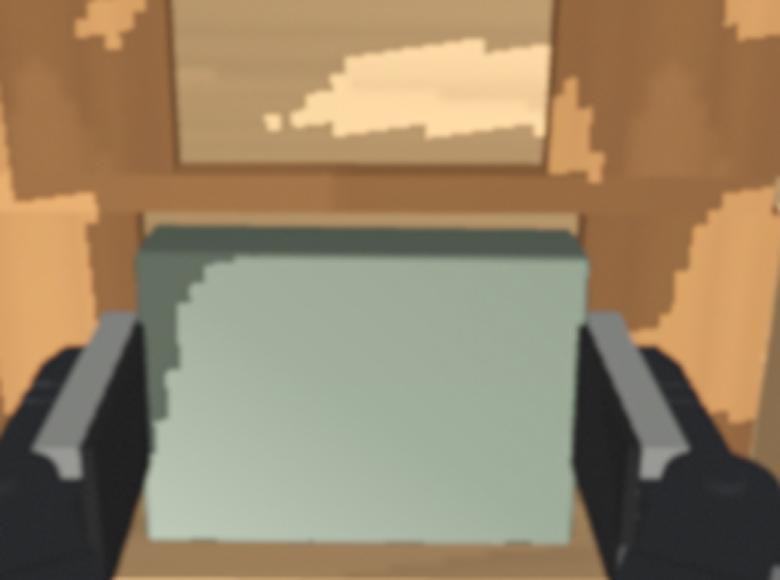

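>>> drive_tool(commands="1 0.05 0 0.01 0; 1 0.1 0 0.015 0; 1 0.15 0 0.015 0; 1 0.17 0 0.015 0; 1 0.17 0 0.015 0; 1 0.17 0 0.015 0")

```text
t: 31.7
tool_pos: [0.4769, 0.2173, -0.0315]
tool_rot: [1.319, 1.134, -1.321]
contact_force: [-3.4, -1.5, 7.6]
opening: 0.0593
```

```bash
python3 - <<'E'
from h import *
im,d,i=snap('wrist','w33')
o,M,y=st();a=np.radians(-8.7);B=np.array([[np.cos(a),np.sin(a)],[-np.sin(a),np.cos(a)]]);print(o['tool_pos'],o['contact_force'],'tool box',B@(o['tool_pos'][:2]*1000-[483.2,254.9]))
face('w33',us=(255,280,320,360,385))
c=im[150:350,200:460];cv2.imwrite('pics/c12.png',cv2.resize(c,None,fx=3,fy=2.9,interpolation=cv2.INTER_CUBIC))
E
```

```text
[ 0.47688966  0.21732632 -0.03153214] [-3.18805139 -1.84814023  8.97379692] tool box [ -0.55430279 -38.09585861]
255 [(234, 13.2, [-27.1, -17.8]), (237, 17.6, [-26.3, -17.2]), (240, 17.5, [-26.4, -18.6]), (243, 17.7, [-26.4, -19.8]), (246, 19.0, [-26.3, -20.6]), (249, 18.1, [-26.5, -22.4])]
280 [(234, 12.1, [-16.8, -18.3]), (237, 16.5, [-16.3, -17.7]), (240, 18.1, [-16.2, -18.3]), (243, 18.6, [-16.1, -19.4]), (246, 18.3, [-16.2, -20.9]), (249, 18.4, [-16.3, -22.2])]
320 [(234, 13.3, [0.0, -17.8]), (237, 16.9, [0.0, -17.6]), (240, 18.5, [0.0, -18.1]), (243, 17.7, [0.0, -19.9]), (246, 18.5, [0.0, -20.8]), (249, 18.2, [0.0, -22.3])]
360 [(234, 13.4, [16.7, -17.8]), (237, 18.0, [16.2, -17.1]), (240, 18.5, [16.2, -18.2]), (243, 18.7, [16.2, -19.4]), (246, 18.2, [16.3, -21.0]), (249, 18.6, [16.3, -22.1])]
385 [(234, 12.4, [27.4, -18.2]), (237, 15.4, [26.8, -18.2]), (240, 18.6, [26.3, -18.1]), (243, 19.2, [26.2, -19.2]), (246, 18.8, [26.4, -20.7]), (249, 18.4, [26.5, -22.3])]
```

View pics/c12.png

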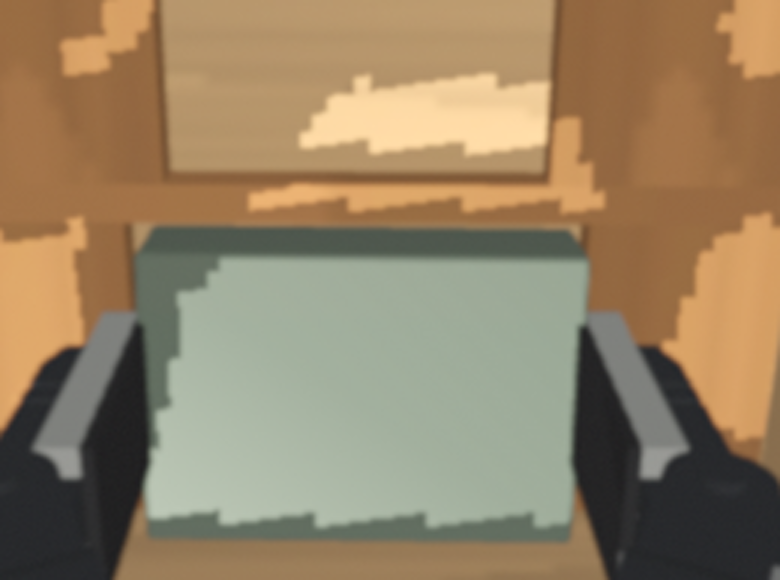

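>>> drive_tool(commands="1 -0.04 0 0 0; -0.6 -0.04 0 0 0; -0.6 -0.04 0 0 0; -0.6 -0.04 0 0 0; -0.6 -1 0 0 0; -0.6 -2 0 0 0; -0.6 -2.5 0 0 0; -0.6 -2.5 0 0 0")

```text
t: 32.42
tool_pos: [0.4811, 0.2187, 0.0738]
tool_rot: [1.328, 1.129, -1.31]
contact_force: [1.6, -0.1, 0.3]
opening: 0.0685
```

```bash
python3 - <<'E'
from h import *
im,d,i=snap('wrist','w34');snap('top','t2')
go(454,-222,70,-10.5)
E
```

```text
at [477.4 217.6  68.3] yaw -8.7 t 32.52 open 68.2 F [-0.6  0.  -1. ]
units xyz [-0.05   1.083 10.952] turn 0.361 rows>= 10.6 q6~ -16
```

View pics/w34.png

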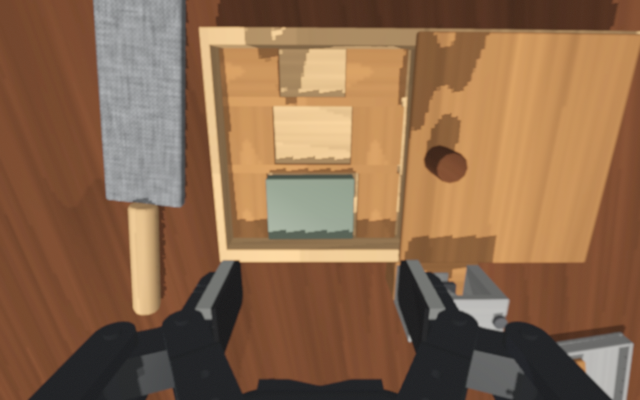

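View pics/t2.png

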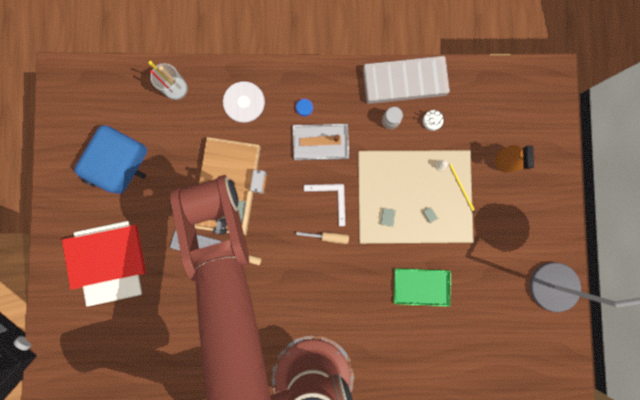

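>>> drive_tool(commands="-0.55 0 0.6 6.5 0.2; -0.55 0 0.6 6.5 0.2; -0.55 0 0.6 6.5 0.2; -0.55 0 0.6 6.5 0.2; -0.55 0 0.6 6.5 0.2; -0.55 0 0.6 6.5 0.2; -0.55 0 0.6 6.5 0.2; -0.55 0 0.6 6.5 0.2")

```text
t: 33.18
tool_pos: [0.4595, -0.0453, 0.0654]
tool_rot: [1.335, 1.125, -1.339]
contact_force: [-0.2, 0.2, 0.8]
opening: 0.066
```

```bash
python3 - <<'E'
from h import *
go(455,-222,40,-10.5)
E
```

```text
at [459.5 -45.3  65.4] yaw -9.98 t 33.18 open 66.0 F [-0.2  0.2  0.8]
units xyz [0.633 0.657 4.37 ] turn 0.103 rows>= 4.3 q6~ -16
```

>>> drive_tool(commands="-0.55 0.63 0.65 4.3 0.1; -0.55 0.63 0.65 4.3 0.1; -0.55 0.63 0.65 4.3 0.1; -0.55 0.63 0.65 4.3 0.1; -0.55 0.63 0.65 4.3 0.1; -0.55 0.63 0.65 4.3 0.1; -0.55 0.63 0.65 4.3 0.1; -0.55 0.63 0.65 4.3 0.1")

```text
t: 33.85
tool_pos: [0.4577, -0.215, 0.0415]
tool_rot: [1.338, 1.123, -1.338]
contact_force: [0.7, 0.3, 0.1]
opening: 0.0663
```

```bash
python3 - <<'E'
from h import *
im,d,i=snap('wrist','w35')
r=slab('w35',455,-222,40);print(r)
go(r[0][0][0],r[0][0][1],0,-10.5)
E
```

```text
(((454.69952392578125, -222.55938720703125), (36.66436004638672, 49.62800979614258), 79.89349365234375), array([ 454.72116, -222.3326 ], dtype=float32), 4274)
at [ 457.8 -215.    41.8] yaw -10.06 t 33.9 open 66.1 F [-0.3  0.6 -0.3]
units xyz [ 1.044 -0.044  0.2  ] turn 0.088 rows>= 1.0 q6~ -16
```

View pics/w35.png

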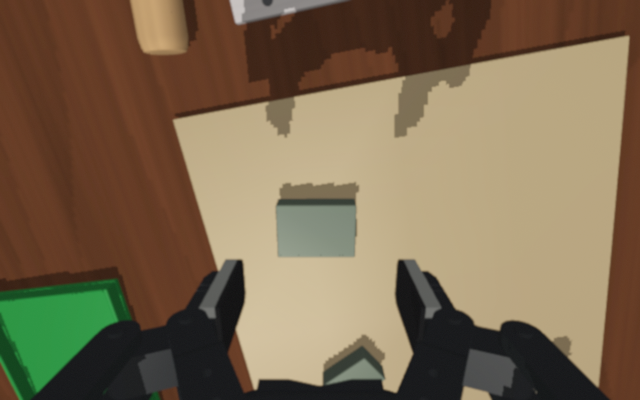

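>>> drive_tool(commands="-0.55 0.5 -0.04 0.2 0; -0.55 1 -0.04 0.2 0; -0.55 1.4 -0.04 0.2 0; -0.55 1.4 -0.04 0.2 0; -0.55 1.4 -0.04 0.2 0; -0.55 1.4 -0.04 0.2 0")

```text
t: 34.4
tool_pos: [0.4556, -0.2243, -0.0127]
tool_rot: [1.338, 1.119, -1.337]
contact_force: [0.4, -0.3, -0.1]
opening: 0.0664
```

```bash
python3 - <<'E'
from h import *
im,d,i=snap('wrist','w36')
r=slab('w36',455,-222,40);print(r)
go(454.7,-222.5,-30,-10.1)
E
```

```text
(((454.66650390625, -222.12896728515625), (36.21710968017578, 49.61726379394531), 79.7894058227539), array([ 454.75784, -221.67902], dtype=float32), 7249)
at [ 456.  -224.8  -12.2] yaw -10.13 t 34.45 open 66.5 F [ 0.6 -0.1  0.4]
units xyz [ 0.444 -0.042 -0.051] turn -0.006 rows>= 0.4 q6~ -16
```

>>> drive_tool(commands="-0.55 0.2 -0.04 -0.05 0; -0.55 0.44 -0.04 -0.05 0; -0.55 0.44 -0.04 -0.05 0; -0.55 0.44 -0.04 -0.05 0; 1 0.44 -0.04 -0.05 0; 1 0.44 -0.04 -0.05 0; 1 0.44 -0.04 -0.05 0; 1 0.44 -0.04 -0.05 0", newtons=60)

```text
t: 35.12
tool_pos: [0.4541, -0.2229, -0.0308]
tool_rot: [1.339, 1.118, -1.339]
contact_force: [0.4, -0.5, 2.0]
opening: 0.048
```

>>> drive_tool(commands="1 -0.2 0 0 0; 1 -0.6 0 0 0; 1 -1 0 0 0; 1 -1.5 0 0 0; 1 -1.5 0 0 0")

```text
t: 35.53
tool_pos: [0.4562, -0.2243, 0.033]
tool_rot: [1.339, 1.112, -1.336]
contact_force: [1.6, -0.9, 0.4]
opening: 0.0479
```

```bash
python3 - <<'E'
from h import *
im,d,i=snap('wrist','w37')
# home_b: inner corner approx (535.2,-77) ; slab center -25,+18 ; start offset -12,+14
go(498,-44,28,1.4)
E
```

```text
at [ 455.3 -223.7   31.1] yaw -10.19 t 35.58 open 48.2 F [ 0.1  0.9 -0.5]
units xyz [ 0.07   0.254 -4.611] turn -2.319 rows>= 4.4 q6~ -6
```

View pics/w37.png

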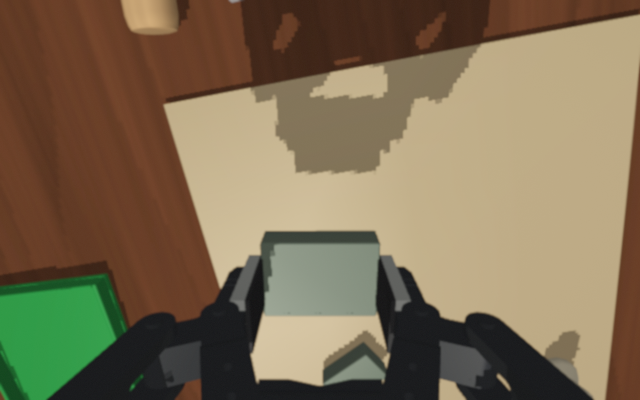

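>>> drive_tool(commands="1 0 0.25 -4.6 -2.3; 1 0 0.25 -4.6 -2.3; 1 0 0.25 -4.6 -2.3; 1 0 0.25 -4.6 -2.3; 1 0 0.25 -4.6 -2.3; 1 0 0.25 -4.6 -2.3; 1 0 0.25 -4.6 -2.3; 1 0 0.25 -4.6 -2.3")

```text
t: 36.25
tool_pos: [0.4952, -0.0436, 0.0277]
tool_rot: [1.192, 1.221, -1.194]
contact_force: [-1.1, -0.6, 0.1]
opening: 0.0481
```

```bash
python3 - <<'E'
from h import *
go(498,-44,-34,1.4)
E
```

```text
at [495.2 -43.6  27.7] yaw 1.29 t 36.25 open 48.1 F [-1.1 -0.6  0.1]
units xyz [1.542 0.072 0.011] turn -0.021 rows>= 1.5 q6~ -6
```

>>> drive_tool(commands="1 0.5 0.05 0 0; 1 1 0.05 0 0; 1 1.4 0.05 0 0; 1 1.55 0.05 0 0; 1 1.57 0.05 0 0; 1 1.57 0.05 0 0; 1 1.57 0.05 0 0")

```text
t: 36.83
tool_pos: [0.498, -0.0441, -0.034]
tool_rot: [1.194, 1.219, -1.193]
contact_force: [-0.8, 0.5, -0.7]
opening: 0.0483
```

```bash
python3 - <<'E'
from h import *
im,d,i=snap('wrist','w38')
go(510,-44,-34.8,1.4)
E
```

```text
at [498.1 -43.9 -34. ] yaw 1.23 t 36.88 open 48.2 F [-0.1 -0.7 -0.5]
units xyz [0.021 0.298 0.008] turn -0.033 rows>= 0.3 q6~ -6
```

View pics/w38.png

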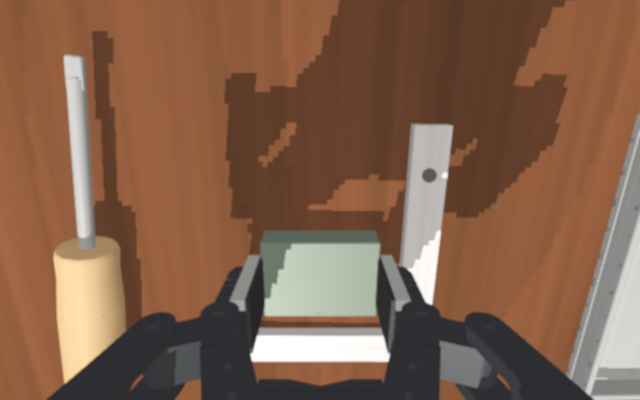

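Touch down lightly, then slide +x.

>>> drive_tool(commands="1 0.03 0 0 -0.03; 1 0.045 0 0 -0.03; 1 0.045 0.06 0 -0.03; 1 0.045 0.14 0 -0.03; 1 0.045 0.2 0 -0.03; 1 0.045 0.2 0 -0.03")

```text
t: 37.38
tool_pos: [0.5066, -0.0433, -0.0349]
tool_rot: [1.19, 1.221, -1.19]
contact_force: [-2.1, 0.4, 6.1]
opening: 0.0478
```

>>> drive_tool(commands="1 0 0.04 0 0; 1 0 0.07 0 0; 1 0 0.07 0 0")

```text
t: 37.63
tool_pos: [0.5088, -0.0432, -0.0349]
tool_rot: [1.19, 1.222, -1.191]
contact_force: [-5.0, -0.4, 7.7]
opening: 0.048
```

>>> drive_tool(commands="1 0 0.04 0 0; 1 0 0.06 0 0; 1 0 0.06 0 0")

```text
t: 37.88
tool_pos: [0.5101, -0.0432, -0.0348]
tool_rot: [1.188, 1.224, -1.193]
contact_force: [-10.5, -0.3, 11.6]
opening: 0.048
```

>>> drive_tool(commands="1 -0.015 -0.02 0.08 0; 1 -0.015 -0.02 0.16 0; 1 -0.015 -0.02 0.24 0; 1 -0.015 -0.02 0.32 0; 1 -0.015 -0.02 0.36 0; 1 -0.015 -0.02 0.36 0")

```text
t: 38.38
tool_pos: [0.5103, -0.056, -0.0349]
tool_rot: [1.192, 1.224, -1.19]
contact_force: [-5.5, 5.8, 6.8]
opening: 0.0481
```

>>> drive_tool(commands="1 0 0 0.04 0; 1 0 0 0.07 0; 1 0 0 0.07 0")

```text
t: 38.63
tool_pos: [0.5104, -0.0586, -0.0348]
tool_rot: [1.192, 1.224, -1.19]
contact_force: [-4.7, 7.0, 7.1]
opening: 0.0485
```

>>> drive_tool(commands="1 0 0 0.04 0; 1 0 0 0.06 0; 1 0 0 0.06 0")

```text
t: 38.88
tool_pos: [0.5104, -0.0609, -0.0348]
tool_rot: [1.192, 1.225, -1.19]
contact_force: [-4.1, 7.6, 7.8]
opening: 0.0482
```

>>> drive_tool(commands="1 0 0 0.04 0; 1 0 0 0.05 0; 1 0 0 0.05 0")

```text
t: 39.13
tool_pos: [0.5104, -0.0611, -0.0348]
tool_rot: [1.196, 1.227, -1.189]
contact_force: [-5.7, 13.5, 9.2]
opening: 0.0479
```

>>> drive_tool(commands="1 0 0 0.03 0; 1 0 0 0.04 0; 1 0 0 0.04 0")

```text
t: 39.38
tool_pos: [0.5105, -0.061, -0.0348]
tool_rot: [1.199, 1.229, -1.188]
contact_force: [-3.9, 19.6, 10.5]
opening: 0.0481
```

>>> drive_tool(commands="1 0 0.04 0 0; 1 0 0.04 0 0; 1 -0.01 0 -0.05 0; -0.2 -0.01 0 -0.05 0; -0.2 -0.01 0 -0.05 0; -0.2 -0.01 0 -0.05 0; -0.2 -1 0 -0.05 0; -0.2 -1 0 -0.05 0")

```text
t: 40.05
tool_pos: [0.515, -0.0656, 0.0098]
tool_rot: [1.193, 1.213, -1.186]
contact_force: [1.8, -0.6, 2.1]
opening: 0.0514
```

```bash
python3 - <<'E'
from h import *
print(st()[0]['opening'],st()[0]['t'])
im,d,i=snap('wrist','w39')
r=slab('w39',510,-60,36,zt=.014,lo=.0115);print(r)
c=im[150:370,200:460];cv2.imwrite('pics/c13.png',cv2.resize(c,None,fx=3,fy=2.7,interpolation=cv2.INTER_CUBIC))
E
```

```text
0.05141739996910659 40.05
(((503.96124267578125, -59.665122985839844), (35.83441925048828, 49.543094635009766), 89.73715209960938), array([503.95627 , -59.233257], dtype=float32), 5577)
```

View pics/c13.png

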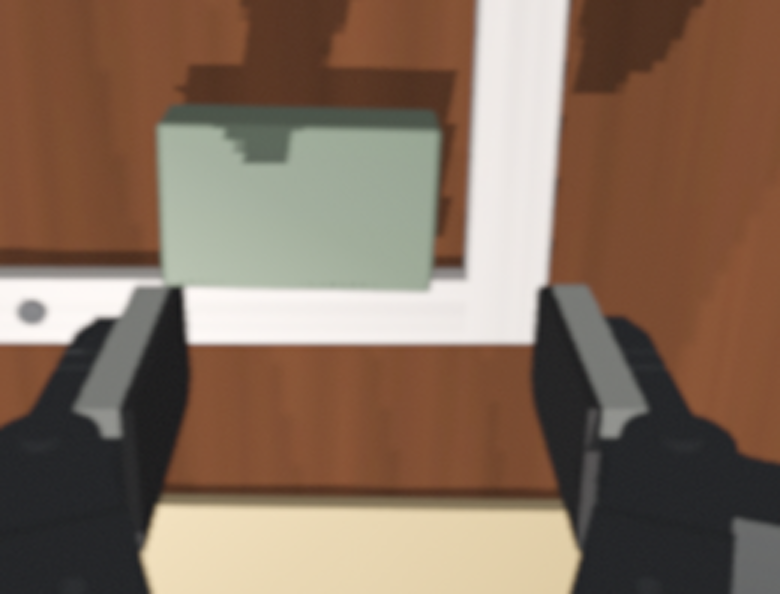

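```bash
python3 - <<'E'
from h import *
go(504,-59.8,-34.3,1.4)
E
```

```text
at [514.5 -65.6   8.4] yaw 1.43 t 40.1 open 51.2 F [0.9 0.  0. ]
units xyz [ 1.066 -0.266 -0.153] turn 0.006 rows>= 1.1 q6~ -8
```

>>> drive_tool(commands="-0.5 0 -0.27 -0.15 0; -0.5 0.3 -0.27 -0.15 0; -0.5 0.7 -0.27 -0.15 0; -0.5 1.05 -0.27 -0.15 0; -0.5 1.05 -0.27 -0.15 0; -0.5 1.05 -0.27 -0.15 0; -0.5 1.05 -0.27 -0.15 0")

```text
t: 40.68
tool_pos: [0.4998, -0.0586, -0.0383]
tool_rot: [1.19, 1.222, -1.191]
contact_force: [0.3, -0.0, 1.8]
opening: 0.0644
```

```bash
python3 - <<'E'
from h import *
go(504,-59.8,-34.3,1.4)
im,d,i=snap('wrist','w40')
r=slab('w40',505,-60,36,zt=.014,lo=.0115);print(r)
E
```

```text
at [499.8 -58.6 -38.3] yaw 1.44 t 40.68 open 64.4 F [ 0.3 -0.   1.8]
units xyz [-0.101  0.105  0.032] turn 0.008 rows>= 0.1 q6~ -8
(((503.8304748535156, -58.976646423339844), (35.482906341552734, 49.565757751464844), 89.07969665527344), array([513.1851  , -57.519577], dtype=float32), 5105)
```

View pics/w40.png

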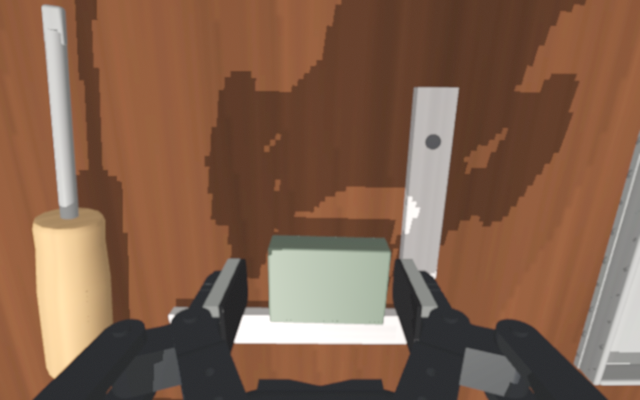

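>>> drive_tool(commands="-0.5 -0.1 0.05 0.03 0; -0.5 -0.1 0.1 0.03 0; -0.5 -0.1 0.1 0.03 0; -0.5 -0.1 0.1 0.03 0")

```text
t: 41.07
tool_pos: [0.504, -0.0595, -0.0335]
tool_rot: [1.19, 1.221, -1.191]
contact_force: [-0.7, -0.2, -0.2]
opening: 0.0642
```

>>> drive_tool(commands="1 0 0 0 0; 1 0 0 0 0; 1 0 0 0 0; 1 0 0 0 0", newtons=40)

```text
t: 41.4
tool_pos: [0.5042, -0.0595, -0.0332]
tool_rot: [1.191, 1.221, -1.19]
contact_force: [0.8, 0.3, 1.8]
opening: 0.0487
```

>>> drive_tool(commands="1 0 0.06 0 0; 1 0 0.12 0 0; 1 0 0.15 0 0; 1 0 0.15 0 0")

```text
t: 41.73
tool_pos: [0.5102, -0.0593, -0.0332]
tool_rot: [1.19, 1.221, -1.191]
contact_force: [-3.0, 0.3, 4.5]
opening: 0.0486
```

>>> drive_tool(commands="1 0 0.03 0 0; 1 0 0.05 0 0; 1 0 0.05 0 0")

```text
t: 41.98
tool_pos: [0.5104, -0.0593, -0.0332]
tool_rot: [1.188, 1.225, -1.193]
contact_force: [-9.4, 0.3, 10.5]
opening: 0.0485
```

Home in x. Now −y.

>>> drive_tool(commands="1 0 -0.02 0.04 0; 1 0 -0.02 0.07 0; 1 0 -0.02 0.07 0; 1 0 -0.02 0.07 0")

```text
t: 42.32
tool_pos: [0.5104, -0.0605, -0.0333]
tool_rot: [1.192, 1.225, -1.191]
contact_force: [-4.7, 5.3, 8.6]
opening: 0.0485
```

```bash
python3 - <<'E'
from h import *
go(510.3,-61,-33.2,1.4)
im,d,i=snap('wrist','w41')
c=im[150:370,200:460];cv2.imwrite('pics/c14.png',cv2.resize(c,None,fx=3,fy=2.7,interpolation=cv2.INTER_CUBIC))
E
```

```text
at [510.4 -60.5 -33.3] yaw 1.46 t 42.32 open 48.5 F [-4.7  5.3  8.6]
units xyz [-0.002 -0.002  0.013] turn 0.011 rows>= 0.0 q6~ -8
```

View pics/c14.png

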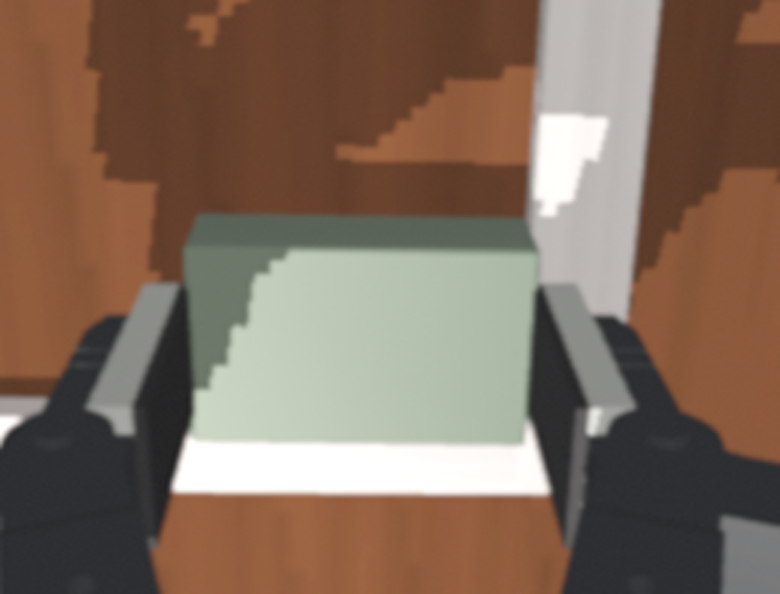

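>>> drive_tool(commands="1 0 0 0.03 0; 1 0 0 0.05 0; 1 0 0 0.05 0")

```text
t: 42.62
tool_pos: [0.5104, -0.0607, -0.0333]
tool_rot: [1.195, 1.228, -1.189]
contact_force: [-4.3, 11.6, 10.6]
opening: 0.0489
```

>>> drive_tool(commands="1 0 0 0.03 0; 1 0 0 0.05 0; 1 0 0 0.05 0")

```text
t: 42.87
tool_pos: [0.5104, -0.0606, -0.0332]
tool_rot: [1.198, 1.231, -1.188]
contact_force: [-4.3, 18.7, 12.3]
opening: 0.0487
```

>>> drive_tool(commands="1 0 0 -0.05 0; 1 -0.02 0 -0.08 0; 1 -0.02 0 -0.08 0; 1 -0.02 0 -0.08 0", newtons=80)

```text
t: 43.2
tool_pos: [0.5104, -0.0607, -0.0328]
tool_rot: [1.192, 1.225, -1.19]
contact_force: [-3.3, 6.0, 5.4]
opening: 0.0473
```

```bash
python3 - <<'E'
from h import *
im,d,i=snap('wrist','w42')
go(510.3,-61,-33.2,1.4)
r=slab('w42',510,-60,36,zt=.014,lo=.0115);print(r)
P=cloud(i,d)
for u in (270,300,330,360): print(u,[(v,(P[v,u]*1000).round(1).tolist()) for v in (300,310,316)])
E
```

```text
at [510.4 -60.7 -32.8] yaw 1.47 t 43.25 open 47.3 F [-3.9  6.7  6.6]
units xyz [ 0.009 -0.003  0.007] turn 0.014 rows>= 0.0 q6~ -8
(((510.2893981933594, -62.459190368652344), (79.37194061279297, 39.74653625488281), 1.4741151332855225), array([514.3377 , -58.52117], dtype=float32), 7176)
270 [(300, [489.2, -72.1, 13.7]), (310, [489.0, -77.8, 13.0]), (316, [487.9, -86.0, 6.2])]
300 [(300, [502.4, -71.8, 13.7]), (310, [502.4, -76.9, 13.8]), (316, [502.0, -86.2, 5.3])]
330 [(300, [515.6, -71.9, 13.0]), (310, [515.8, -77.4, 12.6]), (316, [516.3, -85.9, 5.2])]
360 [(300, [528.9, -71.4, 13.2]), (310, [529.2, -76.5, 13.4]), (316, [530.7, -86.1, 4.5])]
```

>>> drive_tool(commands="1 -0.2 0 -0.05 0; 1 -0.6 0 -0.05 0; 1 -1.2 0 -0.05 0; 1 -2 0 -0.05 0; 1 -2.4 0 -0.05 0; 1 -2.4 0 -0.05 0; 1 -2.4 0 -0.05 0")

```text
t: 43.83
tool_pos: [0.5122, -0.0611, 0.0644]
tool_rot: [1.191, 1.218, -1.189]
contact_force: [0.8, -0.2, -1.3]
opening: 0.0473
```

```bash
python3 - <<'E'
from h import *
go(484.7,264.8,60,-8.7)
E
```

```text
at [512.2 -61.1  64.4] yaw 1.45 t 43.83 open 47.3 F [ 0.8 -0.2 -1.3]
units xyz [ 0.1   -0.48  -8.163] turn 2.03 rows>= 7.8 q6~ 37
```

>>> drive_tool(commands="1 0.1 -0.48 -8.16 2.03; 1 0.1 -0.48 -8.16 2.03; 1 0.1 -0.48 -8.16 2.03; 1 0.1 -0.48 -8.16 2.03; 1 0.1 -0.48 -8.16 2.03; 1 0.1 -0.48 -8.16 2.03; 1 0.1 -0.48 -8.16 2.03; 1 0.1 -0.48 -8.16 2.03")

```text
t: 44.5
tool_pos: [0.4815, 0.2665, 0.0567]
tool_rot: [1.317, 1.135, -1.323]
contact_force: [0.2, 0.2, -0.4]
opening: 0.0473
```

>>> drive_tool(commands="1 0 0 0 0; 1 0 0 0 0; 1 0 0 0 0")

```text
t: 44.75
tool_pos: [0.4824, 0.2643, 0.0573]
tool_rot: [1.317, 1.135, -1.323]
contact_force: [0.5, -0.1, -0.7]
opening: 0.0469
```

```bash
python3 - <<'E'
from h import *
im,d,i=snap('wrist','w43')
go(484.7,264.8,0,-8.7)
face('w43',us=(270,320,370))
E
```

```text
at [482.8 263.8  57.7] yaw -8.73 t 44.8 open 46.7 F [ 1.  -0.5 -0.4]
units xyz [ 1.442  0.046 -0.034] turn -0.007 rows>= 1.4 q6~ 37
270 [(231, 92.8, [-23.8, 27.0]), (234, 95.9, [-23.4, 26.8]), (237, 98.0, [-23.1, 26.4]), (240, 101.7, [-22.6, 26.6]), (243, 102.6, [-22.6, 25.7]), (246, 103.6, [-22.5, 24.8]), (249, 102.9, [-22.6, 23.1])]
320 [(231, 92.3, [-1.6, 26.7]), (234, 96.1, [-1.6, 26.9]), (237, 98.1, [-1.6, 26.4]), (240, 101.7, [-1.6, 26.7]), (243, 104.1, [-1.6, 26.4]), (246, 103.2, [-1.6, 24.6]), (249, 102.7, [-1.6, 23.0])]
370 [(231, 89.9, [21.1, 25.7]), (234, 94.0, [20.5, 26.1]), (237, 97.7, [20.0, 26.3]), (240, 101.7, [19.5, 26.7]), (243, 103.1, [19.3, 26.0]), (246, 102.7, [19.4, 24.4]), (249, 102.7, [19.5, 23.0])]
```

View pics/w43.png

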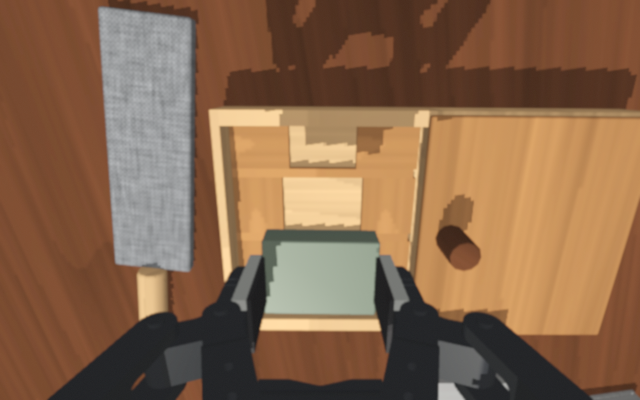

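>>> drive_tool(commands="1 0.4 0.03 -0.035 0; 1 0.9 0.03 -0.035 0; 1 1.4 0.03 -0.035 0; 1 1.7 0.03 -0.035 0; 1 1.75 0.03 -0.035 0; 1 1.75 0.03 -0.035 0; 1 1.75 0.03 -0.035 0; 1 1.75 0.03 -0.035 0")

```text
t: 45.47
tool_pos: [0.4864, 0.2663, -0.0091]
tool_rot: [1.322, 1.132, -1.318]
contact_force: [-0.3, 1.1, -0.8]
opening: 0.047
```

```bash
cat >> h.py <<'E'
def tb():
    o,M,y=st();a=np.radians(-8.7);B=np.array([[np.cos(a),np.sin(a)],[-np.sin(a),np.cos(a)]]);print('t',o['t'],'tool z',o['tool_pos'][2]*1e3,'F',o['contact_force'].round(1),'yaw',y,'tool box',(B@(o['tool_pos'][:2]*1000-[483.2,254.9])).round(2),'open',o['opening'])
E
python3 - <<'E'
from h import *
im,d,i=snap('wrist','w44')
tb()
face('w44',us=(270,320,370))
c=im[150:350,200:460];cv2.imwrite('pics/c15.png',cv2.resize(c,None,fx=3,fy=2.9,interpolation=cv2.INTER_CUBIC))
E
```

```text
t 45.5167 tool z -9.035871235585976 F [-0.6  0.7 -1.1] yaw -8.711013145740285 tool box [ 1.41 11.93] open 0.04704433093515553
270 [(231, 26.4, [-20.3, 29.4]), (234, 29.4, [-19.9, 29.3]), (237, 32.3, [-19.5, 29.2]), (240, 35.9, [-19.0, 29.4]), (243, 37.4, [-18.9, 28.7]), (246, 37.2, [-19.0, 27.2]), (249, 36.7, [-19.1, 25.6])]
320 [(231, 26.3, [2.0, 29.3]), (234, 29.1, [2.0, 29.1]), (237, 31.6, [1.9, 28.8]), (240, 34.6, [1.9, 28.8]), (243, 36.2, [1.9, 28.1]), (246, 37.2, [1.9, 27.2]), (249, 37.1, [1.9, 25.7])]
370 [(231, 24.7, [24.5, 28.6]), (234, 28.6, [24.0, 28.8]), (237, 31.5, [23.6, 28.7]), (240, 33.4, [23.3, 28.1]), (243, 37.6, [22.7, 28.7]), (246, 36.4, [23.0, 26.8]), (249, 36.7, [23.0, 25.5])]
```

View pics/c15.png

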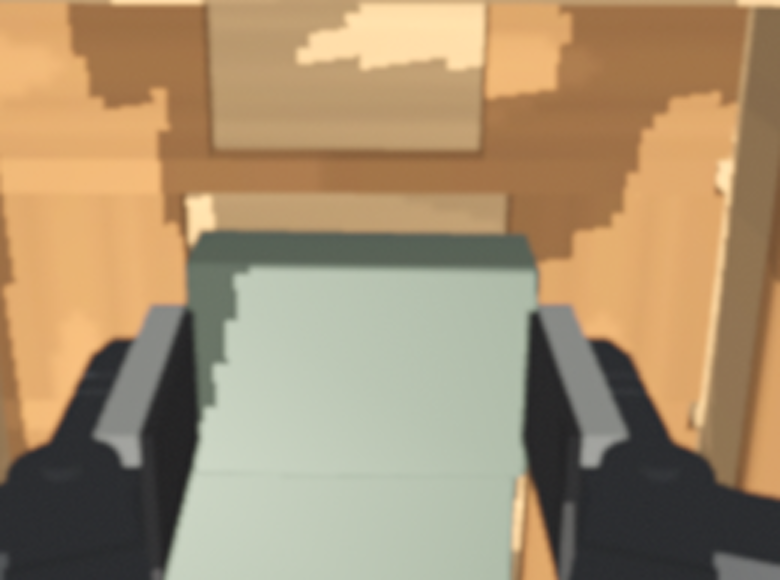

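>>> drive_tool(commands="1 0 -0.045 0.025 0; 1 0.1 -0.045 0.025 0; 1 0.2 -0.045 0.025 0; 1 0.25 -0.045 0.025 0; 1 0.25 -0.045 0.025 0; 1 0.25 -0.045 0.025 0; 1 0.25 -0.045 0.025 0")

```text
t: 46.1
tool_pos: [0.4832, 0.2655, -0.0206]
tool_rot: [1.32, 1.134, -1.32]
contact_force: [0.2, -0.6, -1.6]
opening: 0.0469
```

```bash
python3 - <<'E'
from h import *
im,d,i=snap('wrist','w45')
tb()
face('w45',us=(270,320,370))
c=im[150:350,200:460];cv2.imwrite('pics/c16.png',cv2.resize(c,None,fx=3,fy=2.9,interpolation=cv2.INTER_CUBIC))
E
```

```text
t 46.15 tool z -20.525581487395826 F [-0.1  0.  -0.1] yaw -8.694336308866939 tool box [-1.52 10.5 ] open 0.04707736695552796
270 [(231, 14.8, [-23.3, 28.1]), (234, 18.8, [-22.7, 28.4]), (237, 20.5, [-22.5, 27.7]), (240, 24.2, [-22.0, 28.0]), (243, 25.2, [-22.0, 27.1]), (246, 25.5, [-22.0, 25.9]), (249, 24.9, [-22.1, 24.2])]
320 [(231, 15.6, [-1.0, 28.4]), (234, 17.8, [-1.0, 27.9]), (237, 20.7, [-1.0, 27.8]), (240, 23.8, [-1.0, 27.8]), (243, 25.2, [-1.0, 27.1]), (246, 24.5, [-1.0, 25.4]), (249, 25.0, [-1.0, 24.2])]
370 [(231, 14.1, [21.3, 27.7]), (234, 16.3, [21.1, 27.3]), (237, 19.6, [20.6, 27.3]), (240, 23.2, [20.1, 27.5]), (243, 23.8, [20.1, 26.4]), (246, 25.0, [20.0, 25.6]), (249, 25.7, [19.9, 24.6])]
```

View pics/c16.png

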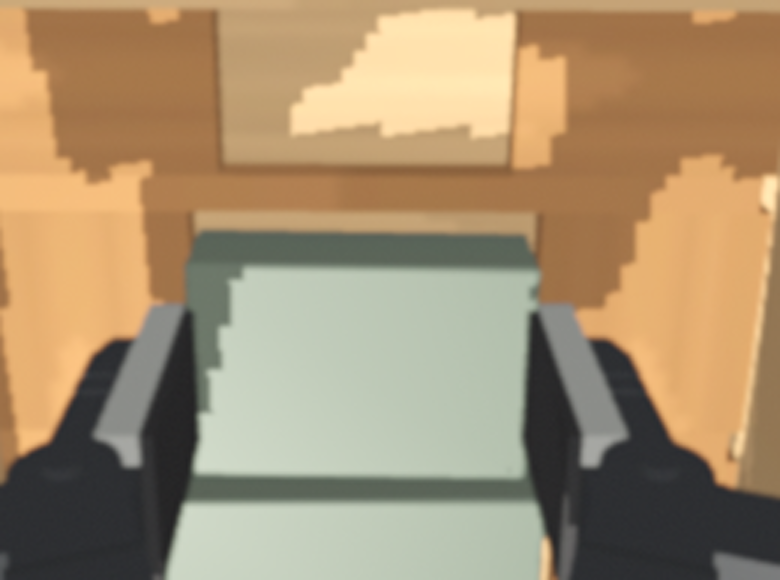

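>>> drive_tool(commands="1 0.05 0 0 0; 1 0.1 0 0 0; 1 0.15 0 0 0; 1 0.2 0 0 0; 1 0.2 0 0 0; 1 0.2 0 0 0")

```text
t: 46.65
tool_pos: [0.4833, 0.2655, -0.0278]
tool_rot: [1.32, 1.134, -1.321]
contact_force: [-2.7, -1.7, 5.7]
opening: 0.0472
```

```bash
python3 - <<'E'
from h import *
im,d,i=snap('wrist','w46')
tb()
face('w46',us=(270,320,370))
E
```

```text
t 46.7 tool z -27.843402036650414 F [-1.6 -0.6  5.1] yaw -8.69546523604908 tool box [-1.53 10.45] open 0.04725959543509257
270 [(237, 12.7, [-22.6, 27.5]), (240, 17.1, [-21.9, 28.1]), (243, 17.3, [-22.0, 26.8]), (246, 18.8, [-21.8, 26.1]), (249, 17.9, [-22.0, 24.3])]
320 [(237, 13.8, [-1.0, 27.9]), (240, 16.2, [-1.0, 27.7]), (243, 18.4, [-1.0, 27.3]), (246, 18.3, [-1.0, 25.9]), (249, 18.7, [-1.0, 24.7])]
370 [(237, 13.5, [20.5, 27.8]), (240, 16.4, [20.1, 27.7]), (243, 18.8, [19.8, 27.4]), (246, 18.2, [20.0, 25.8]), (249, 18.3, [20.0, 24.5])]
```

Seated (top at 18.4). Release wide and lift.

>>> drive_tool(commands="1 -0.03 0 0 0; -0.5 -0.03 0 0 0; -0.5 -0.03 0 0 0; -0.5 -0.03 0 0 0; -0.5 -0.5 0 0 0; -0.5 -1.5 0 0 0; -0.5 -2.4 0 0 0; -0.5 -2.4 0 0 0")

```text
t: 47.37
tool_pos: [0.4887, 0.2677, 0.076]
tool_rot: [1.331, 1.129, -1.307]
contact_force: [1.7, 0.4, 1.1]
opening: 0.0639
```

>>> drive_tool(commands="-0.3 0 0 0 0; -0.3 0 0 0 0")

```text
t: 47.53
tool_pos: [0.4829, 0.2653, 0.0671]
tool_rot: [1.32, 1.134, -1.32]
contact_force: [0.4, 0.5, 0.4]
opening: 0.0552
```

```bash
python3 - <<'E'
from h import *
im,d,i=snap('wrist','w47');im2,d2,i2=snap('top','t3')
c=im2[130:260,350:490];cv2.imwrite('pics/c17.png',cv2.resize(c,None,fx=4,fy=4,interpolation=cv2.INTER_CUBIC))
go(461,-346,60,30)
E
```

```text
at [481.8 264.9  65.4] yaw -8.7 t 47.63 open 55.4 F [-0.8 -0.6 -0.2]
units xyz [ 0.155  1.797 15.174] turn -7.74 rows>= 14.7 q6~ -67
```

View pics/w47.png

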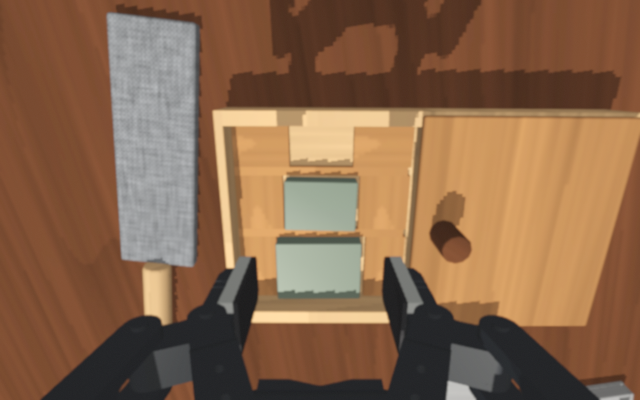

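View pics/c17.png

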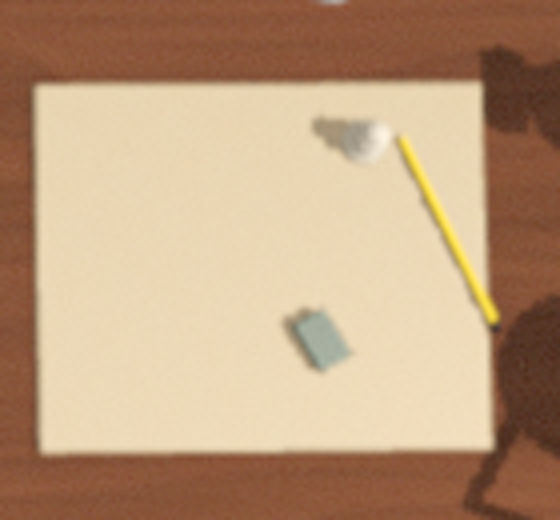

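>>> drive_tool(commands="-0.3 0 0.9 8 -4; -0.3 0 0.9 8 -4; -0.3 0 0.9 8 -4; -0.3 0 0.9 8 -4; -0.3 0 0.9 8 -4; -0.3 0 0.9 8 -4; -0.3 0 0.9 8 -4; -0.3 0 0.9 8 -4")

```text
t: 48.3
tool_pos: [0.4686, -0.0579, 0.0656]
tool_rot: [1.062, 1.299, -1.064]
contact_force: [1.1, 0.8, -0.1]
opening: 0.0554
```

```bash
python3 - <<'E'
from h import *
go(461,-346,40,30)
E
```

```text
at [468.6 -57.9  65.6] yaw 11.3 t 48.3 open 55.4 F [ 1.1  0.8 -0.1]
units xyz [ 0.635 -1.597  7.026] turn -3.739 rows>= 6.9 q6~ -67
```

>>> drive_tool(commands="-0.3 0.6 -1.6 6.9 -3.7; -0.3 0.6 -1.6 6.9 -3.7; -0.3 0.6 -1.6 6.9 -3.7; -0.3 0.6 -1.6 6.9 -3.7; -0.3 0.6 -1.6 6.9 -3.7; -0.3 0.6 -1.6 6.9 -3.7; -0.3 0.6 -1.6 6.9 -3.7; -0.3 0.6 -1.6 6.9 -3.7")

```text
t: 48.97
tool_pos: [0.4599, -0.3447, 0.0412]
tool_rot: [0.821, 1.412, -0.824]
contact_force: [-0.0, -0.3, 1.5]
opening: 0.0554
```

>>> drive_tool(commands="-0.3 0 0 0 0; -0.3 0 0 0 0")

```text
t: 49.13
tool_pos: [0.4607, -0.3385, 0.0415]
tool_rot: [0.82, 1.415, -0.818]
contact_force: [0.5, 0.9, -0.4]
opening: 0.0556
```

```bash
python3 - <<'E'
from h import *
im,d,i=snap('wrist','w48')
r=slab('w48',461,-346,32);print(r)
go(r[0][0][0],r[0][0][1],-10,30)
E
```

```text
(((460.2864074707031, -345.968505859375), (39.8054313659668, 26.327377319335938), 29.70819091796875), array([ 460.3555, -345.8271], dtype=float32), 2485)
at [ 461.  -337.9   41.9] yaw 29.83 t 49.18 open 55.5 F [ 0.6 -0.3 -0.5]
units xyz [ 1.297 -0.115  0.169] turn -0.034 rows>= 1.3 q6~ -67
```

View pics/w48.png

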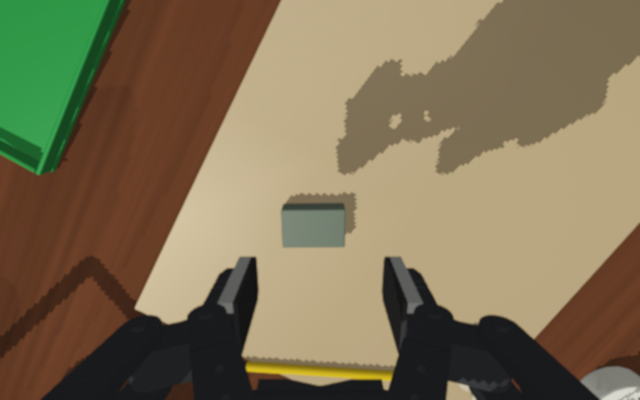

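>>> drive_tool(commands="-0.3 0.5 -0.1 0.17 0; -0.3 1 -0.11 0.17 0; -0.3 1.3 -0.11 0.17 0; -0.3 1.3 -0.11 0.17 0; -0.3 1.3 -0.11 0.17 0; -0.3 1.3 -0.11 0.17 0")

```text
t: 49.68
tool_pos: [0.462, -0.3473, -0.0077]
tool_rot: [0.817, 1.411, -0.817]
contact_force: [0.4, -0.5, -0.2]
opening: 0.0556
```

```bash
python3 - <<'E'
from h import *
im,d,i=snap('wrist','w49')
r=slab('w49',461,-346,32);print(r)
go(460.3,-345.8,-29,29.7)
E
```

```text
(((459.9833068847656, -345.66070556640625), (39.67216873168945, 26.824743270874023), 29.7819881439209), array([ 460.02087, -345.59848], dtype=float32), 4051)
at [ 462.2 -347.8   -7.2] yaw 29.85 t 49.73 open 55.6 F [-0.1 -0.5 -0.2]
units xyz [ 0.544 -0.018 -0.068] turn 0.03 rows>= 0.5 q6~ -67
```

>>> drive_tool(commands="-0.3 0.25 -0.02 -0.07 0.03; -0.3 0.54 -0.02 -0.07 0.03; -0.3 0.54 -0.02 -0.07 0.03; -0.3 0.54 -0.02 -0.07 0.03; 1 0.54 -0.02 -0.07 0.03; 1 0.54 -0.02 -0.07 0.03; 1 0.54 -0.02 -0.07 0.03; 1 0.54 -0.02 -0.07 0.03", newtons=60)

```text
t: 50.4
tool_pos: [0.4595, -0.3459, -0.0298]
tool_rot: [0.82, 1.41, -0.82]
contact_force: [0.3, -0.1, 0.9]
opening: 0.0383
```

>>> drive_tool(commands="1 -0.2 0 0 0; 1 -0.6 0 0 0; 1 -1 0 0 0; 1 -1.5 0 0 0; 1 -1.5 0 0 0; 1 -1.5 0 0 0")

```text
t: 50.9
tool_pos: [0.4602, -0.3465, 0.0315]
tool_rot: [0.819, 1.407, -0.82]
contact_force: [0.3, 0.1, -0.7]
opening: 0.0382
```

```bash
python3 - <<'E'
from h import *
im,d,i=snap('wrist','w50')
# home_c: center at inner(535.2,-77.6)+(-20,13); start offset -12,+14
go(503,-50,30,1.4)
E
```

```text
at [ 459.3 -345.6   29.9] yaw 29.65 t 50.95 open 38.5 F [-0.3  0.2 -1.3]
units xyz [-5.000e-03  4.606e+00 -5.882e+00] turn 5.65 rows>= 7.2 q6~ -7
```

View pics/w50.png

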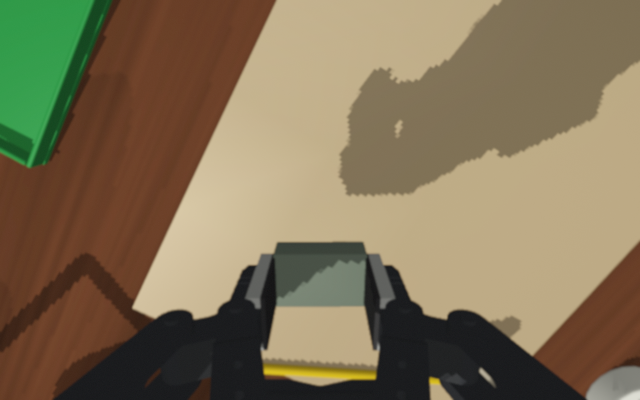

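>>> drive_tool(commands="1 0 4.6 -5.88 5.65; 1 0 4.6 -5.88 5.65; 1 0 4.6 -5.88 5.65; 1 0 4.6 -5.88 5.65; 1 0 4.6 -5.88 5.65; 1 0 4.6 -5.88 5.65; 1 0 4.6 -5.88 5.65; 1 0 4.6 -5.88 5.65")

```text
t: 51.62
tool_pos: [0.5012, -0.0455, 0.0278]
tool_rot: [1.189, 1.226, -1.19]
contact_force: [-0.6, -0.7, -1.3]
opening: 0.0377
```

>>> drive_tool(commands="1 0 0 0 0; 1 0 0 0 0; 1 0 0 0 0")

```text
t: 51.87
tool_pos: [0.502, -0.0507, 0.0288]
tool_rot: [1.191, 1.222, -1.193]
contact_force: [0.7, 0.4, 0.2]
opening: 0.038
```

```bash
python3 - <<'E'
from h import *
go(503,-50,-33,1.4)
E
```

```text
at [502.  -50.7  28.8] yaw 1.38 t 51.87 open 38.0 F [0.7 0.4 0.2]
units xyz [ 1.546  0.028 -0.016] turn -0.003 rows>= 1.5 q6~ -7
```

>>> drive_tool(commands="1 0.5 0.03 -0.02 0; 1 1 0.03 -0.02 0; 1 1.4 0.03 -0.02 0; 1 1.54 0.03 -0.02 0; 1 1.54 0.03 -0.02 0; 1 1.54 0.03 -0.02 0; 1 1.54 0.03 -0.02 0")

```text
t: 52.45
tool_pos: [0.5043, -0.0503, -0.0314]
tool_rot: [1.192, 1.219, -1.192]
contact_force: [-0.0, 0.4, -0.7]
opening: 0.0384
```

```bash
python3 - <<'E'
from h import *
im,d,i=snap('wrist','w51')
go(503,-50,-33.8,1.4)
P=cloud(i,d);print([(v,(P[v,320]*1000).round(1).tolist()) for v in range(240,312,6)])
E
```

```text
at [504.3 -50.1 -31.4] yaw 1.34 t 52.5 open 38.1 F [-0.2 -1.4 -0.4]
units xyz [ 0.061 -0.033 -0.003] turn -0.012 rows>= 0.1 q6~ -7
[(240, [504.4, -39.0, -0.0]), (246, [504.4, -38.3, 7.6]), (252, [504.4, -38.0, 14.1]), (258, [504.4, -40.1, 15.6]), (264, [504.5, -42.9, 15.6]), (270, [504.6, -46.0, 15.1]), (276, [504.6, -48.8, 15.4]), (282, [504.7, -51.9, 15.0]), (288, [504.7, -54.0, 16.4]), (294, [504.8, -57.5, 15.6]), (300, [504.9, -60.3, 16.0]), (306, [505.0, -63.6, 15.8])]
```

View pics/w51.png

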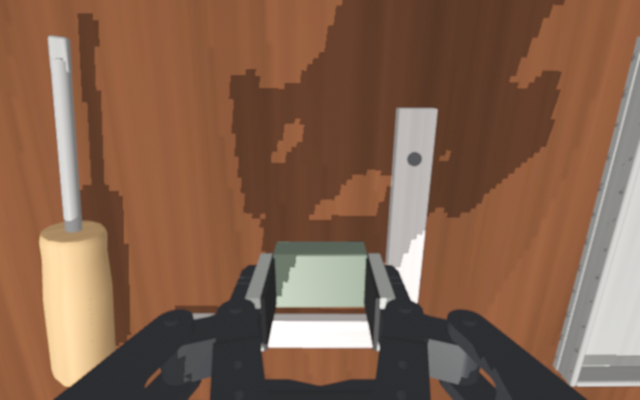

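>>> drive_tool(commands="1 0.04 0 0 -0.01; 1 0.07 0 0 -0.01; 1 0.07 0.06 0 -0.01; 1 0.07 0.14 0 -0.01; 1 0.07 0.19 0 -0.01; 1 0.07 0.19 0 -0.01")

```text
t: 53.0
tool_pos: [0.5092, -0.0493, -0.0339]
tool_rot: [1.186, 1.227, -1.195]
contact_force: [-11.6, -0.8, 13.1]
opening: 0.038
```

>>> drive_tool(commands="1 0 0.04 0 0; 1 0 0.06 0 0; 1 0 0.06 0 0")

```text
t: 53.25
tool_pos: [0.5091, -0.0493, -0.0338]
tool_rot: [1.183, 1.231, -1.199]
contact_force: [-20.8, -1.4, 20.7]
opening: 0.0381
```

>>> drive_tool(commands="1 0 0.03 0 0; 1 0 0.06 0 0; 1 0 0.06 0 0")

```text
t: 53.5
tool_pos: [0.5092, -0.0493, -0.0338]
tool_rot: [1.18, 1.236, -1.203]
contact_force: [-29.0, -2.2, 30.3]
opening: 0.0381
```

>>> drive_tool(commands="1 -0.02 -0.1 0 0; 1 -0.03 -0.25 0 0; 1 -0.03 -0.28 0 0; 1 -0.03 -0.28 0 0")

```text
t: 53.83
tool_pos: [0.5048, -0.0492, -0.0336]
tool_rot: [1.191, 1.221, -1.191]
contact_force: [0.7, 0.6, -1.5]
opening: 0.0381
```

>>> drive_tool(commands="-0.35 0 0 0 0; -0.35 0 0 0 0; -0.35 -0.08 0 0 0; -0.35 -0.08 0 0 0; -0.35 -0.08 0 0 0")

```text
t: 54.25
tool_pos: [0.5056, -0.0494, -0.0298]
tool_rot: [1.191, 1.22, -1.19]
contact_force: [-0.4, -0.4, -0.1]
opening: 0.0577
```

```bash
python3 - <<'E'
from h import *
im,d,i=snap('wrist','w52')
r=slab('w52',505,-50,30,zt=.014,lo=.0105);print(r)
go(r[0][0][0],r[0][0][1],-31.5,1.4)
E
```

```text
(((505.59234619140625, -49.50092697143555), (39.62834167480469, 26.817655563354492), 1.36491858959198), array([512.64667 , -48.021435], dtype=float32), 2785)
at [505.4 -49.3 -30. ] yaw 1.46 t 54.3 open 57.7 F [0.3 0.7 0. ]
units xyz [0.038 0.003 0.005] turn 0.011 rows>= 0.0 q6~ -7
```

View pics/w52.png

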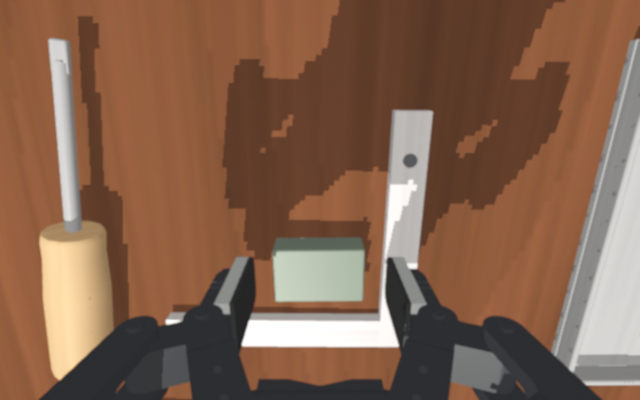

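>>> drive_tool(commands="-0.35 0.04 0 0 0; -0.35 0.04 0 0 0; 1 0.04 0 0 0; 1 0.04 0 0 0; 1 0.04 0 0 0; 1 0.04 0 0 0; 1 0.04 0.06 0 0; 1 0.04 0.1 0 0", newtons=50)

```text
t: 54.97
tool_pos: [0.5091, -0.0492, -0.0316]
tool_rot: [1.19, 1.222, -1.191]
contact_force: [-2.2, 1.2, 4.8]
opening: 0.0385
```

>>> drive_tool(commands="1 0 0.05 0 0; 1 0 0.1 0 0; 1 0 0.1 0 0; 1 0 0.1 0 0")

```text
t: 55.3
tool_pos: [0.5138, -0.0491, -0.0316]
tool_rot: [1.191, 1.22, -1.19]
contact_force: [-0.3, 0.2, 3.3]
opening: 0.0384
```

>>> drive_tool(commands="1 0 0.03 0 0; 1 0 0.06 0 0; 1 0 0.06 0 0")

```text
t: 55.55
tool_pos: [0.5152, -0.049, -0.0316]
tool_rot: [1.19, 1.222, -1.191]
contact_force: [-3.7, -0.8, 6.6]
opening: 0.0382
```

>>> drive_tool(commands="1 0 0.03 0 0; 1 0 0.04 0 0; 1 0 0.04 0 0")

```text
t: 55.8
tool_pos: [0.5151, -0.049, -0.0316]
tool_rot: [1.188, 1.225, -1.194]
contact_force: [-10.0, -1.1, 12.4]
opening: 0.0381
```

>>> drive_tool(commands="1 -0.01 -0.02 0.08 0; 1 -0.01 -0.02 0.16 0; 1 -0.01 -0.02 0.24 0; 1 -0.01 -0.02 0.32 0; 1 -0.01 -0.02 0.36 0; 1 -0.01 -0.02 0.36 0")

```text
t: 56.3
tool_pos: [0.5154, -0.062, -0.0316]
tool_rot: [1.192, 1.226, -1.192]
contact_force: [-5.4, 5.3, 7.6]
opening: 0.0384
```

>>> drive_tool(commands="1 0 0 0.03 0; 1 0 0 0.06 0; 1 0 0 0.06 0; 1 0 0 0.06 0")

```text
t: 56.63
tool_pos: [0.5154, -0.064, -0.0316]
tool_rot: [1.192, 1.226, -1.191]
contact_force: [-5.4, 6.0, 8.7]
opening: 0.0382
```

>>> drive_tool(commands="1 0 0 0.03 0; 1 0 0 0.05 0; 1 0 0 0.05 0")

```text
t: 56.88
tool_pos: [0.5155, -0.0651, -0.0316]
tool_rot: [1.194, 1.227, -1.191]
contact_force: [-5.6, 8.7, 7.5]
opening: 0.0383
```

>>> drive_tool(commands="1 0 0 0.03 0; 1 0 0 0.05 0; 1 0 0 0.05 0")

```text
t: 57.13
tool_pos: [0.5155, -0.0651, -0.0315]
tool_rot: [1.197, 1.23, -1.19]
contact_force: [-5.5, 16.2, 10.3]
opening: 0.0382
```

>>> drive_tool(commands="1 0 0.03 0.02 0; 1 0 0.03 0.02 0; 1 0 0.03 0.02 0")

```text
t: 57.38
tool_pos: [0.5154, -0.0651, -0.0316]
tool_rot: [1.197, 1.233, -1.191]
contact_force: [-10.2, 17.8, 15.3]
opening: 0.0383
```

```bash
python3 - <<'E'
from h import *
im,d,i=snap('wrist','w53')
P=cloud(i,d)
print([(v,(P[v,320]*1000).round(1).tolist()) for v in range(238,316,5)])
print([(u,(P[262,u]*1000).round(1).tolist()) for u in range(270,372,8)])
c=im[150:370,200:460];cv2.imwrite('pics/c18.png',cv2.resize(c,None,fx=3,fy=2.7,interpolation=cv2.INTER_CUBIC))
E
```

```text
[(238, [515.8, -53.1, 0.1]), (243, [515.8, -53.6, 4.5]), (248, [515.9, -53.2, 10.5]), (253, [515.9, -54.2, 13.3]), (258, [516.0, -56.1, 14.2]), (263, [516.0, -59.2, 12.8]), (268, [516.1, -61.8, 12.5]), (273, [516.1, -64.3, 12.4]), (278, [516.2, -65.8, 14.0]), (283, [516.2, -69.3, 12.4]), (288, [516.3, -71.2, 13.4]), (293, [516.4, -73.9, 13.0]), (298, [516.4, -76.0, 13.6]), (303, [516.5, -79.4, 12.5]), (308, [516.6, -87.4, 4.7]), (313, [516.7, -90.2, 4.7])]
[(270, [495.4, -55.9, 19.3]), (278, [497.9, -59.1, 13.1]), (286, [501.4, -58.8, 13.5]), (294, [504.9, -58.3, 14.3]), (302, [508.3, -58.6, 13.6]), (310, [511.7, -58.7, 13.1]), (318, [515.1, -58.2, 13.9]), (326, [518.6, -58.6, 12.9]), (334, [522.0, -58.5, 13.0]), (342, [525.5, -58.3, 13.1]), (350, [528.9, -58.2, 13.3]), (358, [532.2, -57.8, 13.7]), (366, [534.8, -55.0, 19.1])]
```

View pics/c18.png

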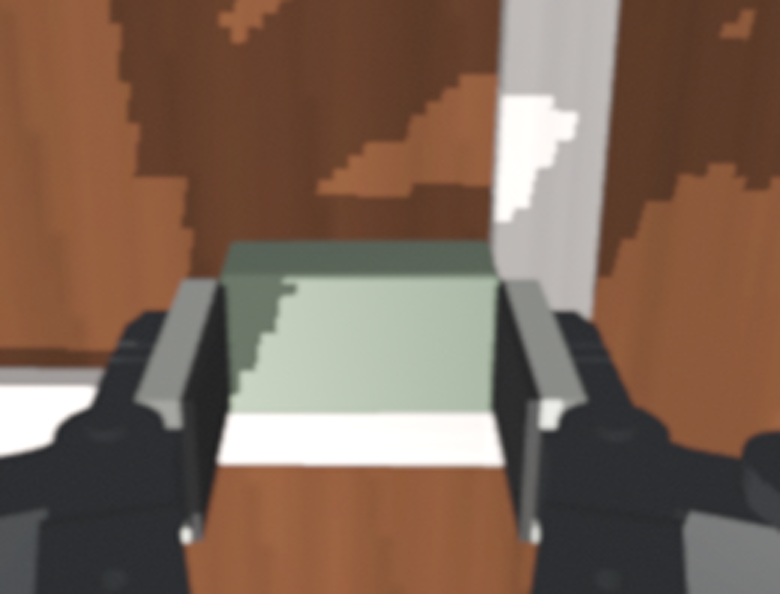

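>>> drive_tool(commands="1 -0.01 0 -0.05 0; 1 -0.02 -0.02 -0.08 0; 1 -0.02 -0.02 -0.08 0; 1 -0.02 -0.02 -0.08 0", newtons=80)

```text
t: 57.77
tool_pos: [0.5155, -0.0652, -0.0313]
tool_rot: [1.192, 1.227, -1.192]
contact_force: [-4.6, 7.1, 6.3]
opening: 0.0372
```

>>> drive_tool(commands="1 -0.2 -0.02 -0.03 0; 1 -0.6 -0.02 -0.03 0; 1 -1.2 -0.02 -0.03 0; 1 -2 -0.02 -0.03 0; 1 -2.4 -0.02 -0.03 0; 1 -2.4 -0.02 -0.03 0; 1 -2.4 -0.02 -0.03 0; 1 -2.4 -0.02 -0.03 0")

```text
t: 58.43
tool_pos: [0.5155, -0.066, 0.0641]
tool_rot: [1.19, 1.223, -1.192]
contact_force: [0.0, -0.5, -0.2]
opening: 0.0369
```

```bash
python3 - <<'E'
from h import *
a=np.radians(-8.7);t=np.array([483.2,254.9])+51*np.array([-np.sin(a),np.cos(a)]);print(t)
go(t[0],t[1],60,-8.7)
E
```

```text
[490.91430183 305.31318823]
at [515.5 -66.   64.1] yaw 1.45 t 58.43 open 36.9 F [ 0.  -0.5 -0.2]
units xyz [ 0.108 -0.38  -9.296] turn 2.03 rows>= 8.9 q6~ 41
```

>>> drive_tool(commands="1 0 -0.38 -9.3 2.03; 1 0 -0.38 -9.3 2.03; 1 0 -0.38 -9.3 2.03; 1 0 -0.38 -9.3 2.03; 1 0 -0.38 -9.3 2.03; 1 0 -0.38 -9.3 2.03; 1 0 -0.38 -9.3 2.03; 1 0 -0.38 -9.3 2.03")

```text
t: 59.1
tool_pos: [0.4926, 0.2639, 0.063]
tool_rot: [1.317, 1.135, -1.323]
contact_force: [1.2, -0.1, -0.8]
opening: 0.0372
```

>>> drive_tool(commands="1 0 0 0 0; 1 0 0 0 0; 1 0 0 0 0")

```text
t: 59.35
tool_pos: [0.4933, 0.2619, 0.0634]
tool_rot: [1.317, 1.135, -1.323]
contact_force: [0.4, -0.3, -0.4]
opening: 0.0374
```

```bash
python3 - <<'E'
from h import *
tb();go(490.9,305.3,60,-8.7)
E
```

```text
t 59.35 tool z 63.398189579566974 F [ 0.4 -0.3 -0.4] yaw -8.656692330139206 tool box [8.93 8.42] open 0.03740682706122868
at [493.3 261.9  63.4] yaw -8.66 t 59.35 open 37.4 F [ 0.4 -0.3 -0.4]
units xyz [ 0.083 -0.223 -1.065] turn 0.009 rows>= 1.0 q6~ 41
```

>>> drive_tool(commands="1 0 -0.24 -0.6 0; 1 0.3 -0.24 -1.07 0; 1 0.8 -0.24 -1.07 0; 1 1.2 -0.24 -1.07 0; 1 1.3 -0.24 -1.07 0; 1 1.3 -0.24 -1.07 0; 1 1.3 -0.24 -1.07 0; 1 1.3 -0.24 -1.07 0")

```text
t: 60.02
tool_pos: [0.4927, 0.3058, 0.0146]
tool_rot: [1.322, 1.132, -1.319]
contact_force: [0.2, 1.0, -0.2]
opening: 0.0368
```

```bash
python3 - <<'E'
from h import *
im,d,i=snap('wrist','w54')
tb();face('w54',us=(285,320,355),v0=234,v1=264)
c=im[150:350,200:460];cv2.imwrite('pics/c19.png',cv2.resize(c,None,fx=3,fy=2.9,interpolation=cv2.INTER_CUBIC))
E
```

```text
t 60.0667 tool z 14.842604915330702 F [-0.2 -0.4 -0.4] yaw -8.75543958382795 tool box [ 1.74 51.97] open 0.03749428296143427
285 [(240, 46.7, [-13.9, 63.4]), (243, 49.8, [-13.6, 63.4]), (246, 52.8, [-13.3, 63.3]), (249, 56.7, [-13.0, 63.8]), (252, 58.0, [-12.9, 63.0]), (255, 59.9, [-12.7, 62.5]), (258, 59.1, [-12.8, 60.7]), (261, 58.4, [-13.0, 58.9])]
320 [(240, 45.9, [2.2, 63.0]), (243, 50.8, [2.2, 63.8]), (246, 53.2, [2.2, 63.5]), (249, 56.4, [2.2, 63.6]), (252, 58.0, [2.2, 62.9]), (255, 59.1, [2.2, 62.1]), (258, 58.6, [2.2, 60.4]), (261, 59.1, [2.1, 59.2])]
355 [(240, 47.4, [18.2, 63.7]), (243, 50.6, [17.9, 63.7]), (246, 53.6, [17.6, 63.6]), (249, 56.9, [17.3, 63.8]), (252, 59.5, [17.0, 63.6]), (255, 59.2, [17.1, 62.1]), (258, 59.5, [17.1, 60.8]), (261, 58.3, [17.3, 58.7])]
```

View pics/c19.png

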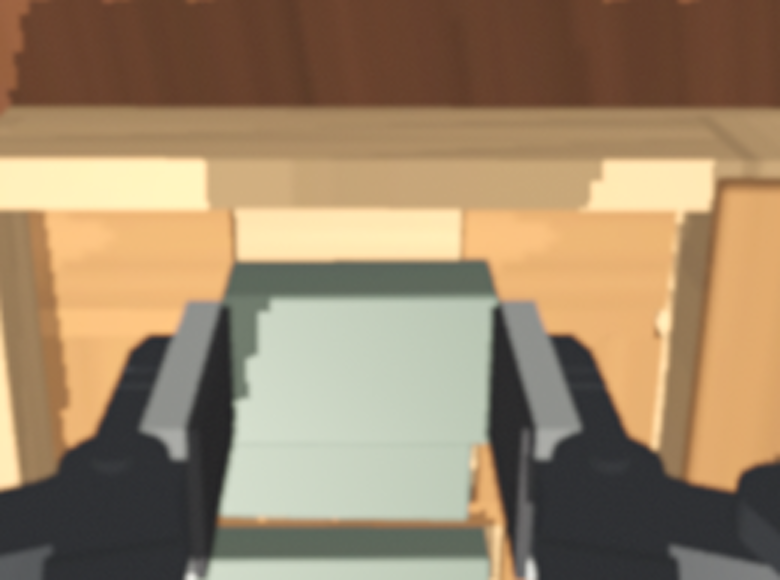

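>>> drive_tool(commands="1 0 -0.065 -0.01 0; 1 0.2 -0.065 -0.01 0; 1 0.45 -0.065 -0.01 0; 1 0.7 -0.065 -0.01 0; 1 0.8 -0.065 -0.01 0; 1 0.8 -0.065 -0.01 0; 1 0.8 -0.065 -0.01 0; 1 0.8 -0.065 -0.01 0")

```text
t: 60.73
tool_pos: [0.4889, 0.3069, -0.0191]
tool_rot: [1.32, 1.134, -1.321]
contact_force: [0.4, 0.5, -0.7]
opening: 0.0371
```

```bash
python3 - <<'E'
from h import *
im,d,i=snap('wrist','w55')
tb();face('w55',us=(285,320,355),v0=234,v1=264)
c=im[150:350,200:460];cv2.imwrite('pics/c20.png',cv2.resize(c,None,fx=3,fy=2.9,interpolation=cv2.INTER_CUBIC))
E
```

```text
t 60.7833 tool z -18.858349361276865 F [-0.5 -0.3 -0.7] yaw -8.695275233266148 tool box [-2.17 52.31] open 0.03696464732107221
285 [(234, 31.5, [-15.7, 75.1]), (237, 30.6, [-15.8, 73.4]), (240, 31.5, [-15.8, 72.4]), (243, 31.9, [-15.8, 71.3]), (246, 31.6, [-15.8, 69.9]), (249, 32.2, [-15.8, 68.8]), (252, 32.2, [-15.9, 67.5]), (255, 25.4, [-16.6, 62.6]), (258, 25.1, [-16.7, 61.0]), (261, 25.3, [-16.7, 59.7])]
320 [(234, 31.6, [-1.7, 75.1]), (237, 30.3, [-1.7, 73.2]), (240, 31.1, [-1.7, 72.3]), (243, 30.8, [-1.7, 70.8]), (246, 31.7, [-1.7, 69.9]), (249, 31.7, [-1.7, 68.5]), (252, 31.9, [-1.7, 67.3]), (255, 26.0, [-1.7, 62.9]), (258, 25.5, [-1.7, 61.3]), (261, 25.4, [-1.7, 59.8])]
355 [(234, 31.2, [12.3, 74.9]), (237, 31.9, [12.3, 73.9]), (240, 31.4, [12.4, 72.4]), (243, 31.7, [12.4, 71.2]), (246, 31.6, [12.5, 69.8]), (249, 31.5, [12.5, 68.4]), (252, 31.6, [12.5, 67.1]), (255, 26.3, [13.2, 63.1]), (258, 25.3, [13.3, 61.1]), (261, 24.6, [13.4, 59.3])]
```

View pics/c20.png

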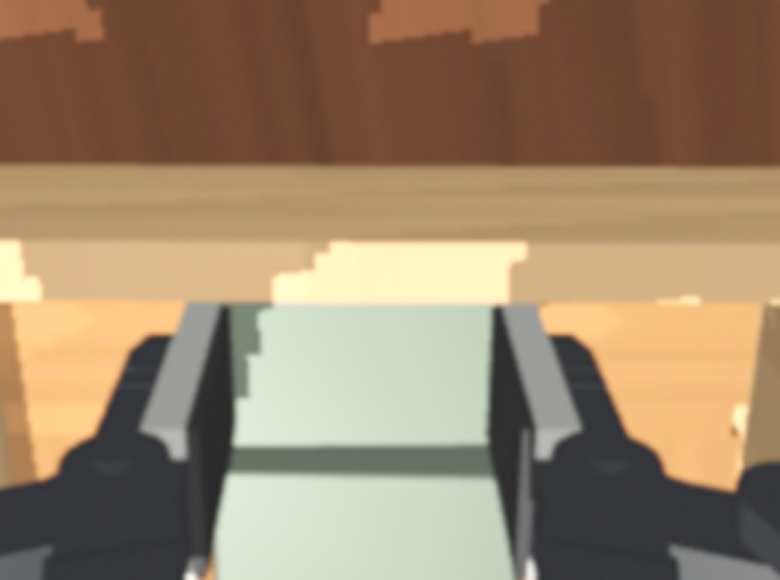

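>>> drive_tool(commands="1 0 0.025 0 0; 1 0 0.025 0 0; 1 0.05 0.025 0 0; 1 0.1 0.025 0 0; 1 0.15 0.025 0 0; 1 0.17 0.025 0 0; 1 0.17 0.025 0 0; 1 0.17 0.025 0 0")

```text
t: 61.45
tool_pos: [0.4899, 0.3068, -0.0255]
tool_rot: [1.32, 1.134, -1.32]
contact_force: [0.1, 0.4, -0.7]
opening: 0.0373
```

```bash
python3 - <<'E'
from h import *
im,d,i=snap('wrist','w56')
tb();face('w56',us=(285,320,355),v0=258,v1=300)
E
```

```text
t 61.5 tool z -25.39514913411907 F [-0.7  0.3 -0.4] yaw -8.696302206337533 tool box [-1.06 52.35] open 0.03720234759135215
285 [(258, 30.8, [-14.3, 67.4]), (261, 31.3, [-14.3, 66.4]), (264, 18.9, [-15.7, 58.4]), (267, 19.9, [-15.6, 57.4]), (270, 18.3, [-15.9, 55.1]), (273, 18.5, [-15.9, 53.7]), (276, 18.6, [-15.9, 52.3]), (279, 18.8, [-16.0, 50.9]), (282, 19.4, [-15.9, 49.8]), (285, 19.4, [-16.0, 48.3]), (288, 19.3, [-16.0, 46.7]), (291, 19.0, [-16.1, 45.0]), (294, 18.4, [-16.2, 43.1]), (297, 18.3, [-16.3, 41.5])]
320 [(258, 31.7, [-0.6, 67.9]), (261, 31.7, [-0.6, 66.6]), (264, 18.4, [-0.6, 58.0]), (267, 19.2, [-0.6, 57.0]), (270, 19.0, [-0.6, 55.5]), (273, 18.6, [-0.6, 53.8]), (276, 19.5, [-0.6, 52.8]), (279, 18.9, [-0.6, 51.0]), (282, 18.5, [-0.6, 49.3]), (285, 18.1, [-0.6, 47.5]), (288, 19.1, [-0.6, 46.6]), (291, 18.1, [-0.6, 44.4]), (294, 18.3, [-0.6, 43.0]), (297, 18.6, [-0.6, 41.7])]
355 [(258, 31.9, [13.0, 68.0]), (261, 30.8, [13.1, 66.1]), (264, 19.5, [14.4, 58.7]), (267, 18.5, [14.6, 56.6]), (270, 18.8, [14.6, 55.3]), (273, 19.1, [14.6, 54.1]), (276, 19.8, [14.6, 53.0]), (279, 20.6, [14.5, 52.0]), (282, 18.9, [14.8, 49.5]), (285, 18.3, [14.9, 47.6]), (288, 18.8, [14.9, 46.4]), (291, 19.0, [14.9, 45.0]), (294, 19.1, [14.9, 43.5]), (297, 18.8, [15.0, 41.7])]
```

Top at ~18.7, nearly down. Last millimetre, then release.

>>> drive_tool(commands="1 0.03 0 0 0; 1 0.05 0 0 0; 1 0.05 0 0 0")

```text
t: 61.75
tool_pos: [0.4904, 0.307, -0.0263]
tool_rot: [1.32, 1.134, -1.32]
contact_force: [-1.6, -1.4, 5.3]
opening: 0.0372
```

>>> drive_tool(commands="1 -0.02 0 0 0; -0.3 -0.02 0 0 0; -0.3 -0.02 0 0 0; -0.3 -0.02 0 0 0; -0.3 -0.5 0 0 0; -0.3 -1.5 0 0 0; -0.3 -2.4 0.5 0.8 0; -0.3 -2.4 0.5 0.8 0")

```text
t: 62.42
tool_pos: [0.5094, 0.2718, 0.0747]
tool_rot: [1.327, 1.129, -1.312]
contact_force: [0.4, 0.4, 1.4]
opening: 0.0554
```

>>> drive_tool(commands="0 0 0 0 0; 0 0 0 0 0; 0 0 0 0 0")

```text
t: 62.67
tool_pos: [0.5033, 0.272, 0.0664]
tool_rot: [1.318, 1.135, -1.323]
contact_force: [-0.6, 0.1, -0.6]
opening: 0.0426
```

```bash
python3 - <<'E'
from h import *
from m import rectw
im,d,i=snap('wrist','w57');tb()
P=cloud(i,d);z=P[...,2]
m=(z>.058)&(z<.072)&(np.hypot(P[...,0]-.56,P[...,1]-.246)<.035)
r=rectw(i,m,.066);print('knob',r)
o=st()[0];go(r[0][0][0],r[0][0][1],60,-8.7)
E
```

```text
t 62.7167 tool z 66.05179440186659 F [-0.8  0.2 -1. ] yaw -8.67652894436037 tool box [17.02 19.94] open 0.04252197145944086
knob (((559.0296020507812, 244.82611083984375), (17.657405853271484, 20.579221725463867), 9.230708122253418), array([559.00903, 244.99329], dtype=float32), 796)
at [503.  272.   66.1] yaw -8.68 t 62.72 open 42.5 F [-0.8  0.2 -1. ]
units xyz [0.146 1.487 0.461] turn 0.005 rows>= 1.5 q6~ 32
```

View pics/w57.png

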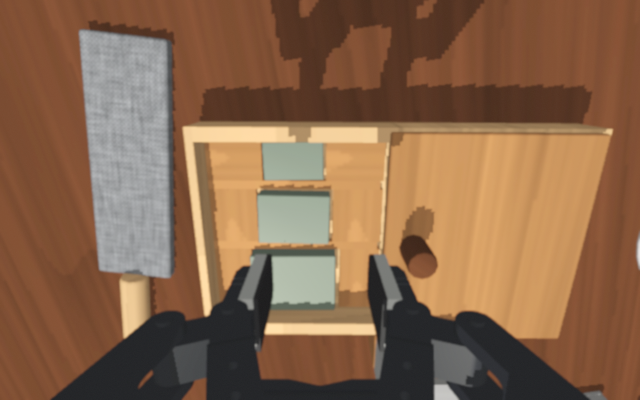

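```bash
python3 - <<'E'
from h import *
im,d,i=load('w57');P=cloud(i,d)
for n,(u0,u1,v0,v1) in dict(c=(268,320,150,176),b=(264,324,198,238),a=(276,330,262,302)).items():
    Q=P[v0:v1,u0:u1].reshape(-1,3);A=np.c_[Q[:,:2],np.ones(len(Q))];s=np.linalg.lstsq(A,Q[:,2],rcond=None)[0];print(n,Q[:,2].mean().round(4),np.degrees(s[:2]).round(2))
E
```

```text
c 0.019 [13.91 56.8 ]
b 0.0194 [12.59 49.56]
a 0.0187 [ 5.35 25.23]
```

>>> drive_tool(commands="0.1 0 0.8 0.4 0; 0.1 0 1.48 0.45 0; 0.1 0.4 1.48 0.45 0; 0.1 0.9 1.48 0.45 0; 0.1 1.4 1.48 0.45 0; 0.1 1.5 1.48 0.45 0; 0.1 1.5 1.48 0.45 0; 0.1 1.5 1.48 0.45 0", newtons=30)

```text
t: 63.38
tool_pos: [0.56, 0.2457, 0.0079]
tool_rot: [1.318, 1.135, -1.321]
contact_force: [0.9, -0.4, 0.5]
opening: 0.0385
```

```bash
python3 - <<'E'
from h import *
im,d,i=snap('wrist','w58');tb()
go(559.3,245.5,6,-8.7)
E
```

```text
t 63.4333 tool z 9.11248336040682 F [-0.4  0.9  0.3] yaw -8.661124593756035 tool box [78.24  2.89] open 0.038445263256194954
at [561.  245.9   9.1] yaw -8.66 t 63.43 open 38.4 F [-0.4  0.9  0.3]
units xyz [ 0.078 -0.04   0.017] turn 0.008 rows>= 0.1 q6~ 32
```

View pics/w58.png

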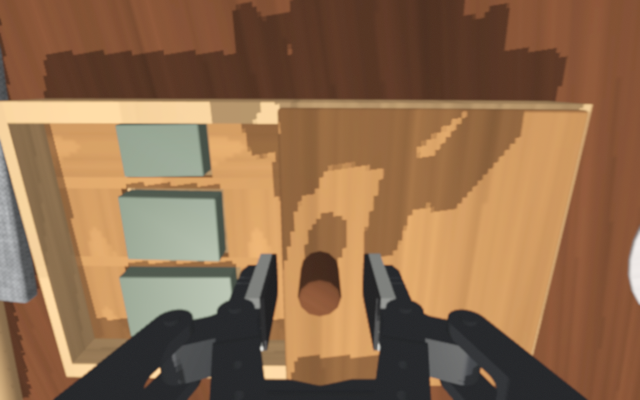

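>>> drive_tool(commands="0.1 0.06 -0.04 0.01 0; 1 0.06 -0.04 0.01 0; 1 0.06 -0.04 0.01 0; 1 0.06 -0.04 0.01 0; 1 0.06 -0.04 0.01 0")

```text
t: 63.85
tool_pos: [0.5596, 0.2455, 0.0072]
tool_rot: [1.321, 1.133, -1.319]
contact_force: [-2.2, 0.7, 3.8]
opening: 0.017
```

```bash
python3 - <<'E'
from h import *
im,d,i=load('w57');P=cloud(i,d)
for n,(u0,u1,v0,v1) in dict(c=(268,320,150,176),b=(264,324,198,238),a=(276,330,262,302)).items():
    Z=P[v0:v1,u0:u1,2]*1000;h,w_=Z.shape
    print(n,[np.round(np.median(q),1) for q in (Z[:h//2,:w_//2],Z[:h//2,w_//2:],Z[h//2:,:w_//2],Z[h//2:,w_//2:])])
tb()
E
```

```text
c [np.float64(18.3), np.float64(18.3), np.float64(18.4), np.float64(18.3)]
b [np.float64(18.2), np.float64(18.3), np.float64(18.3), np.float64(18.2)]
a [np.float64(18.2), np.float64(18.3), np.float64(18.3), np.float64(18.2)]
t 63.85 tool z 7.204042904670562 F [-2.2  0.7  3.8] yaw -8.6966526241762 tool box [76.9   2.27] open 0.01698222622592757
```

>>> drive_tool(commands="1 0 -0.3 0 0; 1 0 -0.8 0 0; 1 0 -1.3 0 0; 1 0 -1.8 0 0; 1 0 -2.3 0 0; 1 0 -2.7 0 0; 1 0 -2.95 0 0; 1 0 -3.05 0 0")

```text
t: 64.52
tool_pos: [0.4381, 0.2646, 0.0072]
tool_rot: [1.322, 1.134, -1.317]
contact_force: [1.6, 1.6, 2.8]
opening: 0.0167
```

>>> drive_tool(commands="1 0 -0.03 0 0; 1 0 -0.06 0 0; 1 0 -0.06 0 0")

```text
t: 64.77
tool_pos: [0.4371, 0.2648, 0.0072]
tool_rot: [1.322, 1.134, -1.319]
contact_force: [-1.1, 4.4, 7.0]
opening: 0.0162
```

```bash
python3 - <<'E'
from h import *
tb()
E
```

```text
t 64.7667 tool z 7.168501506311535 F [-1.1  4.4  7. ] yaw -8.718901709463626 tool box [-47.07   2.79] open 0.016245557906847244
```

>>> drive_tool(commands="1 0 -0.04 0 0; 1 0 -0.08 0 0; 1 0 -0.08 0 0")

```text
t: 65.02
tool_pos: [0.4363, 0.2649, 0.0072]
tool_rot: [1.325, 1.13, -1.314]
contact_force: [8.4, 2.5, 0.2]
opening: 0.0167
```

>>> drive_tool(commands="1 0 -0.04 0 0; 1 0 -0.06 0 0; 1 0 -0.06 0 0")

```text
t: 65.27
tool_pos: [0.4365, 0.265, 0.0073]
tool_rot: [1.328, 1.126, -1.31]
contact_force: [16.6, 1.2, -5.4]
opening: 0.0165
```

```bash
python3 - <<'E'
from h import *
tb()
E
```

```text
t 65.2667 tool z 7.302778265686392 F [16.6  1.2 -5.4] yaw -8.722765994241437 tool box [-47.7    2.87] open 0.016463740960656236
```

>>> drive_tool(commands="1 0 0.09 0 0; 1 0 0.09 0 0; 0.1 0 0.09 0 0; 0.1 0 0.09 0 0; 0.1 0 0.09 0 0; 0.1 -1 0.09 0 0; 0.1 -2 0.09 0 0; 0.1 -2.5 0.09 0 0")

```text
t: 65.93
tool_pos: [0.435, 0.2645, 0.1095]
tool_rot: [1.322, 1.132, -1.318]
contact_force: [1.0, 0.8, 1.3]
opening: 0.0384
```

>>> drive_tool(commands="0.1 -1 0 2.5 0; 0.1 -1 0 4 0; 0.1 -1 0 4 0; 0.1 -1 0 4 0; 0.1 -1 0 4 0; 0.1 -1 0 4 0; 0.1 -1 0 4 0")

```text
t: 66.52
tool_pos: [0.4093, 0.1061, 0.1454]
tool_rot: [1.32, 1.134, -1.322]
contact_force: [0.5, 0.2, 0.1]
opening: 0.0386
```

```bash
python3 - <<'E'
from h import *
im,d,i=snap('wrist','w60');snap('scene','s9');im2,d2,i2=snap('top','t9')
tb()
from m import rectw
P=cloud(i2,d2);Z=P[...,2];m=np.zeros((400,640),bool);m[130:240,190:262]=1
print('box',rectw(i2,m&(Z>.024)&(Z<.046),.035)[0]);print('lid',rectw(i2,m&(Z>.0355)&(Z<.046),.039)[0])
c=im2[90:250,180:480];cv2.imwrite('pics/c21.png',cv2.resize(c,None,fx=2.66,fy=2.66,interpolation=cv2.INTER_CUBIC))
E
```

```text
t 66.6667 tool z 145.34972616455852 F [ 0.2  0.5 -0.6] yaw -8.583733902407259 tool box [ -50.56 -157.22] open 0.03817739932559485
box ((543.5138549804688, 242.7528076171875), (149.888671875, 261.3145446777344), 81.1527099609375)
lid ((478.39190673828125, 253.69361877441406), (145.1178436279297, 128.9688720703125), 81.17279815673828)
```

View pics/c21.png

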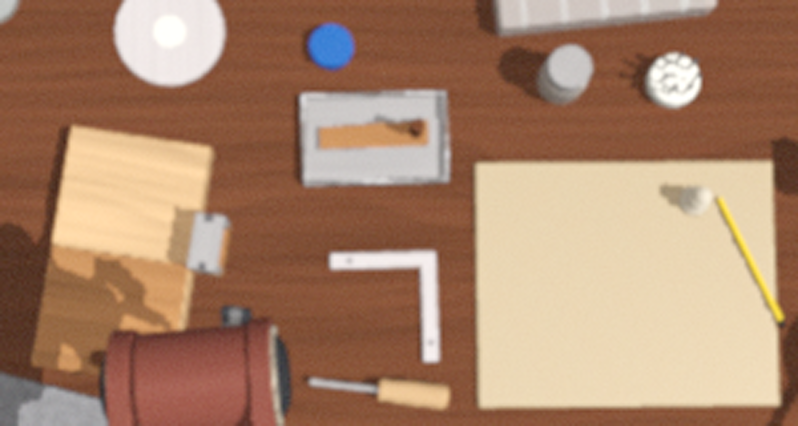

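View pics/s9.png

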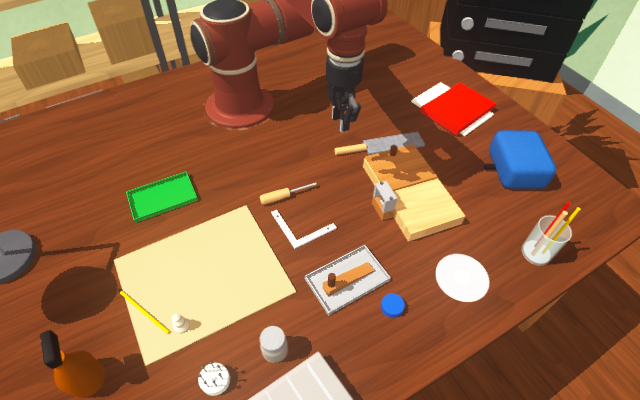

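View pics/w60.png

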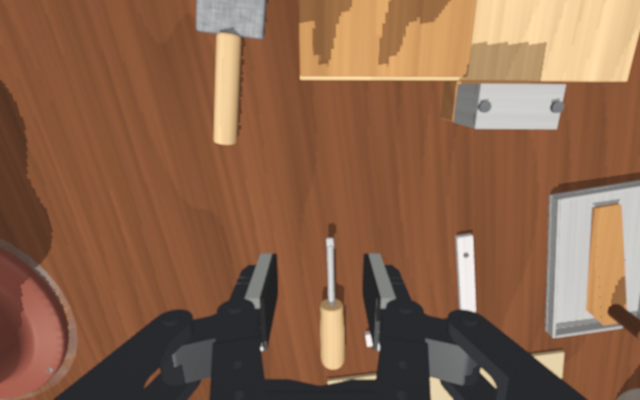

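```bash
python3 -c "
from station import ctrl
print(ctrl.finish_job())"
```

```text
the job is handed in; nothing more can be done
None
```

The job is done and handed in at about 67 s of the 210 s allowed; `finish_job` reports no verdict.

- **Wedge:** I worked it loose with about ten alternating side pulls. Wrist force stayed at a few newtons and the box did not shift. The wedge lies flat in the steel tin with its post up.
- **Slabs:** All three were there. Each was slid home against both strips in the order large, middle, small, then laid in its nest.
- **Lid:** It was slid back to its stop, about 122–125 mm, before the slabs went in, and then shut against its stop.

**Last checks:**
- All three slab tops read level at about 18.3 mm (nominal 19 mm).
- From the top camera, box and lid are within 0.3 mm of their starting poses.
- The carving and the glass jar are standing, and the gripper is clear of everything.

**What went wrong or disagreed on the way:**
- The fingertips sit about 42 mm behind the reported TCP. My first try at the wedge post therefore closed on air, without touching anything.
- The top and scene cameras were 5–9 mm off the wrist camera, so I worked from the wrist view.
- A finger caught the strip with the large slab (about 23 N) and the small slab (about 29 N), and I regripped both higher.
- The large slab first touched the box wall with about 9 N, and was moved over and lowered again.
- The middle slab slipped about 6 mm from home when I opened the fingers. I slid it home again and lifted it with that grip; the small slab was also lifted with the grip that slid it home.

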